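# Load the column carousel and set it to run

## Robot

A 6-joint arm with a two-finger parallel gripper is mounted at the origin on a cart in front of the work surface, level with it; the furniture and walls round the work are solid. World frame = base frame: x ahead of the robot, y to its left, z up, the work surface at z = 0. Lengths are in m, angles in rad, forces in N, time in s.
With the tool pointing down it reaches from about 0.325 to 0.9 m from the base axis. Payload 3.5 kg.
Tool frame: the origin (TCP) lies at the centre of the arm's flange, where the gripper is bolted on; the fingertips stand ahead of it and the grasp point (between the pads) lies 155 mm ahead of it (env.finger_overhang is the z of the fingertips in the tool frame, in m); z points along the fingers, x is the direction in which the jaws open and shut, and the axes are right-handed (so a half turn about z gives the same grasp; the last joint's range is limited). The gripper opens to 85 mm and grips with 20 to 120 N. Pads are 22 mm wide; open, the fingers measure 114 mm over their backs; the gripper's body (76 mm by 85 mm) begins 54 mm behind the grasp point. The pads swing forward as they close: fully open they stand 13 mm farther back than shut.
Start: joints at [1.113, 0.276, -0.026, 1.268, 0, 1.467], TCP at [0.217, 0.586, 0.405] pointing down, gripper open.
Joint ranges: [-3.12, 3.12], [-0.85, 1.88], [-1.08, 1.24], [-1.95, 2.15], [-1.57, 1.53], [-3.14, 3.14]. Speed limits (rad/s): [2.57, 2.57, 3.14, 3.14, 3.14, 3.14].

## Interface

Orientations are given as [roll, pitch, yaw] about the fixed x, y, z axes, in that order (R = Rz(yaw) Ry(pitch) Rx(roll)).
In Python, from cell import env gives the robot as it stands.
- The arm moves only by the tool send_rows, never from a script. Its argument "commands" is a list of rows, each a list of 7 numbers: the shift along the tool's x, y, z in m, then the turn, a rotation vector about the tool's x, y, z in degrees, then the closure, from 0 (fully open) to 1 (shut). In form: [[x, y, z, rx, ry, rz, hand], ...]. A call has exactly 10 rows; each row is the pose to reach, as a shift and turn from the pose measured when the call began, along the tool's axes at that moment; what a row does not reach only later rows make up. A row lasts 1/10 s, in which the tool goes at most 50 mm and 8.59 degrees, less where a joint would pass 70% of its speed; a pose out of reach is approached as far as the arm can. A call with a gripper value outside its range is refused whole. The fingers move at their own pace and stop on an object; "grip_force" is the grip in N (left out, the last holds). Time passes only in rows, so rows that repeat a pose let the fingers close, or fill a call up. It gives the time, the measured TCP pose, the force and the opening at its end, in the units of the state.
- env.get_obs(): the state, without advancing time (a new reading comes with each control period).
- env.camera(name): name is "side" or "top"; returns the picture (420x560x3 uint8, red, green, blue); there is no depth.
- env.camera_info(name): a dict with "camera_matrix" (3x3 intrinsics, pixels), "T" (4x4, takes a point from camera to world coordinates). Camera axes: x right, y down, z forward; pixel columns grow to the right and rows downward; lengths in m; the calibration is good to about 2 mm. A picture is of the moment at which its call begins. camera_info takes no time and is no camera call.
- env.close_job(): hands the job in, once; it reports no verdict.
Trained networks look in the newest picture that a camera, given by its name, has taken for a name from the list of things; names that differ only in an ending like _2 or _b are one class to them, and where a whole thing is asked for, a point or a joint stands for the part that bears it (a point fixed in the world has none). Each returns a list of dicts, best first, with "confidence" (0 to 1); they miss things now and then, are a little off and sometimes report something else, mostly with a low value. They report only what shows in the picture. A call takes as long as a camera call.
- env.recognise(camera, thing): "rect" ([centre column, centre row, width, height] in pixels, round what is visible of it).
- env.regions_of(camera, thing): "pixels" (420x560 bool, what is visible of it) and "rect" ([centre column, centre row, width, height] in pixels, round what is visible of it).
- env.spot_point(camera, thing): "at" ([column, row] in pixels: a listed point, or the origin of a listed thing).
The state is a dict: "time_s": time; "joints": joint angles; "qvel": joint speeds; "effort": joint torques, N m; "tool_pos": TCP position; "tcp_rot": TCP orientation; "contact_force": force on the tool from outside, world axes, zero at the start; "wrist_torque": the same for the moment, N m; "width": finger opening in m.
Only numpy, scipy, OpenCV 4.12 (cv2) and the standard library are available. Lean on these libraries where they do the work, as an engineer would, in place of code of your own. Each camera call takes 0.05 s, during which the arm holds its last target.

## Task

Load the columns on the table into the carousel, the one with fewest rings first: for each, turn the wheel by its rim until the mark with as many lines as the column has rings faces the pointer, then press the column down into the seat there until it snaps fully home in its clips, and stop pushing as soon as it is in, never forcing it. When all are in, turn the wheel until the round dot faces the pointer, and leave the other things on the table where they are.

Things in the scene. Friction and masses are not known exactly. Their poses are not given: they have to be found in the camera images.
- carousel_base: fixed round grey plinth (204 mm across, 15 mm high) of the carousel; origin on the wheel's vertical axis at table height, z up; its pointer stands on its -x side
- carousel (a joint): turn of the wheel about the vertical axis, rad, counter-clockwise from above positive; 0 when the one-line mark faces the pointer, -2.094 two lines, +2.094 three lines, -0.698 the round dot; whole turns alike, stops at -9 and 9. The wheel is an aluminium disc of 122 mm radius, top face 25 mm above the table; it stays where it is left (about 1.3 N at the rim turns it)
- pointer_tip (a point): tip of the fixed black pointer blade just outside the rim, at the wheel's top face (25 mm above the table); nothing of the pointer rises above this height
- station (a point): loading place: where the middle of a seated column is when its seat is at the pointer; fixed on the base, 54 mm from the axis towards the pointer, 51 mm above the table
- run_dot (a point): outer edge of the round dark dot (10 mm) engraved in the wheel's top face at the rim, 120.5 mm from the axis; it faces the pointer when it is 5 mm from the pointer tip, on the line from the axis to the tip
- mark_1 (a point): outer end of the mark of one dark line (18 x 3 mm) engraved at the rim beside seat 1, 120.5 mm from the axis; it faces the pointer as the dot does
- mark_2 (a point): outer end of the mark of two dark lines (18 x 3 mm, 8 mm apart) engraved at the rim beside seat 2, 120.5 mm from the axis; it faces the pointer as the dot does
- mark_3 (a point): outer end of the mark of three dark lines (18 x 3 mm, 8 mm apart) engraved at the rim beside seat 3, 120.5 mm from the axis; it faces the pointer as the dot does
- lug_1 (a point): one of three like grey lugs that stand on the wheel's rim midway between the seats, to hold it by: 14 mm wide along the rim, 18 mm radially, 31 mm high above the wheel's top face; this point lies in its middle, 112 mm from the axis and 24 mm above the wheel's top face
- lug_2 (a point): one of three like grey lugs that stand on the wheel's rim midway between the seats, to hold it by: 14 mm wide along the rim, 18 mm radially, 31 mm high above the wheel's top face; this point lies in its middle, 112 mm from the axis and 24 mm above the wheel's top face
- lug_3 (a point): one of three like grey lugs that stand on the wheel's rim midway between the seats, to hold it by: 14 mm wide along the rim, 18 mm radially, 31 mm high above the wheel's top face; this point lies in its middle, 112 mm from the axis and 24 mm above the wheel's top face
- seat_1 (a point): seat 1, inward of its mark: two pairs of sprung jaws, 26 mm either side of its middle, 40 mm high above the wheel; noses 21 mm apart, giving way to 28 mm at a peak of some 10 to 16 N in all, then drawing the column in. Between the pairs 40 mm are free for fingers, to 3 mm above the wheel. Point: middle of a column at home here, 51 mm above the table (21 mm higher it meets the jaws), 54 mm from the axis. x along the seat, across the radius
- seat_2 (a point): seat 2, inward of its mark: two pairs of sprung jaws, 26 mm either side of its middle, 40 mm high above the wheel; noses 21 mm apart, giving way to 28 mm at a peak of some 10 to 16 N in all, then drawing the column in. Between the pairs 40 mm are free for fingers, to 3 mm above the wheel. Point: middle of a column at home here, 51 mm above the table (21 mm higher it meets the jaws), 54 mm from the axis. x along the seat, across the radius
- seat_3 (a point): seat 3, inward of its mark: two pairs of sprung jaws, 26 mm either side of its middle, 40 mm high above the wheel; noses 21 mm apart, giving way to 28 mm at a peak of some 10 to 16 N in all, then drawing the column in. Between the pairs 40 mm are free for fingers, to 3 mm above the wheel. Point: middle of a column at home here, 51 mm above the table (21 mm higher it meets the jaws), 54 mm from the axis. x along the seat, across the radius
- column_1_mid (a point): middle of the column with one dark ring round its tube (shortest; may be absent): steel tube 28 mm in diameter, 74 mm of it bare between two grey square flanges 40 x 40 x 8 mm; 102 mm long over the nipples, 150 g; x along the tube; lies on its flanges with this point 20 mm above the table. Gripped across the middle; both ends alike
- column_2_mid (a point): middle of the column with two dark rings round its tube (middle length; may be absent): steel tube 28 mm in diameter, 74 mm of it bare between two grey square flanges 40 x 40 x 14 mm; 114 mm long over the nipples, 150 g; x along the tube; lies on its flanges with this point 20 mm above the table. Gripped across the middle; both ends alike
- column_3_mid (a point): middle of the column with three dark rings round its tube (longest; may be absent): steel tube 28 mm in diameter, 74 mm of it bare between two grey square flanges 40 x 40 x 20 mm; 126 mm long over the nipples, 150 g; x along the tube; lies on its flanges with this point 20 mm above the table. Gripped across the middle; both ends alike
- reagent_bottle_mid (a point): bystander, to be left alone: small bottle with a black cap, 49 mm across, 94 mm high; point half-way up on its middle axis
- dc_adapter_mid (a point): bystander, to be left alone: black power adapter, 50 x 91 x 32 mm; point half-way up on its middle axis

How it is judged:
By the outcome, as a careful person would: the job done as asked, in the order asked, and still so for the second after the job is handed in, with the robot touching nothing.
Of column_1, column_2, column_3 only 2 to 3 are there at a start; the rules pass over those that are not, and their reading is None.
At some moment in a run one of column_1, column_2, column_3 may be knocked a few centimetres aside while the robot is not near it.
Once in a run the grip may slacken for a moment while it holds something.
It also fails if it takes over 210 s, if anything falls off the work surface, if the arm or the gripper's body presses on something with over 40 N, if the wrist force passes 120 N, or if a joint passes its speed limit or range.

## Working session

There is one attempt and no reset: what is moved stays moved. The work goes in short steps, Python scripts to look and compute and a tool call to move; the robot and the scene stay as the last step left them, time stands still between calls to the robot, and variables do not carry over. Pictures are saved under pics/ and viewed, and the job is handed in when it is done.

Besides the shell and the picture viewer there is one more tool, called as name([rows], argument=value, ...), one row to a line, values as JSON. send_rows: Moves the arm, as the interface text tells. Its arguments: {"type":"object","properties":{"commands":{"type":"array"},"grip_force":{"type":"number"}},"required":["commands"]}

```bash
ls; mkdir -p pics
cat > h.py <<'E'
from cell import env
import numpy as np, cv2
from scipy.spatial.transform import Rotation as R
def ray(cam,px):
    i=env.camera_info(cam);K=np.array(i["camera_matrix"]);T=np.array(i["T"])
    d=T[:3,:3]@np.linalg.solve(K,[px[0],px[1],1]);return T[:3,3],d
def atz(cam,px,z):
    o,d=ray(cam,px);return o+d*(z-o[2])/d[2]
def proj(cam,p):
    i=env.camera_info(cam);K=np.array(i["camera_matrix"]);T=np.array(i["T"])
    c=T[:3,:3].T@(np.array(p)-T[:3,3]);u=K@c;return u[:2]/u[2]
def shot(cam,name,crop=None,s=1):
    im=env.camera(cam)
    o=im
    if crop: o=im[crop[1]:crop[3],crop[0]:crop[2]]
    if s!=1:o=cv2.resize(o,None,fx=s,fy=s,interpolation=cv2.INTER_CUBIC)
    cv2.imwrite("pics/"+name,cv2.cvtColor(o,cv2.COLOR_RGB2BGR));return im
E
python3 - <<'E'
from h import *
np.set_printoptions(precision=4,suppress=True)
for c in("top","side"):
    shot(c,c+"0.png"); print(env.camera_info(c))
print(env.get_obs(), env.finger_overhang)
for n in ["column_1_mid","column_2_mid","column_3_mid","pointer_tip","carousel_base","run_dot","mark_1","mark_2","mark_3","station","lug_1","seat_1"]:
    z={"c":.02}.get(n[0],.025)
    if n=="station":z=.051
    if n=="carousel_base":z=0
    if n[:3]=="lug":z=.049
    if n[:4]=="seat":z=.051
    for r in env.spot_point("top",n)[:4]: print(n,r["confidence"],r["at"],atz("top",r["at"],z))
E
```

```text
pics
{'camera_matrix': array([[405.0326,   0.    , 286.7129],
       [  0.    , 405.0326, 199.5758],
       [  0.    ,   0.    ,   1.    ]]), 'T': array([[-0.027 , -0.9936,  0.1093,  0.4167],
       [-0.9993,  0.024 , -0.029 , -0.197 ],
       [ 0.0262, -0.11  , -0.9936,  0.9663],
       [ 0.    ,  0.    ,  0.    ,  1.    ]])}
{'camera_matrix': array([[530.7636,   0.    , 280.643 ],
       [  0.    , 530.7636, 216.1164],
       [  0.    ,   0.    ,   1.    ]]), 'T': array([[-0.9897, -0.0768,  0.1212,  0.4049],
       [-0.1432,  0.4722, -0.8698,  0.7729],
       [ 0.0096, -0.8781, -0.4783,  0.6146],
       [ 0.    ,  0.    ,  0.    ,  1.    ]])}
{'time_s': 0.1, 'joints': array([ 1.1126,  0.2771, -0.0278,  1.268 ,  0.    ,  1.4674]), 'qvel': array([-0.0008, -0.0037,  0.0042, -0.0001, -0.0004,  0.0001]), 'effort': array([  0.0008, -44.6707,  29.6128,   0.0084,  -0.0001,  -0.    ]), 'tool_pos': array([0.217 , 0.5858, 0.4036]), 'tcp_rot': array([-3.1414,  0.0021,  1.216 ]), 'contact_force': array([-0.2565, -0.1598,  0.1487]), 'wrist_torque': array([ 0.034 ,  0.0188, -0.0302]), 'width': 0.
[... 801 characters left out ...]
169   0.025 ]
mark_2 0.55 [344.2, 230.7] [ 0.4441 -0.3563  0.025 ]
mark_2 0.54 [326.0, 166.0] [ 0.5978 -0.3196  0.025 ]
mark_3 0.64 [334.9, 139.4] [ 0.6618 -0.3434  0.025 ]
mark_3 0.62 [262.7, 187.8] [ 0.5493 -0.169   0.025 ]
mark_3 0.55 [344.2, 230.7] [ 0.4441 -0.3563  0.025 ]
mark_3 0.54 [326.0, 166.0] [ 0.5978 -0.3196  0.025 ]
station 0.65 [310.5, 208.8] [ 0.4949 -0.2772  0.051 ]
lug_1 0.89 [363.9, 180.8] [ 0.5567 -0.4027  0.049 ]
lug_1 0.69 [295.1, 226.2] [ 0.4564 -0.2411  0.049 ]
lug_1 0.62 [287.2, 142.4] [ 0.6507 -0.2285  0.049 ]
seat_1 0.77 [326.7, 169.3] [ 0.5851 -0.3176  0.051 ]
seat_1 0.69 [292.2, 184.0] [ 0.5528 -0.2372  0.051 ]
seat_1 0.64 [331.1, 205.8] [ 0.5006 -0.3244  0.051 ]
```

Run:
```python
import cv2
im=cv2.imread("pics/top0.png");cv2.imwrite("pics/top0z.png",cv2.resize(im[110:270,170:410],None,fx=3.3,fy=3.3,interpolation=cv2.INTER_CUBIC))
```

```text
(no output)
```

View pics/top0.png

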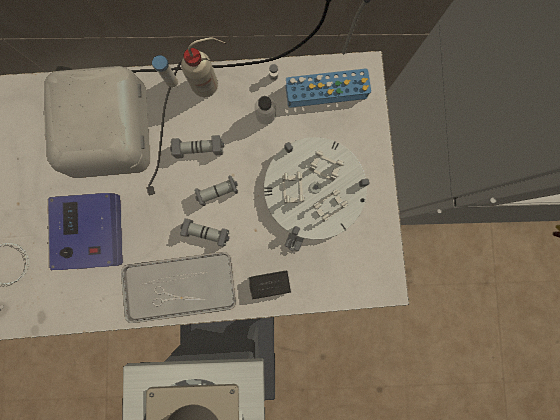

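View pics/side0.png

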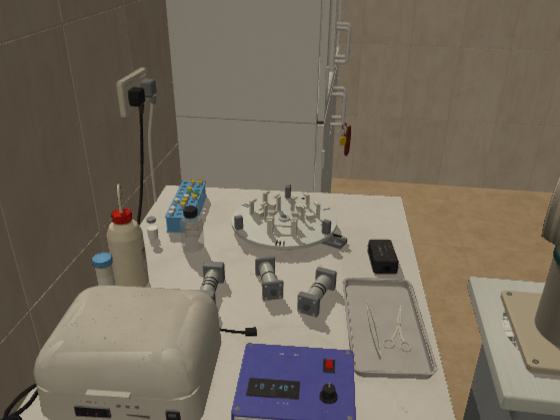

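```bash
ls pics
```

```text
side0.png
top0.png
top0z.png
```

View pics/top0z.png

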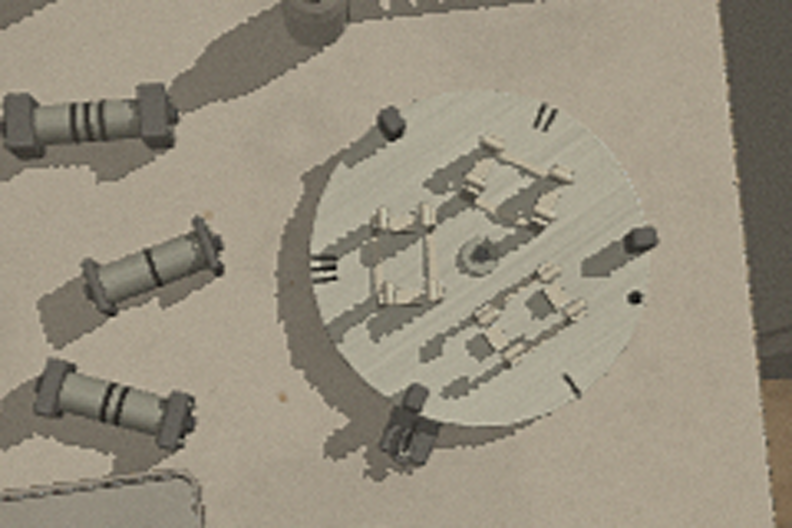

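Run:
```python
from h import *
from scipy.optimize import least_squares
np.set_printoptions(precision=4,suppress=True)
env.camera("side")
for cam in("top","side"):
  for n in ["pointer_tip","mark_1","run_dot","station","lug_1"]:
    z={"l":.049,"s":.051}.get(n[0],.025)
    for r in env.spot_point(cam,n)[:5]: print(cam,n,r["confidence"],r["at"],atz(cam,r["at"],z))
  for r in env.regions_of(cam,"carousel")[:2]: print(r["confidence"],r["rect"])
for n in (1,2,3):
  r=env.spot_point("side",f"column_{n}_mid")
  for q in r[:2]: print(n,q["confidence"],atz("side",q["at"],.02))
# wheel disc outline at top: brightness
im=env.camera("top").astype(int)
pts=[]
import math
c0=np.array([.55,-.29])
g=cv2.GaussianBlur(im.astype(np.float32).sum(2),(0,0),0.7)
C=c0;r0=.122
for it in range(3):
  P=[]
  for a in np.arange(0,360,4):
    u=np.array([math.cos(math.radians(a)),math.sin(math.radians(a))])
    rr=np.arange(.108,.138,.001)
    v=[]
    for r in rr:
      p=proj("top",[*(C+u*r),.025]);v.append(cv2.getRectSubPix(g,(1,1),(float(p[0]),float(p[1])))[0,0])
    v=np.array(v);d=v[3:]-v[:-3]
    k=np.argmin(d)
    if d[k]<-50:P.append(C+u*(rr[k]+.0015))
  P=np.array(P)
  s=least_squares(lambda x:np.hypot(*(P-x[:2]).T)-.122,C,loss="soft_l1",f_scale=.001)
  C=s.x;res=np.hypot(*(P-C).T)-.122
  print(C,len(P),np.round(np.median(res),4),np.round(np.percentile(abs(res),70),4))
```

```text
top pointer_tip 0.84 [291.7, 236.2] [ 0.4346 -0.2337  0.025 ]
top pointer_tip 0.38 [315.2, 187.2] [ 0.5478 -0.2923  0.025 ]
top mark_1 0.64 [334.9, 139.4] [ 0.6618 -0.3434  0.025 ]
top mark_1 0.62 [262.7, 187.8] [ 0.5493 -0.169   0.025 ]
top mark_1 0.55 [344.2, 230.7] [ 0.4441 -0.3563  0.025 ]
top mark_1 0.54 [326.0, 166.0] [ 0.5978 -0.3196  0.025 ]
top station 0.65 [310.5, 208.8] [ 0.4949 -0.2772  0.051 ]
top lug_1 0.89 [363.9, 180.8] [ 0.5567 -0.4027  0.049 ]
top lug_1 0.69 [295.1, 226.2] [ 0.4564 -0.2411  0.049 ]
top lug_1 0.62 [287.2, 142.4] [ 0.6507 -0.2285  0.049 ]
0.82 [315.2, 188.3, 106.5, 103.5]
side pointer_tip 0.74 [334.0, 233.4] [ 0.4273 -0.2396  0.025 ]
side pointer_tip 0.24 [329.1, 222.6] [ 0.441  -0.2864  0.025 ]
side mark_1 0.76 [276.9, 245.6] [ 0.5435 -0.1694  0.025 ]
side mark_1 0.67 [244.3, 204.2] [ 0.6497 -0.3448  0.025 ]
side mark_1 0.65 [330.2, 211.6] [ 0.4418 -0.3402  0.025 ]
side mark_1 0.45 [235.9, 218.9] [ 0.6538 -0.2695  0.025 ]
side run_dot 0.59 [304.1, 196.9] [ 0.5109 -0.4077  0.025 ]
side station 0.72 [307.2, 214.9] [ 0.49   -0.2671  0.051 ]
side lug_1 0.97 [286.7, 185.9] [ 0.5558 -0.4136  0.049 ]
side lug_1 0.77 [324.6, 221.4] [ 0.4496 -0.2471  0.049 ]
side lug_1 0.69 [236.6, 220.0] [ 0.6411 -0.2225  0.049 ]
0.8 [286.1, 218.1, 104.5, 64.5]
1 0.98 [ 0.5486 -0.0608  0.02  ]
2 0.8 [ 0.4501 -0.0409  0.02  ]
3 0.98 [ 0.6568 -0.0172  0.02  ]
[ 0.5492 -0.2932] 37 -0.0002 0.0007Traceback (most recent call last):
  File "<stdin>", line 27, in <module>
  File "h.py", line 10, in proj
    i=env.camera_info(cam);K=np.array(i["camera_matrix"]);T=np.array(i["T"])
ValueError: time passes only in moves, steps and waits
```

```bash
sed -i 's/^def ray/_I={}\ndef info(c):\n    if c not in _I:\n        i=env.camera_info(c);_I[c]=(np.array(i["camera_matrix"]),np.array(i["T"]))\n    return _I[c]\ndef ray/; s/i=env.camera_info(cam);K=np.array(i\["camera_matrix"\]);T=np.array(i\["T"\])/K,T=info(cam)/' h.py
cat >> h.py <<'E'
from scipy.optimize import least_squares
def outline(cam,im,C,z=.025,zlim=-50,dr=.0):
    g=cv2.GaussianBlur(im.astype(np.float32).sum(2),(0,0),0.7)
    C=np.array(C)
    for it in range(3):
        P=[]
        for a in np.radians(np.arange(0,360,4)):
            u=np.array([np.cos(a),np.sin(a)]);rr=np.arange(.110,.134,.0007)
            q=[proj(cam,[*(C+u*r),z]) for r in rr]
            v=np.array([cv2.getRectSubPix(g,(1,1),(float(p[0]),float(p[1])))[0,0] for p in q])
            d=v[4:]-v[:-4];k=np.argmin(d)
            if d[k]<zlim:P.append(C+u*(rr[k]+.0014))
        P=np.array(P)
        C=least_squares(lambda x:np.hypot(*(P-x[:2]).T)-.122,C,loss="soft_l1",f_scale=.001).x
    res=np.hypot(*(P-C).T)-.122
    return C,len(P),np.median(res),np.percentile(abs(res),[50,70])
def load(n): return cv2.cvtColor(cv2.imread("pics/"+n),cv2.COLOR_BGR2RGB)
E
python3 - <<'E'
from h import *
print(outline("top",load("top0.png"),[.549,-.292]))
print(outline("side",load("side0.png"),[.545,-.288]))
E
python3 -c "
import cv2
im=cv2.imread('pics/side0.png');cv2.imwrite('pics/s0z.png',cv2.resize(im[170:320,190:360],None,fx=4,fy=4,interpolation=cv2.INTER_CUBIC))"
```

```text
(array([ 0.54922958, -0.29310192]), 36, np.float64(-0.00022310445005948448), array([0.00056182, 0.00080579]))
(array([ 0.54596071, -0.2907154 ]), 26, np.float64(-0.00016682863361208722), array([0.00051945, 0.0009472 ]))
```

View pics/s0z.png

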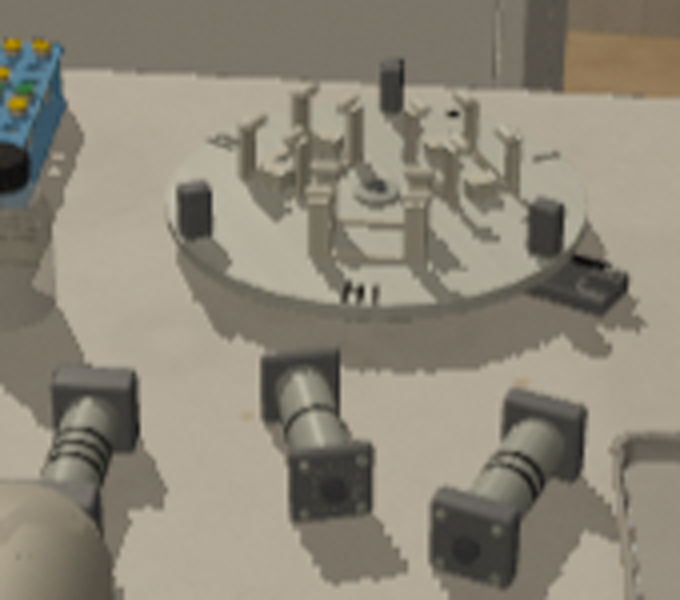

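```bash
cat >> h.py <<'E'
def plan(wps,cur=None):
    """wps: (x,y,z,yaw_deg,hand,n). prints 10-row calls' rows, relative to start pose; only first 10 valid per call"""
    o=env.get_obs();p0=np.array(o["tool_pos"]);R0=R.from_euler("xyz",o["tcp_rot"])
    y=np.degrees(o["tcp_rot"][2]);p=p0.copy();rows=[];
    for w in wps:
        t=np.array(w[:3]);dy=(w[3]-y+180)%360-180
        for k in range(1,w[5]+1):
            f=k/w[5];q=p+(t-p)*f;yy=y+dy*f
            rv=(R0.inv()*R.from_euler("xyz",[np.pi,0,np.radians(yy)])).as_rotvec(degrees=True)
            d=R0.inv().apply(q-p0)
            rows.append([round(float(v),4) for v in d]+[round(float(v),1) for v in rv]+[w[4]])
        p=t;y=y+dy
    print(o["time_s"],np.round(p0,4),np.round(np.degrees(o["tcp_rot"]),2),"w",round(o["width"],4),"F",np.round(o["contact_force"],1))
    for r in rows: print(r,end=",")
    print(len(rows))
AX=np.array([.5477,-.292])
def pol(r,a): return AX+r*np.array([np.cos(np.radians(a)),np.sin(np.radians(a))])
E
python3 - <<'E'
from h import *
x,y=pol(.11,152);print(x,y)
plan([(.45,.2,.40,65,.4,10),(x,y,.30,62,.4,10)])
E
```

```text
0.450575764785518 -0.240358128093552
1.55 [0.2171 0.5861 0.4047] [180.    -0.    69.67] w 0.0856 F [0.8 0.1 0.9]
[-0.0281, 0.0352, 0.0005, 0.0, -0.0, 0.5, 0.4],[-0.0562, 0.0705, 0.0009, 0.0, -0.0, 0.9, 0.4],[-0.0843, 0.1057, 0.0014, 0.0, -0.0, 1.4, 0.4],[-0.1124, 0.141, 0.0019, 0.0, -0.0, 1.9, 0.4],[-0.1405, 0.1762, 0.0024, 0.0, -0.0, 2.3, 0.4],[-0.1687, 0.2115, 0.0028, 0.0, -0.0, 2.8, 0.4],[-0.1968, 0.2467, 0.0033, 0.0, -0.0, 3.3, 0.4],[-0.2249, 0.282, 0.0038, 0.0, -0.0, 3.7, 0.4],[-0.253, 0.3172, 0.0042, 0.0, -0.0, 4.2, 0.4],[-0.2811, 0.3525, 0.0047, 0.0, -0.0, 4.7, 0.4],[-0.3224, 0.3679, 0.0147, 0.0, -0.0, 5.0, 0.4],[-0.3636, 0.3832, 0.0247, 0.0, -0.0, 5.3, 0.4],[-0.4049, 0.3986, 0.0347, 0.0, -0.0, 5.6, 0.4],[-0.4462, 0.4139, 0.0447, 0.0, -0.0, 5.9, 0.4],[-0.4874, 0.4293, 0.0547, 0.0, -0.0, 6.2, 0.4],[-0.5287, 0.4446, 0.0647, 0.0, -0.0, 6.5, 0.4],[-0.57, 0.46, 0.0747, 0.0, -0.0, 6.8, 0.4],[-0.6113, 0.4753, 0.0847, 0.0, -0.0, 7.1, 0.4],[-0.6525, 0.4907, 0.0947, 0.0, -0.0, 7.4, 0.4],[-0.6938, 0.506, 0.1047, 0.0, -0.0, 7.7, 0.4],20
```

send_rows([
  [-0.028, 0.035, 0, 0, 0, 0.5, 0.4],
  [-0.056, 0.07, 0, 0, 0, 1, 0.4],
  [-0.084, 0.105, 0, 0, 0, 1.5, 0.4],
  [-0.112, 0.14, 0, 0, 0, 2, 0.4],
  [-0.14, 0.175, 0, 0, 0, 2.5, 0.4],
  [-0.168, 0.211, 0, 0, 0, 3, 0.4],
  [-0.197, 0.246, 0, 0, 0, 3.5, 0.4],
  [-0.225, 0.282, 0, 0, 0, 3.7, 0.4],
  [-0.253, 0.317, 0, 0, 0, 4, 0.4],
  [-0.281, 0.352, 0, 0, 0, 4.5, 0.4],
], grip_force=60)

```text
time_s: 2.55
tool_pos: [0.4502, 0.1986, 0.4051]
tcp_rot: [3.141, -0.001, 1.137]
contact_force: [0.4, 0.5, 0.7]
width: 0.0511
```

Run:
```python
from h import *
x,y=pol(.11,152)
plan([(x,y,.28,62,.4,10)])
```

```text
2.55 [0.4502 0.1986 0.4051] [ 1.7996e+02 -4.0000e-02  6.5160e+01] w 0.0511 F [0.4 0.5 0.7]
[-0.0398, 0.0185, 0.0125, 0.0, -0.0, 0.3, 0.4],[-0.0797, 0.0369, 0.025, 0.0, -0.0, 0.6, 0.4],[-0.1195, 0.0554, 0.0375, 0.0, -0.0, 0.9, 0.4],[-0.1593, 0.0739, 0.05, 0.0, -0.0, 1.3, 0.4],[-0.1991, 0.0923, 0.0624, 0.0, -0.0, 1.6, 0.4],[-0.239, 0.1108, 0.0749, 0.0, -0.0, 1.9, 0.4],[-0.2788, 0.1293, 0.0874, 0.0, -0.0, 2.2, 0.4],[-0.3186, 0.1477, 0.0999, 0.0, -0.0, 2.5, 0.4],[-0.3584, 0.1662, 0.1124, 0.0, -0.0, 2.8, 0.4],[-0.3983, 0.1847, 0.1249, 0.0, -0.0, 3.2, 0.4],10
```

send_rows([
  [-0.04, 0.0185, 0.012, 0, 0, 0.3, 0.4],
  [-0.08, 0.037, 0.025, 0, 0, 0.6, 0.4],
  [-0.12, 0.055, 0.037, 0, 0, 1, 0.4],
  [-0.16, 0.074, 0.05, 0, 0, 1.3, 0.4],
  [-0.2, 0.092, 0.062, 0, 0, 1.6, 0.4],
  [-0.24, 0.111, 0.075, 0, 0, 1.9, 0.4],
  [-0.28, 0.129, 0.087, 0, 0, 2.2, 0.4],
  [-0.32, 0.148, 0.1, 0, 0, 2.5, 0.4],
  [-0.36, 0.166, 0.112, 0, 0, 2.8, 0.4],
  [-0.398, 0.1845, 0.125, 0, 0, 3.2, 0.4],
])

```text
time_s: 3.55
tool_pos: [0.4502, -0.2421, 0.2798]
tcp_rot: [3.14, -0.001, 1.08]
contact_force: [-0.5, 0.3, 0.2]
width: 0.0515
```

Run:
```python
from h import *
x,y=pol(.11,152)
plan([(x,y,.206,62,.4,8),(x,y,.206,62,.6,2)])
im=shot("side","s1.png");
cv2.imwrite("pics/s1z.png",cv2.cvtColor(cv2.resize(im[150:300,210:380],None,fx=4,fy=4),cv2.COLOR_RGB2BGR))
```

```text
3.55 [ 0.4502 -0.2421  0.2798] [ 1.7991e+02 -4.0000e-02  6.1910e+01] w 0.0515 F [-0.5  0.3  0.2]
[0.0002, -0.0001, 0.0092, 0.1, -0.0, -0.0, 0.4],[0.0004, -0.0002, 0.0184, 0.1, -0.0, -0.0, 0.4],[0.0006, -0.0002, 0.0277, 0.1, -0.0, -0.0, 0.4],[0.0008, -0.0003, 0.0369, 0.1, -0.0, -0.0, 0.4],[0.001, -0.0004, 0.0461, 0.1, -0.0, -0.1, 0.4],[0.0013, -0.0005, 0.0553, 0.1, -0.0, -0.1, 0.4],[0.0015, -0.0006, 0.0645, 0.1, -0.0, -0.1, 0.4],[0.0017, -0.0007, 0.0738, 0.1, -0.0, -0.1, 0.4],[0.0017, -0.0007, 0.0738, 0.1, -0.0, -0.1, 0.6],[0.0017, -0.0007, 0.0738, 0.1, -0.0, -0.1, 0.6],10
```

View pics/s1z.png

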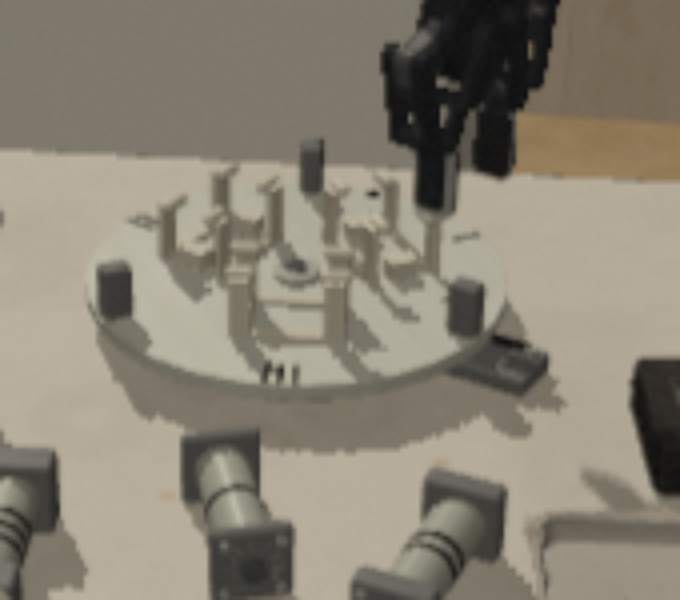

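send_rows([
  [0, 0, 0.01, 0, 0, 0, 0.4],
  [0, 0, 0.02, 0, 0, 0, 0.4],
  [0, 0, 0.03, 0, 0, 0, 0.4],
  [0.001, 0, 0.04, 0, 0, 0, 0.4],
  [0.001, 0, 0.05, 0, 0, 0, 0.4],
  [0.001, 0, 0.06, 0, 0, 0, 0.4],
  [0.001, 0, 0.068, 0, 0, 0, 0.4],
  [0.0015, 0, 0.074, 0, 0, 0, 0.4],
  [0.0015, 0, 0.074, 0, 0, 0, 0.6],
  [0.0015, 0, 0.074, 0, 0, 0, 1.0],
], grip_force=30)

```text
time_s: 4.6
tool_pos: [0.4517, -0.2462, 0.2043]
tcp_rot: [3.138, 0.004, 1.076]
contact_force: [-0.9, -0.7, 0.7]
width: 0.0231
```

Run:
```python
from h import *
plan([])
im=shot("top","t2.png");
cv2.imwrite("pics/t2z.png",cv2.cvtColor(cv2.resize(im[120:260,240:390],None,fx=4,fy=4),cv2.COLOR_RGB2BGR))
```

```text
4.6 [ 0.4517 -0.2462  0.2043] [179.78   0.23  61.64] w 0.0231 F [-0.9 -0.7  0.7]
0
```

View pics/t2z.png

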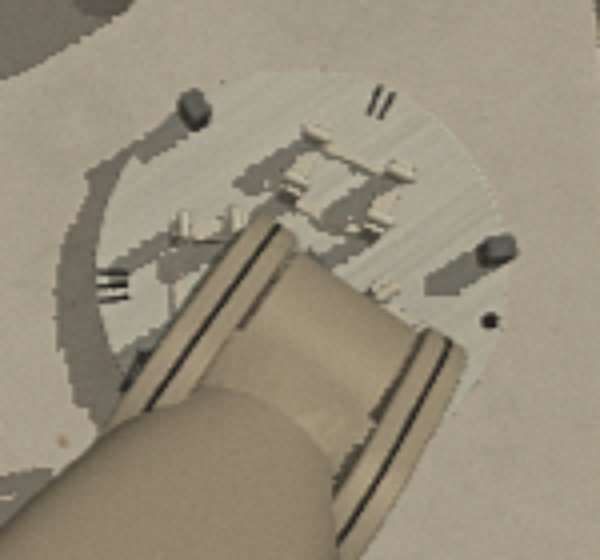

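send_rows([
  [0, 0, 0, 0, 0, 0, 1],
  [0, 0, 0, 0, 0, 0, 1],
  [0, 0, 0, 0, 0, 0, 1],
  [0, 0, 0, 0, 0, 0, 1],
  [0, 0, 0, 0, 0, 0, 1],
  [0, 0, 0, 0, 0, 0, 1],
  [0, 0, 0, 0, 0, 0, 1],
  [0, 0, 0, 0, 0, 0, 1],
  [0, 0, 0, 0, 0, 0, 1],
  [0, 0, 0, 0, 0, 0, 1],
])

```text
time_s: 5.65
tool_pos: [0.4518, -0.246, 0.2046]
tcp_rot: [3.137, 0.003, 1.076]
contact_force: [0.2, 3.4, 1.9]
width: 0.0137
```

Run:
```python
from h import *
o=env.get_obs();p=o["tool_pos"][:2]-AX
print(np.hypot(*p),np.degrees(np.arctan2(p[1],p[0])))
plan([])
```

```text
0.10630824196118853 154.38725266206544
5.65 [ 0.4518 -0.246   0.2046] [1.7976e+02 1.6000e-01 6.1650e+01] w 0.0137 F [0.2 3.4 1.9]
0
```

```bash
cat >> h.py <<'E'
def arc(dth,n=10,hand=1,z=None,extra=0):
    o=env.get_obs();p=o["tool_pos"][:2]-AX;r=np.hypot(*p);a=np.degrees(np.arctan2(p[1],p[0]));y=np.degrees(o["tcp_rot"][2])
    z=o["tool_pos"][2] if z is None else z
    print("r,a",r,a)
    plan([(*pol(r,a+dth*k/n),z,y+dth*k/n,hand,1) for k in range(1,n+1)])
E
python3 - <<'E'
from h import *
arc(-56)
E
```

```text
r,a 0.10630824196118853 154.38725266206544
5.65 [ 0.4518 -0.246   0.2046] [1.7976e+02 1.6000e-01 6.1650e+01] w 0.0137 F [0.2 3.4 1.9]
[0.0104, 0.0, -0.0, 0.2, 0.1, 5.6, 1],[0.0207, 0.001, -0.0001, 0.3, 0.1, 11.2, 1],[0.0309, 0.0031, -0.0001, 0.3, 0.1, 16.8, 1],[0.0408, 0.0061, -0.0001, 0.3, 0.1, 22.4, 1],[0.0504, 0.01, -0.0001, 0.3, 0.1, 28.0, 1],[0.0596, 0.0149, -0.0001, 0.3, 0.1, 33.6, 1],[0.0683, 0.0207, -0.0001, 0.3, 0.1, 39.2, 1],[0.0763, 0.0273, -0.0001, 0.3, 0.1, 44.8, 1],[0.0837, 0.0346, -0.0001, 0.3, 0.0, 50.4, 1],[0.0903, 0.0426, -0.0001, 0.3, 0.0, 56.0, 1],10
```

send_rows([
  [0.0104, 0, 0, 0, 0, 5.6, 1],
  [0.0207, 0.001, 0, 0, 0, 11.2, 1],
  [0.031, 0.003, 0, 0, 0, 16.8, 1],
  [0.041, 0.006, 0, 0, 0, 22.4, 1],
  [0.0505, 0.01, 0, 0, 0, 28, 1],
  [0.0595, 0.015, 0, 0, 0, 33.6, 1],
  [0.068, 0.0205, 0, 0, 0, 39.2, 1],
  [0.0765, 0.0275, 0, 0, 0, 44.8, 1],
  [0.0835, 0.0345, 0, 0, 0, 50.4, 1],
  [0.09, 0.0425, 0, 0, 0, 56, 1],
])

```text
time_s: 6.65
tool_pos: [0.5323, -0.1873, 0.2047]
tcp_rot: [3.135, -0.001, 0.094]
contact_force: [-0.0, -0.5, 0.9]
width: 0.0137
```

Run:
```python
from h import *
for c in("top","side"):
  im=shot(c,c+"3.png")
  cr=(120,260,240,390) if c=="top" else (150,270,210,380)
  cv2.imwrite(f"pics/{c}3z.png",cv2.cvtColor(cv2.resize(im[cr[0]:cr[1],cr[2]:cr[3]],None,fx=4,fy=4,interpolation=cv2.INTER_CUBIC),cv2.COLOR_RGB2BGR))
arc(0)
```

```text
r,a 0.10567526651099167 97.89139270404274
6.75 [ 0.5332 -0.1873  0.2047] [179.64  -0.19   5.66] w 0.0136 F [ 0.6 -0.2  0.1]
[0.0, 0.0, 0.0, 0.4, -0.2, -0.0, 1],[0.0, 0.0, 0.0, 0.4, -0.2, -0.0, 1],[0.0, 0.0, 0.0, 0.4, -0.2, -0.0, 1],[0.0, 0.0, 0.0, 0.4, -0.2, -0.0, 1],[0.0, 0.0, 0.0, 0.4, -0.2, -0.0, 1],[0.0, 0.0, 0.0, 0.4, -0.2, -0.0, 1],[0.0, 0.0, 0.0, 0.4, -0.2, -0.0, 1],[0.0, 0.0, 0.0, 0.4, -0.2, -0.0, 1],[0.0, 0.0, 0.0, 0.4, -0.2, -0.0, 1],[0.0, 0.0, 0.0, 0.4, -0.2, -0.0, 1],10
```

View pics/top3z.png

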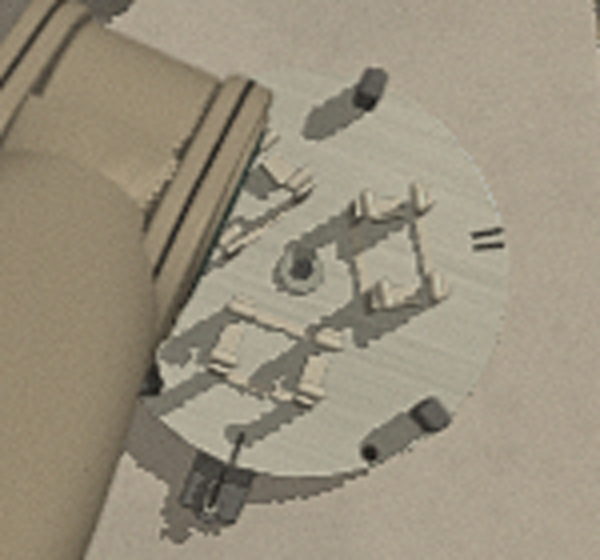

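View pics/side3z.png

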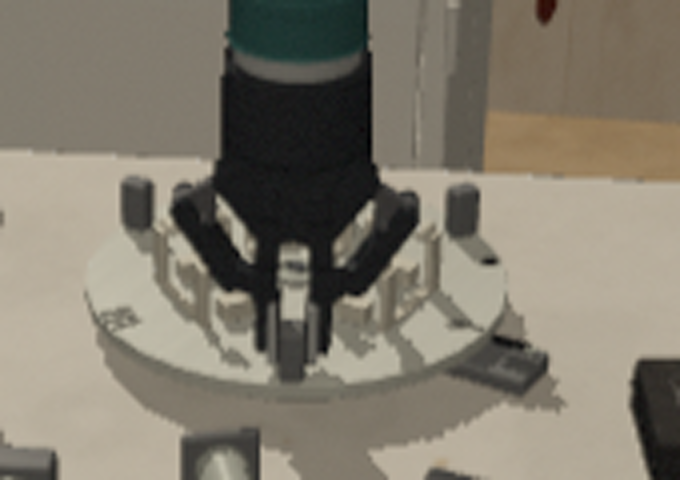

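Run:
```python
from h import *
im=load("top3.png")
C,*_=outline("top",im,[.549,-.293]);print(C)
i2=cv2.resize(im[205:260,275:335],None,fx=12,fy=12,interpolation=cv2.INTER_CUBIC)
cv2.imwrite("pics/t3p.png",cv2.cvtColor(i2[:600],cv2.COLOR_RGB2BGR))
for r in env.spot_point("top","pointer_tip")[:2]+env.spot_point("top","mark_1"):
  q=atz("top",r["at"],.025)[:2]-C
  print(r["confidence"],r["at"],np.hypot(*q),np.degrees(np.arctan2(q[1],q[0])))
```

```text
[ 0.54948448 -0.2921005 ]
0.9 [293.5, 234.1] 0.1227368743807866 153.8677648198974
0.81 [296.5, 234.7] 0.12129536449492963 157.12961820892417
0.67 [363.7, 177.5] 0.11740702397965161 -80.78719278283067
0.57 [330.2, 237.3] 0.12377616178174808 -165.51129367163196
```

View pics/t3p.png

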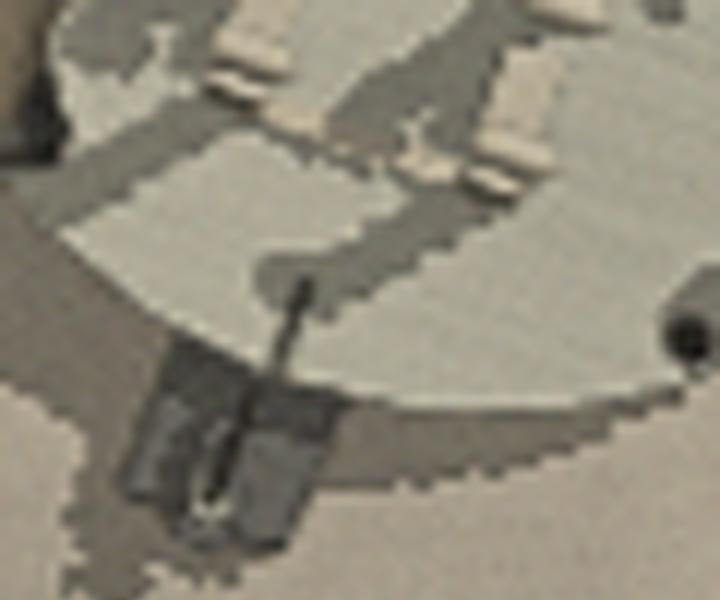

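```bash
cat >> h.py <<'E'
def ang(cam,px,C,z=.025):
    q=atz(cam,px,z)[:2]-C;return round(float(np.hypot(*q)),4),round(float(np.degrees(np.arctan2(q[1],q[0])))%360,2)
E
python3 - <<'E'
from h import *
C=np.array([.5494,-.2926])
for n,x,y in [("mi",305,285),("mm",288,330),("mo",270,372),("bt",258,392),("bm",235,445),("be",213,497),("dot",689,338)]:
  print(n,ang("top",[275+(x-5.5)/12,205+(y-5.5)/12],C))
# dark centroid of mark_2 & dot
im=load("top3.png").astype(int).sum(2)
for nm,(x0,x1,y0,y1) in {"m2":(353,370,174,186),"dot":(329,337,229,237)}.items():
  w=np.clip(260-im[y0:y1,x0:x1],0,None);print(im[y0:y1,x0:x1].min())
  yy,xx=np.mgrid[y0:y1,x0:x1];p=[(xx*w).sum()/w.sum(),(yy*w).sum()/w.sum()];print(nm,p,ang("top",p,C))
E
```

```text
mi (0.1047, 158.03)
mm (0.114, 157.99)
mo (0.1228, 157.77)
bt (0.1272, 157.4)
bm (0.1383, 157.19)
be (0.1491, 157.05)
dot (0.1147, 197.76)
129
m2 [np.float64(361.7456293706294), np.float64(179.60926573426573)] (0.1114, 277.19)
87
dot [np.float64(332.0472334682861), np.float64(232.89001349527666)] (0.1152, 197.78)
```

send_rows([
  [0, 0, 0, 0, 0, 0, 0.6],
  [0, 0, 0, 0, 0, 0, 0.5],
  [0, 0, 0, 0, 0, 0, 0.4],
  [0, 0, -0.02, 0, 0, 0, 0.4],
  [0, 0, -0.05, 0, 0, 0, 0.4],
  [0, 0, -0.08, 0, 0, 0, 0.4],
  [-0.03, -0.02, -0.1, 0, 0, 0, 0.4],
  [-0.07, -0.04, -0.1, 0, 0, 0, 0.4],
  [-0.12, -0.07, -0.1, 0, 0, 0, 0.4],
  [-0.16, -0.1, -0.1, 0, 0, 0, 0.4],
])

```text
time_s: 7.85
tool_pos: [0.3682, -0.1072, 0.3037]
tcp_rot: [3.135, -0.003, 0.1]
contact_force: [-0.1, 1.2, 0.6]
width: 0.0511
```

Run:
```python
from h import *
plan([])
for c in("top","side"):
  im=shot(c,c+"4.png")
  cr=(110,270,170,340) if c=="top" else (170,320,180,360)
  cv2.imwrite(f"pics/{c}4z.png",cv2.cvtColor(cv2.resize(im[cr[0]:cr[1],cr[2]:cr[3]],None,fx=3.7,fy=3.7,interpolation=cv2.INTER_CUBIC),cv2.COLOR_RGB2BGR))
```

```text
7.85 [ 0.3682 -0.1072  0.3037] [179.62  -0.18   5.72] w 0.0511 F [-0.1  1.2  0.6]
0
```

View pics/top4z.png

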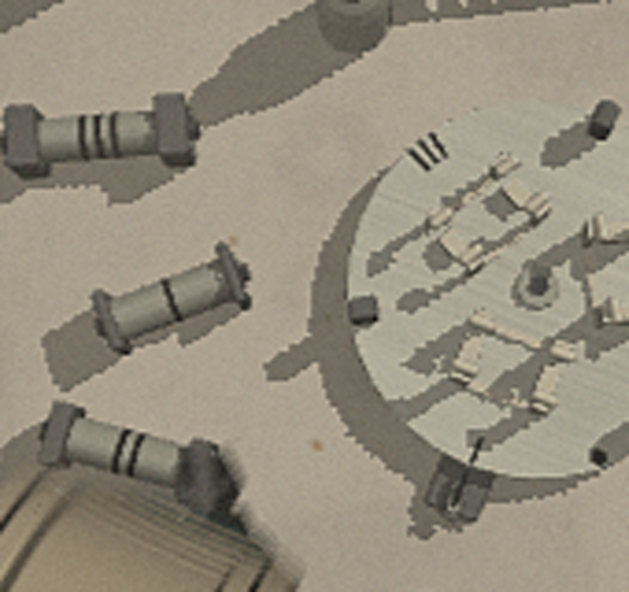

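View pics/side4z.png

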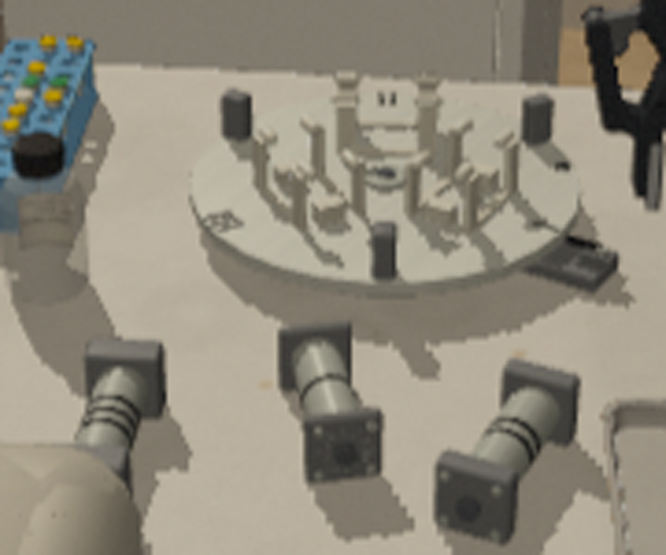

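Run:
```python
from h import *
f=lambda x,y:[170+(x-1.35)/3.7,110+(y-1.35)/3.7]
g=lambda x,y:[180+(x-1.35)/3.7,170+(y-1.35)/3.7]
for p in [(169,299),(109,318),(222,282)]: print(atz("top",f(*p),.02))
print(atz("side",g(323,388),.02),atz("side",g(317,345),.02),atz("side",g(333,415),.02))
d=atz("top",f(222,282),.02)-atz("top",f(109,318),.02);print(np.degrees(np.arctan2(d[1],d[0])))
print("col2");
for p in [(127,452),(70,440),(182,467)]: print(atz("top",f(*p),.02))
print("col3");
for p in [(98,136),(40,138),(155,134)]: print(atz("top",f(*p),.02))
```

```text
[ 0.5463009  -0.05766732  0.02      ]
[ 0.53506578 -0.01979121  0.02      ]
[ 0.55641026 -0.09128105  0.02      ]
[ 0.54786014 -0.06878008  0.02      ] [ 0.55783056 -0.108435    0.02      ] [ 0.53875952 -0.04570817  0.02      ]
-73.37612450886347
col2
[ 0.45020893 -0.03072348  0.02      ]
[0.45864043 0.00476533 0.02      ]
[ 0.43993533 -0.06495628  0.02      ]
col3
[ 0.65276829 -0.01317332  0.02      ]
[0.65222106 0.023752   0.02      ]
[ 0.65332995 -0.04954699  0.02      ]
```

Run:
```python
from h import *
plan([(.545,-.059,.29,16.6,.3,5),(.545,-.059,.21,16.6,.3,3),(.545,-.059,.177,16.6,.3,2)])
```

```text
7.95 [ 0.3622 -0.1036  0.3004] [-180.      0.41    5.81] w 0.0511 F [ 0.5 -0.  -0.9]
[0.0373, -0.0052, 0.0018, -0.0, 0.4, -2.2, 0.3],[0.0746, -0.0103, 0.0036, -0.0, 0.4, -4.3, 0.3],[0.1119, -0.0155, 0.0055, -0.0, 0.4, -6.5, 0.3],[0.1492, -0.0207, 0.0073, -0.0, 0.4, -8.6, 0.3],[0.1865, -0.0258, 0.0091, -0.0, 0.4, -10.8, 0.3],[0.1867, -0.0258, 0.0358, -0.0, 0.4, -10.8, 0.3],[0.1869, -0.0258, 0.0624, -0.0, 0.4, -10.8, 0.3],[0.1871, -0.0258, 0.0891, -0.0, 0.4, -10.8, 0.3],[0.1872, -0.0258, 0.1056, -0.0, 0.4, -10.8, 0.3],[0.1873, -0.0258, 0.1221, -0.0, 0.4, -10.8, 0.3],10
```

send_rows([
  [0.037, -0.005, 0.002, 0, 0.4, -2.2, 0.3],
  [0.075, -0.01, 0.004, 0, 0.4, -4.3, 0.3],
  [0.112, -0.0155, 0.0055, 0, 0.4, -6.5, 0.3],
  [0.149, -0.0205, 0.007, 0, 0.4, -8.6, 0.3],
  [0.1865, -0.026, 0.009, 0, 0.4, -10.8, 0.3],
  [0.1865, -0.026, 0.035, 0, 0.4, -10.8, 0.3],
  [0.187, -0.026, 0.06, 0, 0.4, -10.8, 0.3],
  [0.187, -0.026, 0.07, 0, 0.4, -10.8, 0.3],
  [0.187, -0.026, 0.07, 0, 0.4, -10.8, 0.3],
  [0.187, -0.026, 0.07, 0, 0.4, -10.8, 0.3],
])

```text
time_s: 8.95
tool_pos: [0.5452, -0.0591, 0.2297]
tcp_rot: [-3.141, -0.0, 0.29]
contact_force: [0.3, -0.2, 0.3]
width: 0.0594
```

Run:
```python
from h import *
plan([(.545,-.059,.178,16.6,.3,5),(.545,-.059,.178,16.6,1,5)])
im=shot("side","s5.png")
cv2.imwrite("pics/s5z.png",cv2.cvtColor(cv2.resize(im[160:310,190:360],None,fx=4,fy=4,interpolation=cv2.INTER_CUBIC),cv2.COLOR_RGB2BGR))
```

```text
8.95 [ 0.5452 -0.0591  0.2297] [-1.7998e+02 -2.0000e-02  1.6600e+01] w 0.0594 F [ 0.3 -0.2  0.3]
[-0.0, -0.0, 0.0103, -0.0, -0.0, -0.0, 0.3],[-0.0001, -0.0001, 0.0207, -0.0, -0.0, -0.0, 0.3],[-0.0001, -0.0001, 0.031, -0.0, -0.0, -0.0, 0.3],[-0.0002, -0.0001, 0.0413, -0.0, -0.0, -0.0, 0.3],[-0.0002, -0.0001, 0.0517, -0.0, -0.0, -0.0, 0.3],[-0.0002, -0.0001, 0.0517, -0.0, -0.0, -0.0, 1],[-0.0002, -0.0001, 0.0517, -0.0, -0.0, -0.0, 1],[-0.0002, -0.0001, 0.0517, -0.0, -0.0, -0.0, 1],[-0.0002, -0.0001, 0.0517, -0.0, -0.0, -0.0, 1],[-0.0002, -0.0001, 0.0517, -0.0, -0.0, -0.0, 1],10
```

View pics/s5z.png

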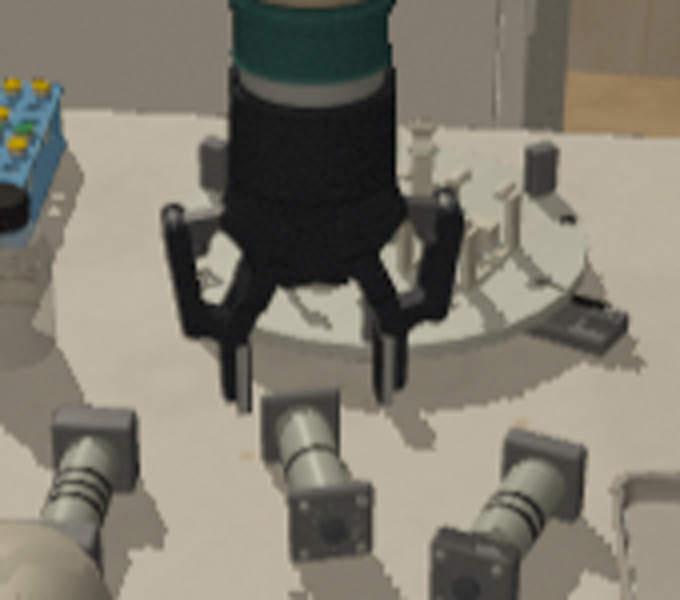

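Aligned over the one-ring column (ring at about zoom (310,455)). Descend and close.

send_rows([
  [0, 0, 0.01, 0, 0, 0, 0.3],
  [0, 0, 0.02, 0, 0, 0, 0.3],
  [0, 0, 0.031, 0, 0, 0, 0.3],
  [0, 0, 0.041, 0, 0, 0, 0.3],
  [0, 0, 0.0515, 0, 0, 0, 0.3],
  [0, 0, 0.0515, 0, 0, 0, 1],
  [0, 0, 0.0515, 0, 0, 0, 1],
  [0, 0, 0.0515, 0, 0, 0, 1],
  [0, 0, 0.0515, 0, 0, 0, 1],
  [0, 0, 0.0515, 0, 0, 0, 1],
], grip_force=80)

```text
time_s: 10.0
tool_pos: [0.5457, -0.0591, 0.1789]
tcp_rot: [3.141, -0.002, 0.29]
contact_force: [0.1, 0.3, -2.0]
width: 0.0261
```

Run:
```python
from h import *
plan([(.545,-.059,.3,16.6,1,10)])
```

```text
10.0 [ 0.5457 -0.0591  0.1789] [ 1.7997e+02 -1.1000e-01  1.6600e+01] w 0.0261 F [ 0.1  0.3 -2. ]
[-0.0, -0.0, -0.0121, 0.0, -0.1, -0.0, 1],[-0.0001, -0.0001, -0.0242, 0.0, -0.1, -0.0, 1],[-0.0001, -0.0001, -0.0363, 0.0, -0.1, -0.0, 1],[-0.0002, -0.0001, -0.0484, 0.0, -0.1, -0.0, 1],[-0.0002, -0.0001, -0.0605, 0.0, -0.1, -0.0, 1],[-0.0003, -0.0002, -0.0727, 0.0, -0.1, -0.0, 1],[-0.0003, -0.0002, -0.0848, 0.0, -0.1, -0.0, 1],[-0.0003, -0.0002, -0.0969, 0.0, -0.1, -0.0, 1],[-0.0004, -0.0003, -0.109, 0.0, -0.1, -0.0, 1],[-0.0004, -0.0003, -0.1211, 0.0, -0.1, -0.0, 1],10
```

send_rows([
  [0, 0, -0.012, 0, 0, 0, 1],
  [0, 0, -0.024, 0, 0, 0, 1],
  [0, 0, -0.036, 0, 0, 0, 1],
  [0, 0, -0.048, 0, 0, 0, 1],
  [0, 0, -0.06, 0, 0, 0, 1],
  [0, 0, -0.072, 0, 0, 0, 1],
  [0, 0, -0.084, 0, 0, 0, 1],
  [0, 0, -0.096, 0, 0, 0, 1],
  [0, 0, -0.11, 0, 0, 0, 1],
  [0, 0, -0.12, 0, 0, 0, 1],
])

```text
time_s: 11.0
tool_pos: [0.5457, -0.0592, 0.3004]
tcp_rot: [3.141, -0.003, 0.29]
contact_force: [0.6, -0.2, -1.2]
width: 0.0259
```

Run:
```python
from h import *
plan([(.498,-.271,.275,-22.7,1,9),(.498,-.271,.275,-22.7,1,1)])
```

```text
11.0 [ 0.5457 -0.0592  0.3004] [ 1.7994e+02 -1.7000e-01  1.6600e+01] w 0.0259 F [ 0.6 -0.2 -1.2]
[-0.0118, 0.021, 0.0028, 0.1, -0.2, 4.4, 1],[-0.0236, 0.0421, 0.0056, 0.0, -0.2, 8.7, 1],[-0.0354, 0.0631, 0.0084, 0.0, -0.2, 13.1, 1],[-0.0473, 0.0841, 0.0112, 0.0, -0.2, 17.5, 1],[-0.0591, 0.1052, 0.0141, 0.0, -0.2, 21.8, 1],[-0.0709, 0.1262, 0.0169, 0.0, -0.2, 26.2, 1],[-0.0827, 0.1472, 0.0197, 0.0, -0.2, 30.6, 1],[-0.0945, 0.1683, 0.0225, 0.0, -0.2, 34.9, 1],[-0.1063, 0.1893, 0.0253, -0.0, -0.2, 39.3, 1],[-0.1063, 0.1893, 0.0253, -0.0, -0.2, 39.3, 1],10
```

send_rows([
  [-0.012, 0.021, 0.003, 0, -0.2, 4.4, 1],
  [-0.0235, 0.042, 0.0055, 0, -0.2, 8.7, 1],
  [-0.0355, 0.063, 0.0085, 0, -0.2, 13.1, 1],
  [-0.047, 0.084, 0.011, 0, -0.2, 17.5, 1],
  [-0.059, 0.105, 0.014, 0, -0.2, 21.8, 1],
  [-0.071, 0.126, 0.017, 0, -0.2, 26.2, 1],
  [-0.0825, 0.147, 0.0195, 0, -0.2, 30.6, 1],
  [-0.0945, 0.168, 0.0225, 0, -0.2, 34.9, 1],
  [-0.106, 0.189, 0.025, 0, -0.2, 39.3, 1],
  [-0.106, 0.189, 0.025, 0, -0.2, 39.3, 1],
])

```text
time_s: 12.0
tool_pos: [0.4979, -0.2731, 0.2755]
tcp_rot: [3.14, -0.0, -0.4]
contact_force: [-0.3, 0.8, -1.9]
width: 0.0255
```

```bash
cat >> h.py <<'E'
def look(tag,tc=(240,120,390,260),sc=(200,150,370,300),s=4):
    for c,cr in(("top",tc),("side",sc)):
        if cr is None: continue
        im=shot(c,f"{c}{tag}.png")
        cv2.imwrite(f"pics/{c}{tag}z.png",cv2.cvtColor(cv2.resize(im[cr[1]:cr[3],cr[0]:cr[2]],None,fx=s,fy=s,interpolation=cv2.INTER_CUBIC),cv2.COLOR_RGB2BGR))
E
python3 - <<'E'
from h import *
look("6")
plan([])
E
```

```text
12.1 [ 0.4981 -0.271   0.2755] [-1.7997e+02  4.0000e-02 -2.2730e+01] w 0.0258 F [ 0.6 -0.4 -1.4]
0
```

View pics/top6z.png

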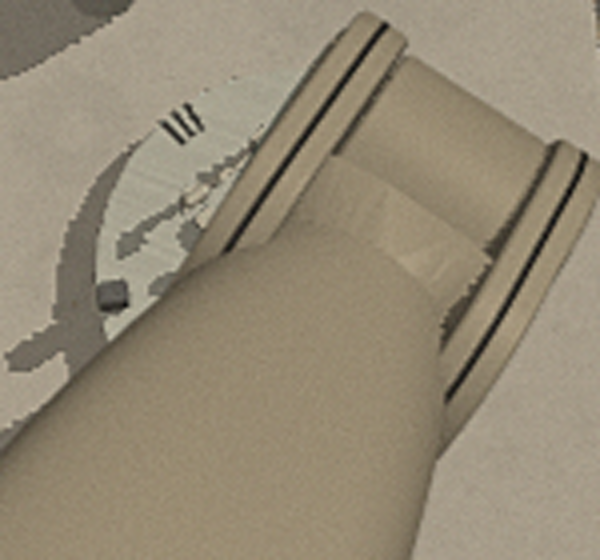

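View pics/side6z.png

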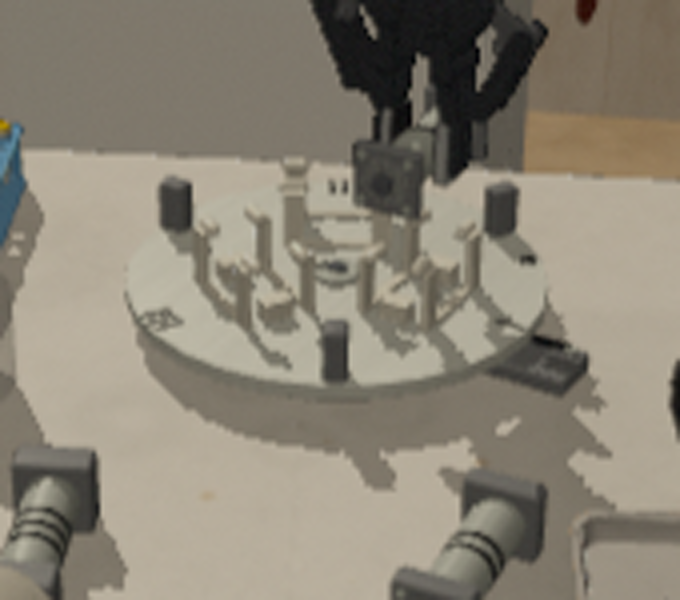

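```bash
python3 - <<'E'
from h import *
print(proj("side",[.5154,-.2295,.1165]), proj("side",[.5154+.003,-.2295,.1165]),proj("side",[.5154,-.2295+.003,.1165]),proj("side",[.5154,-.2295,.1165+.003]))
print(outline("side",load("side6.png"),[.546,-.2907]),outline("side",load("side4.png"),[.546,-.2907]),outline("top",load("top4.png"),[.549,-.2907]))
E
python3 -c "
import cv2
im=cv2.imread('pics/side6.png');cv2.imwrite('pics/s6p.png',cv2.resize(im[165:255,240:360],None,fx=6.5,fy=6.5,interpolation=cv2.INTER_CUBIC))"
```

```text
[294.51047605 195.12933117] [293.10382339 195.02731308] [294.33936993 195.75125785] [294.5417814  193.85631685]
(array([ 0.54630385, -0.29111999]), 39, np.float64(-0.0001620522746961367), array([0.00084091, 0.00178345])) (array([ 0.54630236, -0.29100565]), 39, np.float64(-4.01824344757884e-05), array([0.00068638, 0.00131969])) (array([ 0.54906846, -0.29332825]), 34, np.float64(-3.9168904540948235e-05), array([0.00066132, 0.0007326 ]))
```

View pics/s6p.png

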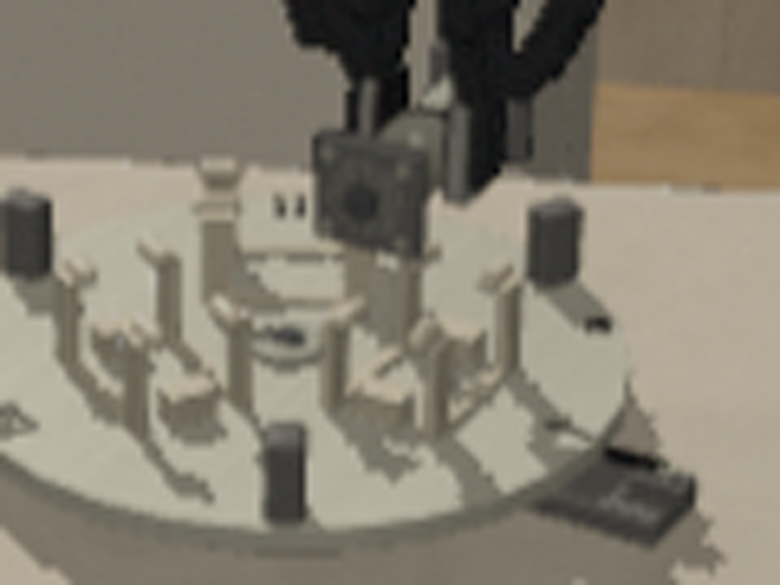

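```bash
sed -i 's/^AX=.*/AX=np.array([.549,-.292])/' h.py
python3 - <<'E'
from h import *
plan([(.4993,-.271,.238,-22.7,1,8)])
E
```

```text
12.1 [ 0.4981 -0.271   0.2755] [-1.7997e+02  4.0000e-02 -2.2730e+01] w 0.0258 F [ 0.6 -0.4 -1.4]
[0.0001, -0.0001, 0.0047, -0.0, 0.0, -0.0, 1],[0.0003, -0.0001, 0.0094, -0.0, 0.0, -0.0, 1],[0.0004, -0.0002, 0.014, -0.0, 0.0, -0.0, 1],[0.0006, -0.0002, 0.0187, -0.0, 0.0, -0.0, 1],[0.0007, -0.0003, 0.0234, -0.0, 0.0, -0.0, 1],[0.0009, -0.0003, 0.0281, -0.0, 0.0, -0.0, 1],[0.001, -0.0004, 0.0328, -0.0, 0.0, -0.0, 1],[0.0012, -0.0004, 0.0375, -0.0, 0.0, -0.0, 1],8
```

send_rows([
  [0.001, 0, 0.005, 0, 0, 0, 1],
  [0.001, 0, 0.01, 0, 0, 0, 1],
  [0.001, 0, 0.015, 0, 0, 0, 1],
  [0.001, 0, 0.02, 0, 0, 0, 1],
  [0.001, 0, 0.025, 0, 0, 0, 1],
  [0.001, 0, 0.03, 0, 0, 0, 1],
  [0.001, 0, 0.034, 0, 0, 0, 1],
  [0.001, 0, 0.0375, 0, 0, 0, 1],
  [0.001, 0, 0.0375, 0, 0, 0, 1],
  [0.001, 0, 0.0375, 0, 0, 0, 1],
])

```text
time_s: 13.1
tool_pos: [0.499, -0.2714, 0.2379]
tcp_rot: [-3.141, 0.001, -0.397]
contact_force: [0.9, 0.6, -1.9]
width: 0.0257
```

Run:
```python
from h import *
look("7",tc=None,sc=(240,160,360,250),s=6.5)
plan([])
```

```text
13.15 [ 0.4991 -0.2714  0.2381] [-1.7998e+02  2.0000e-02 -2.2730e+01] w 0.0255 F [ 0.3  0.5 -1.6]
0
```

View pics/side7z.png

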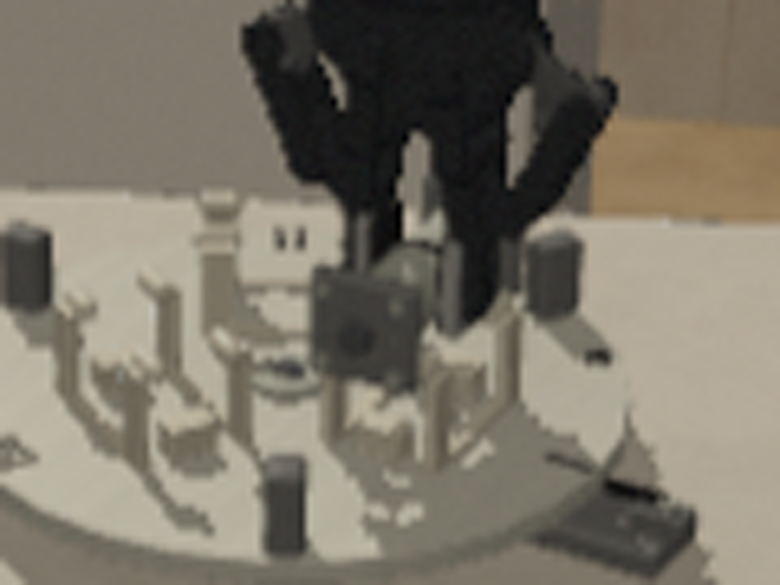

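Run:
```python
from h import *
t=np.array([.386,.922]);u=np.array([-.922,.386])
m=np.array([.4991,-.2714])
z=lambda p:(np.array(p)-[240,160])*6.5+2.75
for e in (.045,.051):
  print("end",e,z(proj("side",[*(m+t*e),.079])))
  for dx in(-.003,.003): print("  radial",dx,z(proj("side",[*(m+t*e+u*dx),.079])), z(proj("side",[*(m+t*(e+dx)),.079])))
for C in ([.5463,-.2911],[.549,-.292]):
  s=np.array(C)+.054*u
  for k in (-.0175,0,.0175): print("jaw",C,k,z(proj("side",[*(s+t*.026+u*k),.065])),z(proj("side",[*(s+t*.026+u*k),.03])))
```

```text
end 0.045 [351.50844938 331.94932938]
  radial -0.003 [343.64887377 329.69999877] [355.99061602 328.34972895]
  radial 0.003 [359.38652716 334.20395512] [347.00846253 335.56324112]
end 0.051 [342.49054896 339.19154968]
  radial -0.003 [334.61033158 336.92473068] [347.00846253 335.56324112]
  radial 0.003 [350.3893911  341.46372627] [337.95460136 342.83434128]
jaw [0.5463, -0.2911] -0.0175 [340.74979775 335.42967057] [338.73451514 425.27221861]
jaw [0.5463, -0.2911] 0 [385.79885653 348.36647306] [383.13019902 438.62230719]
jaw [0.5463, -0.2911] 0.0175 [431.45943581 361.47888677] [428.1199154  452.15102544]
jaw [0.549, -0.292] -0.0175 [333.18438442 333.59648819] [331.2776534  423.38088459]
jaw [0.549, -0.292] 0 [378.13948084 346.50859318] [375.58204418 436.70585114]
jaw [0.549, -0.292] 0.0175 [423.70423571 359.59580566] [420.47868426 450.20894228]
```

send_rows([
  [0, -0.0015, 0.002, 0, 0, 0, 1],
  [0, -0.0015, 0.004, 0, 0, 0, 1],
  [0, -0.0015, 0.006, 0, 0, 0, 1],
  [0, -0.0015, 0.008, 0, 0, 0, 1],
  [0, -0.0015, 0.0095, 0, 0, 0, 1],
  [0, -0.0015, 0.011, 0, 0, 0, 1],
  [0, -0.0015, 0.012, 0, 0, 0, 1],
  [0, -0.0015, 0.012, 0, 0, 0, 1],
  [0, -0.0015, 0.012, 0, 0, 0, 1],
  [0, -0.0015, 0.012, 0, 0, 0, 1],
])

```text
time_s: 14.15
tool_pos: [0.5016, -0.2709, 0.2323]
tcp_rot: [3.141, -0.007, -0.396]
contact_force: [-7.3, 5.4, 28.3]
width: 0.0258
```

Run:
```python
from h import *
o=env.get_obs();print(o["contact_force"],o["wrist_torque"])
look("8",tc=None,sc=(240,160,360,250),s=6.5)
plan([])
```

```text
[-7.28924583  5.41677652 28.26524537] [ 0.84321953  1.09132865 -0.04689435]
14.2 [ 0.5016 -0.2709  0.2323] [179.97  -0.4  -22.69] w 0.0256 F [-5.5  6.9 28.4]
0
```

View pics/side8z.png

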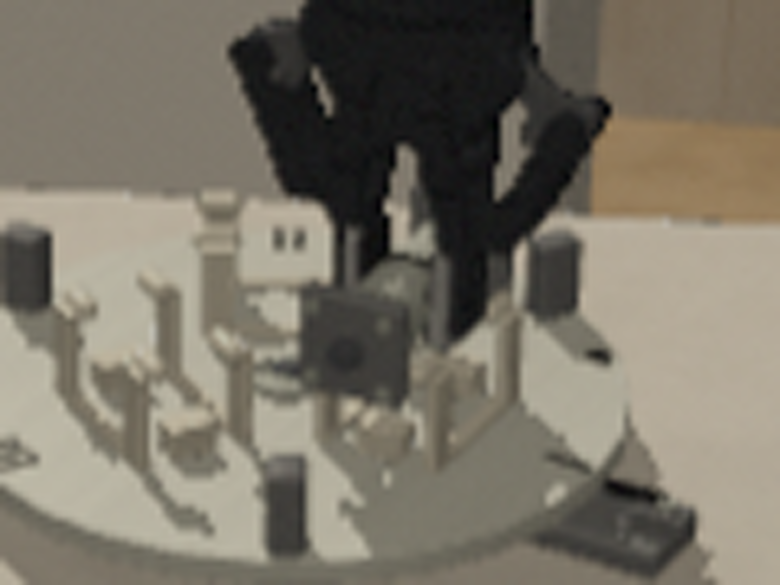

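send_rows([
  [0, 0, -0.003, 0, 0, 0, 1],
  [0, 0, -0.006, 0, 0, 0, 1],
  [0, 0, -0.009, 0, 0, 0, 1],
  [0, 0, -0.009, 0, 0, 0, 1],
  [0, 0, -0.009, 0, 0, 0, 1],
  [0, 0, -0.009, 0, 0, 0, 1],
  [0, 0, -0.009, 0, 0, 0, 1],
  [0, 0, -0.009, 0, 0, 0, 1],
  [0, 0, -0.009, 0, 0, 0, 1],
  [0, 0, -0.009, 0, 0, 0, 1],
])

```text
time_s: 15.2
tool_pos: [0.5016, -0.2709, 0.2413]
tcp_rot: [3.141, -0.007, -0.396]
contact_force: [-0.5, -0.6, -2.2]
width: 0.0257
```

Run:
```python
from h import *
look("9",sc=(240,160,360,250),tc=(240,160,360,250),s=6.5)
plan([])
o=env.get_obs();print(o["joints"])
```

```text
15.3 [ 0.5016 -0.2709  0.2413] [179.97  -0.4  -22.7 ] w 0.0256 F [ 0.4  0.2 -2.3]
0
[-6.08829932e-01  3.14039847e-01 -3.47673404e-01  9.02111545e-01
  1.01853883e-03  1.35808401e+00]
```

View pics/side9z.png

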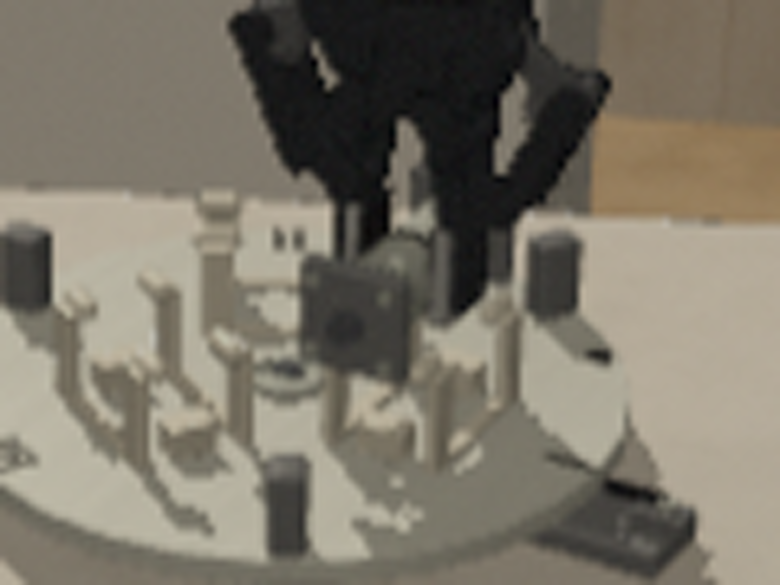

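View pics/top9z.png

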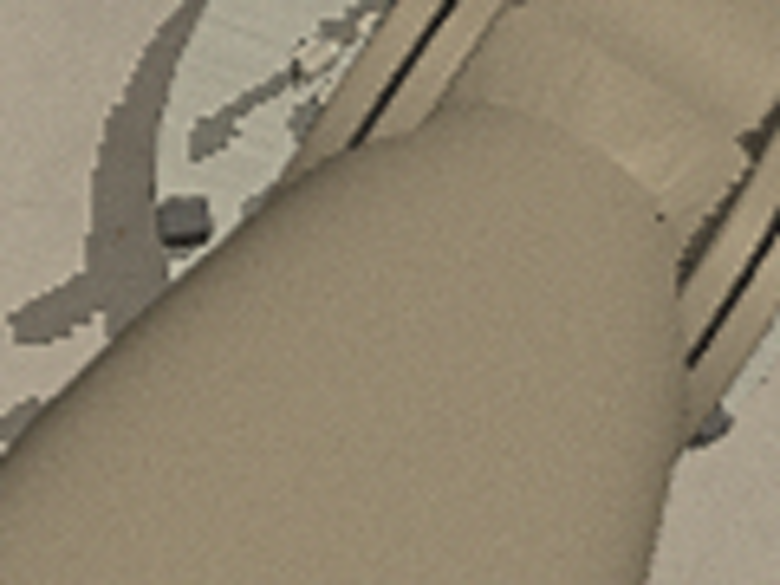

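Run:
```python
from h import *
plan([(.4988,-.2695,.2415,-22.7,1,3),(.4988,-.2695,.2335,-22.7,1,4)])
```

```text
15.3 [ 0.5016 -0.2709  0.2413] [179.97  -0.4  -22.7 ] w 0.0256 F [ 0.4  0.2 -2.3]
[-0.001, -0.0001, -0.0001, 0.0, -0.4, 0.0, 1],[-0.0021, -0.0002, -0.0001, 0.0, -0.4, 0.0, 1],[-0.0031, -0.0002, -0.0002, 0.0, -0.4, 0.0, 1],[-0.0032, -0.0002, 0.0018, 0.0, -0.4, 0.0, 1],[-0.0032, -0.0002, 0.0038, 0.0, -0.4, 0.0, 1],[-0.0032, -0.0002, 0.0058, 0.0, -0.4, 0.0, 1],[-0.0032, -0.0002, 0.0078, 0.0, -0.4, 0.0, 1],7
```

send_rows([
  [-0.001, 0, 0, 0, -0.4, 0, 1],
  [-0.002, 0, 0, 0, -0.4, 0, 1],
  [-0.003, 0, 0, 0, -0.4, 0, 1],
  [-0.003, 0, 0.002, 0, -0.4, 0, 1],
  [-0.003, 0, 0.004, 0, -0.4, 0, 1],
  [-0.003, 0, 0.006, 0, -0.4, 0, 1],
  [-0.003, 0, 0.008, 0, -0.4, 0, 1],
  [-0.003, 0, 0.008, 0, -0.4, 0, 1],
  [-0.003, 0, 0.008, 0, -0.4, 0, 1],
  [-0.003, 0, 0.008, 0, -0.4, 0, 1],
])

```text
time_s: 16.3
tool_pos: [0.4989, -0.2698, 0.2332]
tcp_rot: [3.141, 0.0, -0.396]
contact_force: [0.1, -0.9, -1.8]
width: 0.0259
```

Run:
```python
from h import *
plan([(.4988,-.2695,.231,-22.7,1,1)])
o=env.get_obs();print(o["joints"],o["qvel"])
look("10",tc=None,sc=(240,160,360,250),s=6.5)
```

```text
16.3 [ 0.4989 -0.2698  0.2332] [179.97   0.   -22.7 ] w 0.0259 F [ 0.1 -0.9 -1.8]
[-0.0002, -0.0003, 0.0022, 0.0, 0.0, -0.0, 1],1
[-6.09692989e-01  3.21148437e-01 -3.58023363e-01  8.91572640e-01
 -5.31272928e-04  1.35734754e+00] [-6.77018889e-05 -2.25696533e-03  2.25393234e-03 -1.30213129e-04
  6.77194542e-04 -1.70052468e-02]
```

View pics/side10z.png

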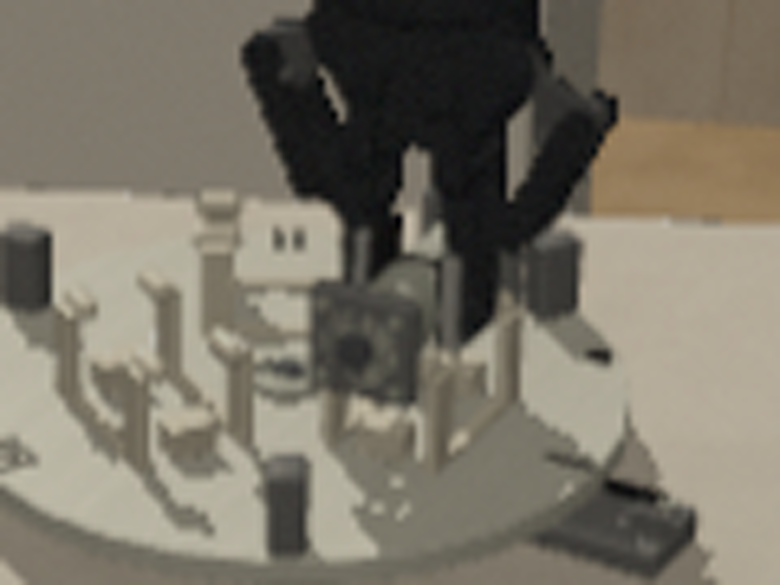

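send_rows([
  [0, 0, 0.001, 0, 0, 0, 1],
  [0, 0, 0.002, 0, 0, 0, 1],
  [0, 0, 0.003, 0, 0, 0, 1],
  [0, 0, 0.004, 0, 0, 0, 1],
  [0, 0, 0.005, 0, 0, 0, 1],
  [0, 0, 0.005, 0, 0, 0, 1],
  [0, 0, 0.005, 0, 0, 0, 1],
  [0, 0, 0.005, 0, 0, 0, 1],
  [0, 0, 0.005, 0, 0, 0, 1],
  [0, 0, 0.005, 0, 0, 0, 1],
])

```text
time_s: 17.35
tool_pos: [0.5, -0.2702, 0.2318]
tcp_rot: [3.141, -0.004, -0.396]
contact_force: [-3.8, 3.8, 16.8]
width: 0.0258
```

Run:
```python
from h import *
plan([])
o=env.get_obs();print(o["wrist_torque"])
```

```text
17.35 [ 0.5    -0.2702  0.2318] [179.95  -0.23 -22.68] w 0.0258 F [-3.8  3.8 16.8]
0
[ 0.46731434  0.81216236 -0.03763277]
```

send_rows([
  [0, 0, -0.003, 0, 0.2, 0, 1],
  [-0.002, 0, -0.003, 0, 0.2, 0, 1],
  [-0.004, 0, -0.003, 0, 0.2, 0, 1],
  [-0.004, 0, -0.003, 0, 0.2, 0, 1],
  [-0.004, 0, -0.002, 0, 0.2, 0, 1],
  [-0.004, 0, -0.001, 0, 0.2, 0, 1],
  [-0.004, 0, 0, 0, 0.2, 0, 1],
  [-0.004, 0, 0.001, 0, 0.2, 0, 1],
  [-0.004, 0, 0.002, 0, 0.2, 0, 1],
  [-0.004, 0, 0.002, 0, 0.2, 0, 1],
])

```text
time_s: 18.35
tool_pos: [0.4966, -0.2688, 0.2308]
tcp_rot: [3.141, -0.009, -0.396]
contact_force: [-0.9, 0.9, 4.6]
width: 0.0256
```

Run:
```python
from h import *
plan([])
o=env.get_obs();print(o["wrist_torque"])
```

```text
18.35 [ 0.4966 -0.2688  0.2308] [179.94  -0.49 -22.69] w 0.0256 F [-0.9  0.9  4.6]
0
[-0.01495671  0.26044501 -0.14499716]
```

send_rows([
  [0, 0, -0.001, 0, -0.5, 0, 1],
  [0, 0, -0.001, 0, -0.5, 0, 1],
  [0, 0, 0, 0, -0.5, 0, 1],
  [0, 0, 0.001, 0, -0.5, 0, 1],
  [0, 0, 0.002, 0, -0.5, 0, 1],
  [0, 0, 0.003, 0, -0.5, 0, 1],
  [0, 0, 0.004, 0, -0.5, 0, 1],
  [0, 0, 0.004, 0, -0.5, 0, 1],
  [0, 0, 0.004, 0, -0.5, 0, 1],
  [0, 0, 0.004, 0, -0.5, 0, 1],
])

```text
time_s: 19.35
tool_pos: [0.4976, -0.2697, 0.2292]
tcp_rot: [3.139, -0.003, -0.397]
contact_force: [-1.7, 0.3, 11.9]
width: 0.0256
```

Run:
```python
from h import *
plan([])
o=env.get_obs();print(o["wrist_torque"])
look("11",tc=None,sc=(240,160,360,250),s=6.5)
```

```text
19.35 [ 0.4976 -0.2697  0.2292] [179.86  -0.19 -22.72] w 0.0256 F [-1.7  0.3 11.9]
0
[-0.07602684  0.4153737  -0.18061761]
```

View pics/side11z.png

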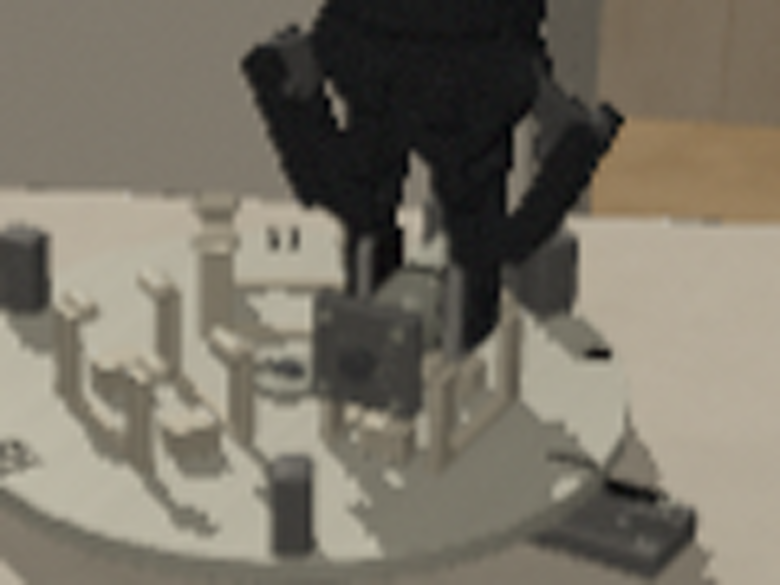

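send_rows([
  [-0.0005, 0, 0.003, 0, -0.2, 0, 1],
  [-0.0005, 0, 0.004, 0, -0.2, 0, 1],
  [-0.0005, 0, 0.005, 0, -0.2, 0, 1],
  [-0.0005, 0, 0.006, 0, -0.2, 0, 1],
  [-0.0005, 0, 0.006, 0, -0.2, 0, 1],
  [-0.0005, 0, 0.006, 0, -0.2, 0, 1],
  [-0.0005, 0, 0.006, 0, -0.2, 0, 1],
  [-0.0005, 0, 0.006, 0, -0.2, 0, 1],
  [-0.0005, 0, 0.006, 0, -0.2, 0, 1],
  [-0.0005, 0, 0.006, 0, -0.2, 0, 1],
])

```text
time_s: 20.4
tool_pos: [0.4978, -0.2701, 0.2257]
tcp_rot: [3.138, -0.002, -0.397]
contact_force: [-3.1, 1.8, 13.7]
width: 0.0253
```

Run:
```python
from h import *
plan([])
o=env.get_obs();print(o["wrist_torque"])
look("12",tc=None,sc=(240,160,360,250),s=6.5)
```

```text
20.4 [ 0.4978 -0.2701  0.2257] [ 1.7979e+02 -1.4000e-01 -2.2750e+01] w 0.0253 F [-3.1  1.8 13.7]
0
[ 0.18151813  0.70895477 -0.17566175]
```

View pics/side12z.png

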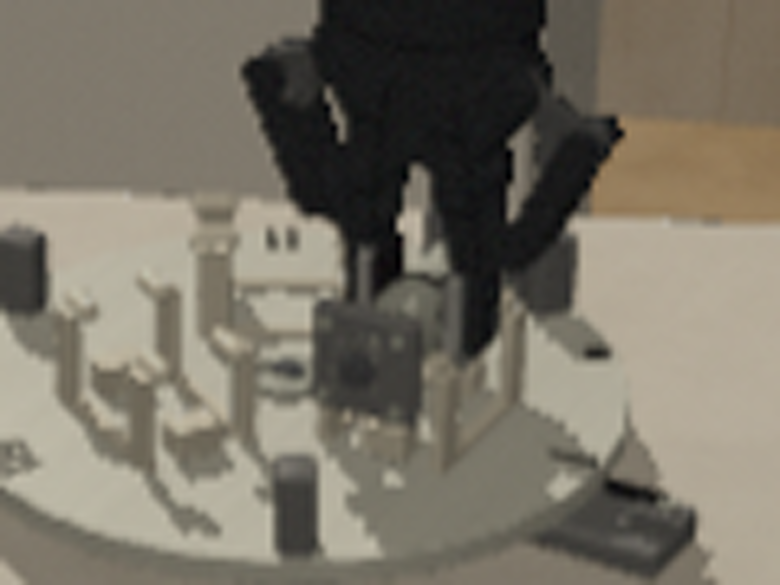

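send_rows([
  [-0.0005, -0.001, 0.002, 0, -0.1, 0, 1],
  [-0.0005, -0.002, 0.003, 0, -0.1, 0, 1],
  [-0.0005, -0.002, 0.004, 0, -0.1, 0, 1],
  [-0.0005, -0.002, 0.005, 0, -0.1, 0, 1],
  [-0.0005, -0.002, 0.006, 0, -0.1, 0, 1],
  [-0.0005, -0.002, 0.007, 0, -0.1, 0, 1],
  [-0.0005, -0.002, 0.007, 0, -0.1, 0, 1],
  [-0.0005, -0.002, 0.007, 0, -0.1, 0, 1],
  [-0.0005, -0.002, 0.007, 0, -0.1, 0, 1],
  [-0.0005, -0.002, 0.007, 0, -0.1, 0, 1],
])

```text
time_s: 21.45
tool_pos: [0.4983, -0.2692, 0.2209]
tcp_rot: [3.134, -0.002, -0.398]
contact_force: [-4.8, -1.6, 11.6]
width: 0.0254
```

Run:
```python
from h import *
plan([])
o=env.get_obs();print(o["wrist_torque"])
look("13",tc=None,sc=(240,160,360,250),s=6.5)
```

```text
21.45 [ 0.4983 -0.2692  0.2209] [ 1.7958e+02 -1.3000e-01 -2.2810e+01] w 0.0254 F [-4.8 -1.6 11.6]
0
[-0.42564776  0.93691747 -0.23788358]
```

View pics/side13z.png

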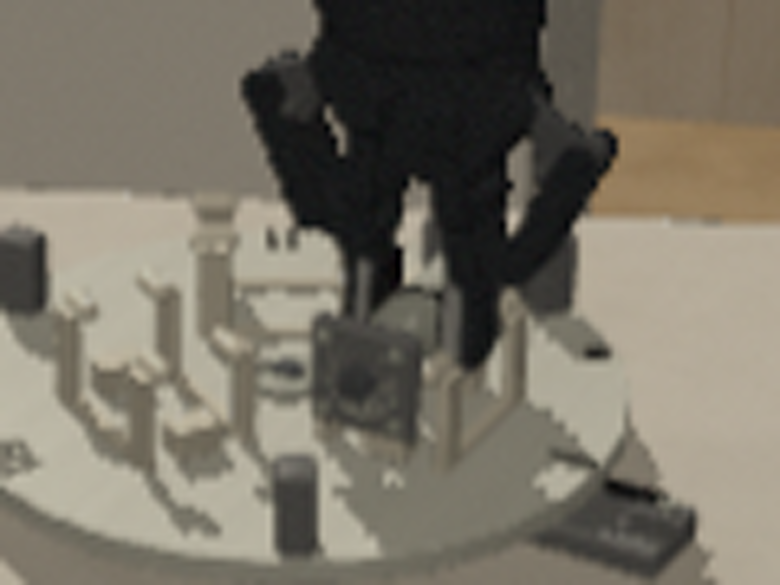

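send_rows([
  [-0.001, 0, 0.003, 0.4, -0.1, 0, 1],
  [-0.001, 0, 0.004, 0.4, -0.1, 0, 1],
  [-0.001, 0, 0.005, 0.4, -0.1, 0, 1],
  [-0.001, 0, 0.006, 0.4, -0.1, 0, 1],
  [-0.001, 0, 0.007, 0.4, -0.1, 0, 1],
  [-0.001, 0, 0.007, 0.4, -0.1, 0, 1],
  [-0.001, 0, 0.007, 0.4, -0.1, 0, 1],
  [-0.001, 0, 0.007, 0.4, -0.1, 0, 1],
  [-0.001, 0, 0.007, 0.4, -0.1, 0, 1],
  [-0.001, 0, 0.007, 0.4, -0.1, 0, 1],
])

```text
time_s: 22.5
tool_pos: [0.4973, -0.2696, 0.2141]
tcp_rot: [3.139, -0.001, -0.399]
contact_force: [-2.6, -5.2, 3.9]
width: 0.0258
```

Run:
```python
from h import *
plan([])
o=env.get_obs();print(o["wrist_torque"])
look("14",tc=None,sc=(240,160,360,250),s=6.5)
```

```text
22.5 [ 0.4973 -0.2696  0.2141] [ 1.7984e+02 -6.0000e-02 -2.2860e+01] w 0.0258 F [-2.6 -5.2  3.9]
0
[-1.07060835  0.57419746 -0.1348675 ]
```

View pics/side14z.png

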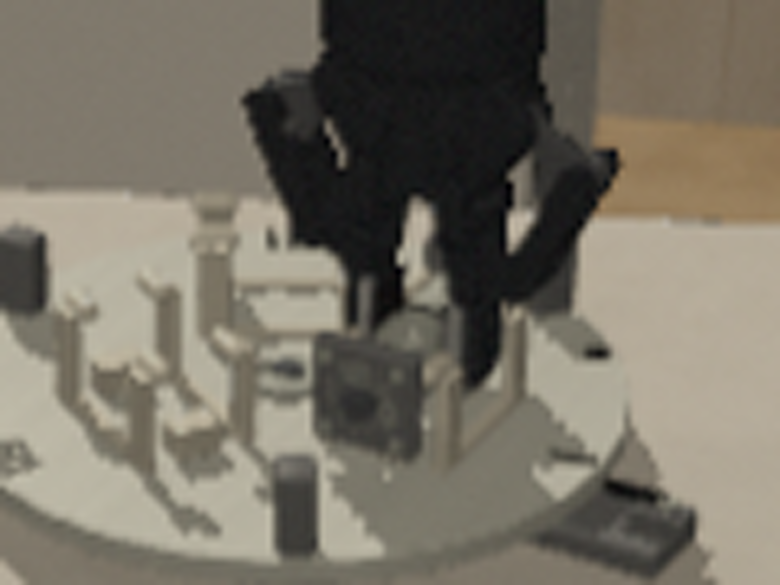

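send_rows([
  [-0.0005, 0.001, 0.001, 0, 0, 0, 1],
  [-0.0005, 0.001, 0.002, 0, 0, 0, 1],
  [-0.0005, 0.001, 0.003, 0, 0, 0, 1],
  [-0.0005, 0.001, 0.0035, 0, 0, 0, 1],
  [-0.0005, 0.001, 0.004, 0, 0, 0, 1],
  [-0.0005, 0.001, 0.004, 0, 0, 0, 1],
  [-0.0005, 0.001, 0.004, 0, 0, 0, 1],
  [-0.0005, 0.001, 0.004, 0, 0, 0, 1],
  [-0.0005, 0.001, 0.004, 0, 0, 0, 1],
  [-0.0005, 0.001, 0.004, 0, 0, 0, 1],
])

```text
time_s: 23.55
tool_pos: [0.4965, -0.2701, 0.2098]
tcp_rot: [3.14, -0.001, -0.399]
contact_force: [3.6, 1.8, -5.5]
width: 0.0256
```

Run:
```python
from h import *
plan([])
o=env.get_obs();print(o["wrist_torque"])
```

```text
23.55 [ 0.4965 -0.2701  0.2098] [ 1.7989e+02 -4.0000e-02 -2.2840e+01] w 0.0256 F [ 3.6  1.8 -5.5]
0
[ 0.30812249 -0.6780873  -0.01602642]
```

send_rows([
  [0, 0, 0, 0, 0, 0, 0.55],
  [0, 0, 0, 0, 0, 0, 0.5],
  [0, 0, 0, 0, 0, 0, 0.5],
  [0, 0, 0, 0, 0, 0, 0.5],
  [0, 0, -0.015, 0, 0, 0, 0.5],
  [0, 0, -0.035, 0, 0, 0, 0.5],
  [0, 0, -0.065, 0, 0, 0, 0.5],
  [0, 0, -0.1, 0, 0, 0, 0.5],
  [-0.05, 0, -0.12, 0, 0, 0, 0.4],
  [-0.1, 0, -0.12, 0, 0, 0, 0.4],
])

```text
time_s: 24.55
tool_pos: [0.409, -0.2337, 0.3335]
tcp_rot: [3.137, -0.009, -0.398]
contact_force: [-0.4, -0.4, 0.8]
width: 0.0513
```

Run:
```python
from h import *
plan([])
look("15",sc=(210,160,340,260),tc=(190,110,380,260),s=4.2)
```

```text
24.55 [ 0.409  -0.2337  0.3335] [179.74  -0.5  -22.81] w 0.0513 F [-0.4 -0.4  0.8]
0
```

View pics/side15z.png

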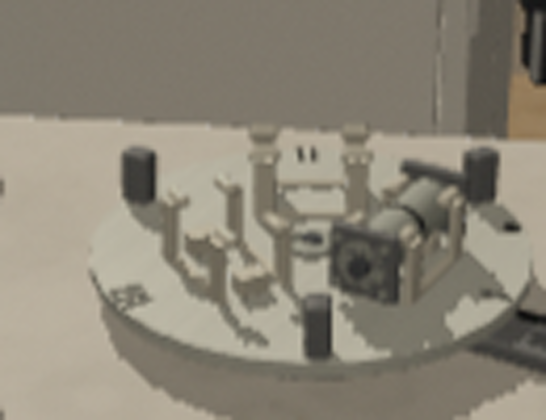

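View pics/top15z.png

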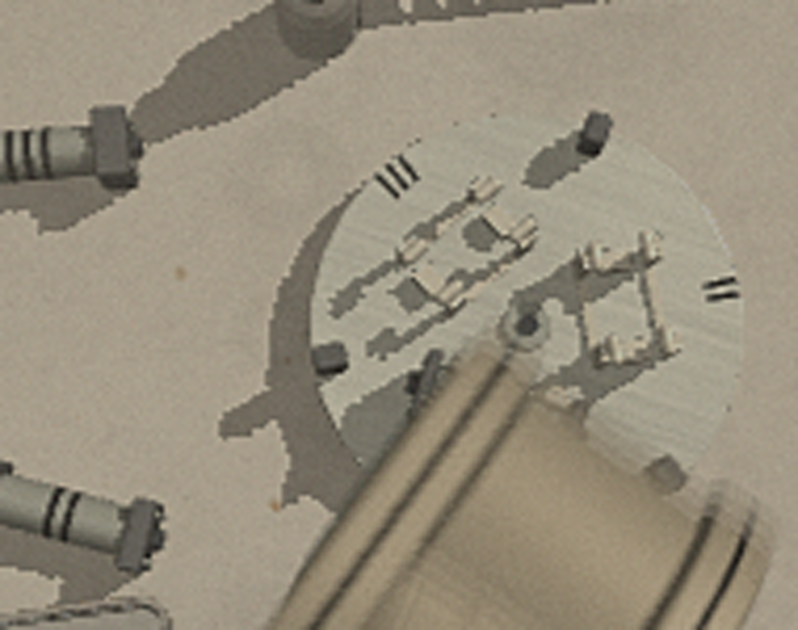

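```bash
cat >> h.py <<'E'
def darkcen(im,x0,x1,y0,y1,th=260):
    s=im.astype(int).sum(2)[y0:y1,x0:x1];w=np.clip(th-s,0,None);yy,xx=np.mgrid[y0:y1,x0:x1]
    return [(xx*w).sum()/w.sum(),(yy*w).sum()/w.sum()]
E
python3 - <<'E'
from h import *
im=load("top15.png");C=np.array([.5492,-.2930])
f=lambda x,y:(int(190+x/4.2),int(110+y/4.2))
a=f(700,270);b=f(745,310);p=darkcen(im,a[0],b[0],a[1],b[1],300);print("m2",p,ang("top",p,C))
a=f(370,155);b=f(420,200);p=darkcen(im,a[0],b[0],a[1],b[1],300);print("m3",p,ang("top",p,C))
u=np.array([np.cos(np.radians(158.5)),np.sin(np.radians(158.5))]);t=np.array([u[1],-u[0]])
z=lambda p:(np.array(p)-[210,160])*4.2+1.6
for h in(.051,.054,.058):
  s=np.array([.5463,-.2911])+.054*u
  for k in(-.051,.051):print(h,k,z(proj("side",[*(s+t*k),h])))
E
python3 -c "
import cv2
im=cv2.imread('pics/side15.png');cv2.imwrite('pics/s15p.png',cv2.resize(im[185:245,270:345],None,fx=10,fy=10,interpolation=cv2.INTER_CUBIC))"
```

```text
m2 [np.float64(361.54830188679244), np.float64(178.4679245283019)] (0.1111, 278.74)
m3 [np.float64(284.3749609740868), np.float64(151.69216359662815)] (0.1109, 39.79)
0.051 -0.051 [441.99732487 189.84473437]
0.051 0.051 [353.6780914  267.93853592]
0.054 -0.051 [442.21760002 185.00065063]
0.054 0.051 [353.80297699 262.86295173]
0.058 -0.051 [442.51210328 178.52421223]
0.058 0.051 [353.9699774  256.07574294]
```

View pics/s15p.png

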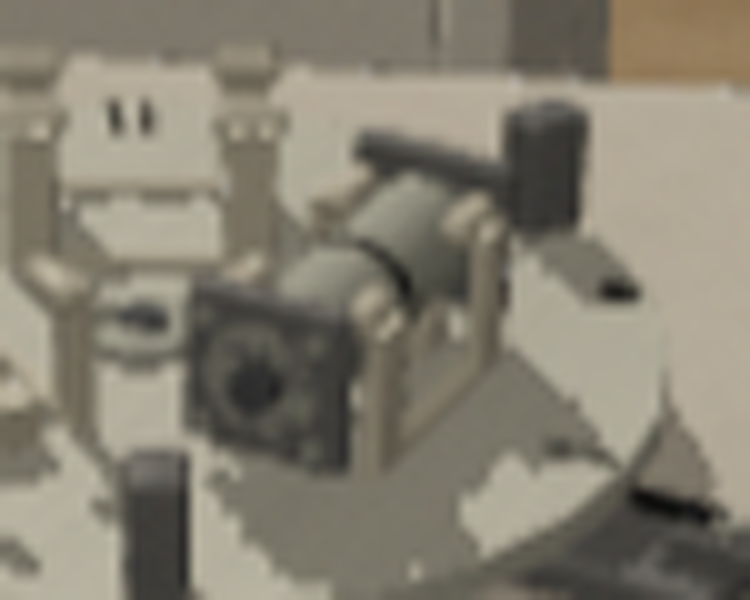

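```bash
sed -i 's/^AX=.*/AX=np.array([.5463,-.291])/' h.py
python3 - <<'E'
from h import *
x,y=pol(.111,219);print(x,y)
plan([(x,y,.30,129,.4,19)])
E
```

```text
0.46003679827827626 -0.36085456340653194
24.65 [ 0.4015 -0.2284  0.3278] [179.99   0.52 -22.88] w 0.0512 F [-0.2 -0.1 -1.1]
[0.0056, 0.0052, 0.0014, -0.0, 0.5, -8.0, 0.4],[0.0111, 0.0104, 0.0028, -0.1, 0.5, -16.0, 0.4],[0.0167, 0.0157, 0.0042, -0.1, 0.5, -24.0, 0.4],[0.0223, 0.0209, 0.0057, -0.1, 0.5, -32.0, 0.4],[0.0278, 0.0261, 0.0071, -0.2, 0.5, -40.0, 0.4],[0.0334, 0.0313, 0.0085, -0.2, 0.5, -48.0, 0.4],[0.039, 0.0366, 0.0099, -0.2, 0.5, -56.0, 0.4],[0.0445, 0.0418, 0.0113, -0.3, 0.5, -64.0, 0.4],[0.0501, 0.047, 0.0127, -0.3, 0.5, -71.9, 0.4],[0.0556, 0.0522, 0.0141, -0.4, 0.4, -79.9, 0.4],[0.0612, 0.0575, 0.0156, -0.4, 0.4, -87.9, 0.4],[0.0668, 0.0627, 0.017, -0.4, 0.4, -95.9, 0.4],[0.0723, 0.0679, 0.0184, -0.5, 0.4, -103.9, 0.4],[0.0779, 0.0731, 0.0198, -0.5, 0.3, -111.9, 0.4],[0.0835, 0.0784, 0.0212, -0.5, 0.3, -119.9, 0.4],[0.089, 0.0836, 0.0226, -0.6, 0.3, -127.9, 0.4],[0.0946, 0.0888, 0.024, -0.6, 0.3, -135.9, 0.4],[0.1002, 0.094, 0.0254, -0.6, 0.2, -143.9, 0.4],[0.1057, 0.0993, 0.0269, -0.7, 0.2, -151.9, 0.4],19
```

send_rows([
  [0.0055, 0.005, 0.001, 0, 0.5, -8, 0.4],
  [0.011, 0.0105, 0.003, 0, 0.5, -16, 0.4],
  [0.0165, 0.0155, 0.004, 0, 0.5, -24, 0.4],
  [0.022, 0.021, 0.0055, 0, 0.5, -32, 0.4],
  [0.028, 0.026, 0.007, 0, 0.5, -40, 0.4],
  [0.0335, 0.0315, 0.0085, 0, 0.5, -48, 0.4],
  [0.039, 0.0365, 0.01, 0, 0.5, -56, 0.4],
  [0.0445, 0.042, 0.0115, 0, 0.5, -64, 0.4],
  [0.05, 0.047, 0.013, 0, 0.5, -72, 0.4],
  [0.0555, 0.052, 0.014, 0, 0.5, -80, 0.4],
])

```text
time_s: 25.65
tool_pos: [0.4322, -0.2981, 0.3131]
tcp_rot: [-3.137, -0.004, 1.002]
contact_force: [-0.6, -0.2, 0.6]
width: 0.0513
```

Run:
```python
from h import *
x,y=pol(.111,219)
plan([(x,y,.26,129,.4,10)])
```

```text
25.65 [ 0.4322 -0.2981  0.3131] [-179.75   -0.24   57.44] w 0.0513 F [-0.6 -0.2  0.6]
[-0.0038, 0.0057, 0.0053, -0.2, -0.3, -7.2, 0.4],[-0.0076, 0.0115, 0.0105, -0.2, -0.3, -14.3, 0.4],[-0.0114, 0.0172, 0.0158, -0.2, -0.3, -21.5, 0.4],[-0.0153, 0.023, 0.0211, -0.2, -0.3, -28.6, 0.4],[-0.0191, 0.0287, 0.0264, -0.2, -0.3, -35.8, 0.4],[-0.0229, 0.0345, 0.0316, -0.1, -0.3, -42.9, 0.4],[-0.0267, 0.0402, 0.0369, -0.1, -0.3, -50.1, 0.4],[-0.0305, 0.0459, 0.0422, -0.1, -0.3, -57.3, 0.4],[-0.0343, 0.0517, 0.0474, -0.1, -0.4, -64.4, 0.4],[-0.0381, 0.0574, 0.0527, -0.1, -0.4, -71.6, 0.4],10
```

send_rows([
  [-0.004, 0.006, 0.005, 0, 0, -8, 0.4],
  [-0.008, 0.0115, 0.01, 0, 0, -16, 0.4],
  [-0.0115, 0.017, 0.016, 0, 0, -24, 0.4],
  [-0.015, 0.023, 0.021, 0, 0, -32, 0.4],
  [-0.019, 0.029, 0.026, 0, 0, -40, 0.4],
  [-0.023, 0.0345, 0.0315, 0, 0, -48, 0.4],
  [-0.0265, 0.04, 0.037, 0, 0, -56, 0.4],
  [-0.03, 0.046, 0.042, 0, 0, -64, 0.4],
  [-0.034, 0.0515, 0.047, 0, 0, -71.5, 0.4],
  [-0.038, 0.0575, 0.0525, 0, 0, -71.5, 0.4],
])

```text
time_s: 26.65
tool_pos: [0.4602, -0.3611, 0.2599]
tcp_rot: [3.139, -0.006, 2.25]
contact_force: [0.8, -0.1, -0.3]
width: 0.0518
```

Run:
```python
from h import *
x,y=pol(.111,219)
plan([(x,y,.206,129,.4,6)])
look("16",tc=None,sc=(240,150,370,260),s=6)
```

```text
26.65 [ 0.4602 -0.3611  0.2599] [179.86  -0.32 128.91] w 0.0518 F [ 0.8 -0.1 -0.3]
[0.0, -0.0, 0.009, 0.1, -0.3, -0.0, 0.4],[0.0, -0.0, 0.018, 0.1, -0.3, -0.0, 0.4],[0.0, -0.0001, 0.027, 0.1, -0.3, -0.0, 0.4],[0.0, -0.0001, 0.036, 0.1, -0.3, -0.1, 0.4],[0.0, -0.0001, 0.0449, 0.1, -0.3, -0.1, 0.4],[0.0, -0.0001, 0.0539, 0.1, -0.3, -0.1, 0.4],6
```

View pics/side16z.png

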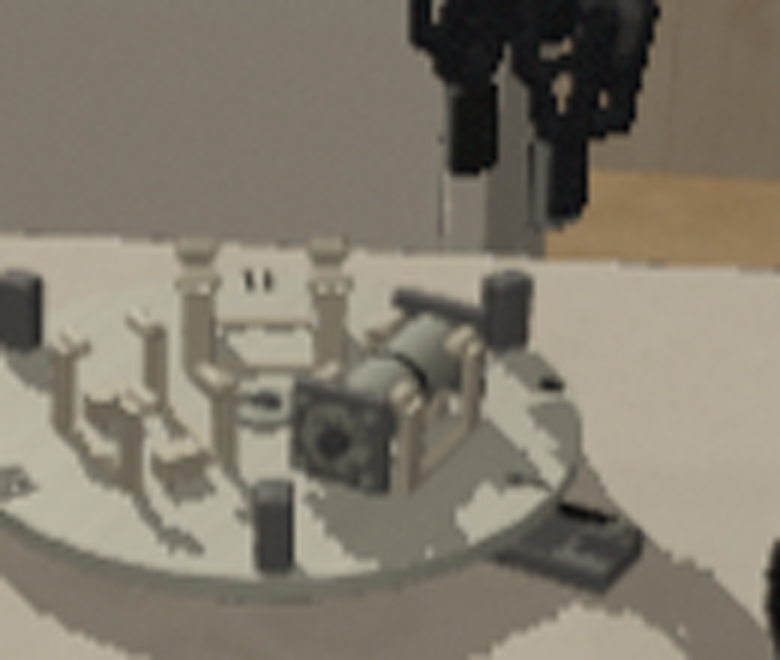

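send_rows([
  [0, 0, 0.012, 0, 0, 0, 0.4],
  [0, 0, 0.024, 0, 0, 0, 0.4],
  [0, 0, 0.035, 0, 0, 0, 0.4],
  [0, 0, 0.045, 0, 0, 0, 0.4],
  [0, 0, 0.0545, 0, 0, 0, 0.4],
  [0, 0, 0.0545, 0, 0, 0, 0.7],
  [0, 0, 0.0545, 0, 0, 0, 1],
  [0, 0, 0.0545, 0, 0, 0, 1],
  [0, 0, 0.0545, 0, 0, 0, 1],
  [0, 0, 0.0545, 0, 0, 0, 1],
], grip_force=30)

```text
time_s: 27.7
tool_pos: [0.4607, -0.3618, 0.2051]
tcp_rot: [3.139, -0.004, 2.247]
contact_force: [0.0, -0.7, -1.1]
width: 0.0134
```

Run:
```python
from h import *
arc(-61)
```

```text
r,a 0.11113888775294173 -140.40042521160026
27.7 [ 0.4607 -0.3618  0.2051] [179.87  -0.23 128.76] w 0.0134 F [ 0.  -0.7 -1.1]
[0.0118, 0.0005, 0.0, 0.1, -0.2, 6.1, 1],[0.0235, 0.0022, 0.0001, 0.1, -0.2, 12.2, 1],[0.035, 0.0051, 0.0001, 0.1, -0.2, 18.3, 1],[0.0461, 0.0093, 0.0002, 0.1, -0.2, 24.4, 1],[0.0566, 0.0145, 0.0003, 0.1, -0.3, 30.5, 1],[0.0666, 0.0209, 0.0003, 0.1, -0.3, 36.6, 1],[0.0758, 0.0284, 0.0004, 0.0, -0.3, 42.7, 1],[0.0842, 0.0367, 0.0004, 0.0, -0.3, 48.8, 1],[0.0916, 0.0459, 0.0005, 0.0, -0.3, 54.9, 1],[0.098, 0.0558, 0.0005, -0.0, -0.3, 61.0, 1],10
```

send_rows([
  [0.012, 0.0005, 0, 0, 0, 6.1, 1],
  [0.0235, 0.002, 0, 0, 0, 12.2, 1],
  [0.035, 0.005, 0, 0, 0, 18.3, 1],
  [0.046, 0.0095, 0, 0, 0, 24.4, 1],
  [0.0565, 0.0145, 0, 0, 0, 30.5, 1],
  [0.0665, 0.021, 0, 0, 0, 36.6, 1],
  [0.076, 0.0285, 0, 0, 0, 42.7, 1],
  [0.084, 0.0365, 0, 0, 0, 48.8, 1],
  [0.0915, 0.046, 0, 0, 0, 54.9, 1],
  [0.098, 0.056, 0, 0, 0, 61, 1],
])

```text
time_s: 28.7
tool_pos: [0.444, -0.2504, 0.2051]
tcp_rot: [3.14, -0.004, 1.178]
contact_force: [6.9, -3.5, -15.2]
width: 0.0136
```

Run:
```python
from h import *
arc(-61)
```

```text
r,a 0.11009702030201814 158.36269527800778
28.7 [ 0.444  -0.2504  0.2051] [179.93  -0.21  67.52] w 0.0136 F [  6.9  -3.5 -15.2]
[0.0117, 0.0005, 0.0, 0.1, -0.2, 6.1, 1],[0.0233, 0.0021, 0.0001, 0.1, -0.2, 12.2, 1],[0.0346, 0.0051, 0.0001, 0.0, -0.2, 18.3, 1],[0.0456, 0.0092, 0.0002, 0.0, -0.2, 24.4, 1],[0.0561, 0.0144, 0.0002, 0.0, -0.2, 30.5, 1],[0.066, 0.0207, 0.0003, 0.0, -0.2, 36.6, 1],[0.0751, 0.0281, 0.0003, -0.0, -0.2, 42.7, 1],[0.0834, 0.0363, 0.0004, -0.0, -0.2, 48.8, 1],[0.0908, 0.0455, 0.0004, -0.0, -0.2, 54.9, 1],[0.0971, 0.0553, 0.0004, -0.0, -0.2, 61.0, 1],10
```

send_rows([
  [0.0115, 0.0005, 0.0005, 0, 0, 6.1, 1],
  [0.0235, 0.002, 0.001, 0, 0, 12.2, 1],
  [0.0345, 0.005, 0.001, 0, 0, 18.3, 1],
  [0.0455, 0.009, 0.001, 0, 0, 24.4, 1],
  [0.056, 0.0145, 0.001, 0, 0, 30.5, 1],
  [0.066, 0.0205, 0.001, 0, 0, 36.6, 1],
  [0.075, 0.028, 0.001, 0, 0, 42.7, 1],
  [0.0835, 0.0365, 0.001, 0, 0, 48.8, 1],
  [0.091, 0.0455, 0.001, 0, 0, 54.9, 1],
  [0.097, 0.055, 0.001, 0, 0, 61, 1],
])

```text
time_s: 29.7
tool_pos: [0.5328, -0.1822, 0.205]
tcp_rot: [3.141, -0.004, 0.11]
contact_force: [2.1, -3.2, -2.8]
width: 0.0132
```

Run:
```python
from h import *
arc(0,1)
look("17",sc=None,tc=(240,130,380,250),s=5.5)
```

```text
r,a 0.10958551529657676 97.05654229507327
29.7 [ 0.5328 -0.1822  0.205 ] [179.98  -0.21   6.3 ] w 0.0132 F [ 2.1 -3.2 -2.8]
[-0.0, 0.0, 0.0, 0.0, -0.2, -0.0, 1],1
```

View pics/top17z.png

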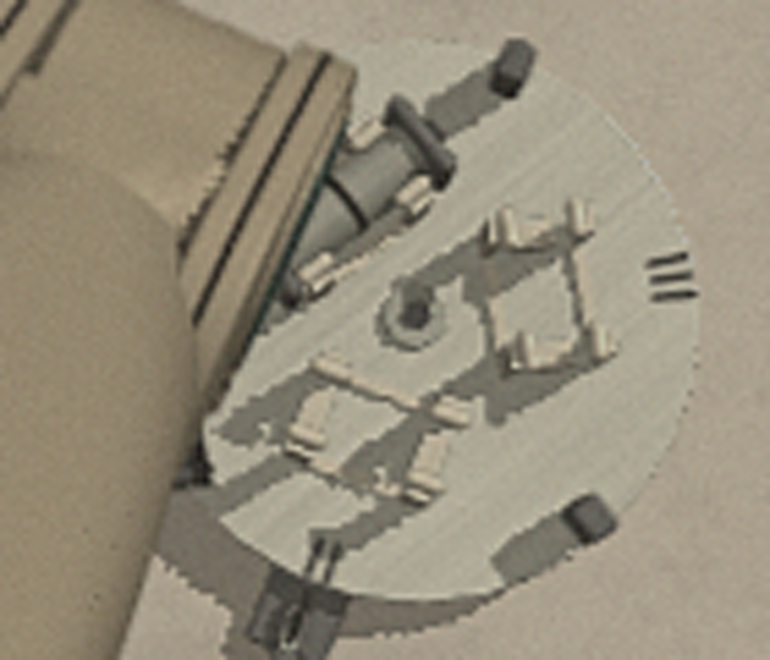

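Run:
```python
from h import *
im=load("top17.png");C=np.array([.5492,-.2930])
f=lambda x,y:(int(240+x/5.5),int(130+y/5.5))
a=f(640,245);b=f(700,307);p=darkcen(im,a[0],b[0],a[1],b[1],300);print("m3",p,ang("top",p,C))
i2=cv2.resize(im[215:260,270:330],None,fx=13,fy=13,interpolation=cv2.INTER_CUBIC)
cv2.imwrite("pics/t17p.png",cv2.cvtColor(i2,cv2.COLOR_RGB2BGR))
```

```text
m3 [np.float64(361.9161073825503), np.float64(180.0025167785235)] (0.1113, 276.81)
```

View pics/t17p.png

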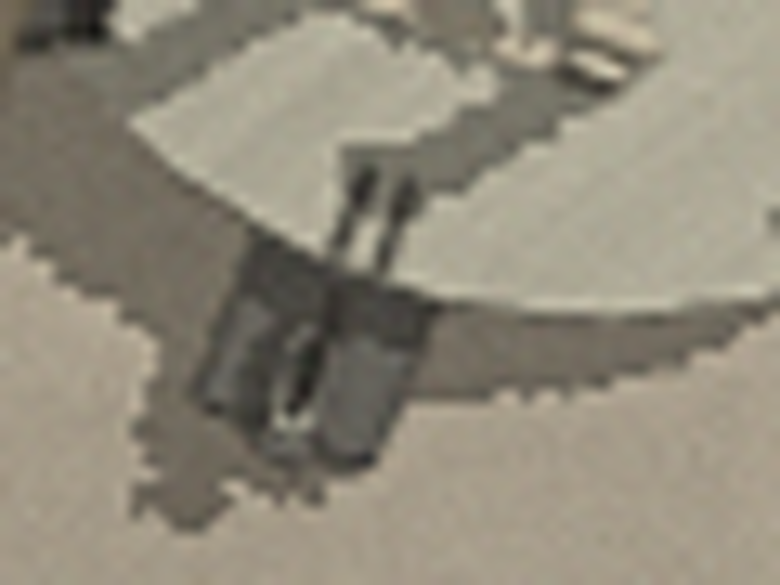

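send_rows([
  [0.0015, 0, 0, 0, 0, 0.7, 1],
  [0.0015, 0, 0, 0, 0, 0.7, 1],
  [0.0015, 0, 0, 0, 0, 0.7, 0.6],
  [0.0015, 0, 0, 0, 0, 0.7, 0.5],
  [0.0015, 0, 0, 0, 0, 0.7, 0.4],
  [0.0015, 0, -0.03, 0, 0, 0.7, 0.4],
  [0.0015, 0, -0.06, 0, 0, 0.7, 0.4],
  [0.0015, 0, -0.1, 0, 0, 0.7, 0.4],
  [0.03, -0.03, -0.1, 0, 0, 0.7, 0.4],
  [0.06, -0.06, -0.1, 0, 0, 0.7, 0.4],
])

```text
time_s: 30.75
tool_pos: [0.5879, -0.1165, 0.3081]
tcp_rot: [3.14, -0.011, 0.092]
contact_force: [0.6, 0.2, -0.3]
width: 0.0511
```

Run:
```python
from h import *
plan([])
look("18",sc=(180,160,360,320),tc=(170,110,390,270),s=3.5)
```

```text
30.75 [ 0.5879 -0.1165  0.3081] [179.92  -0.61   5.28] w 0.0511 F [ 0.6  0.2 -0.3]
0
```

View pics/top18z.png

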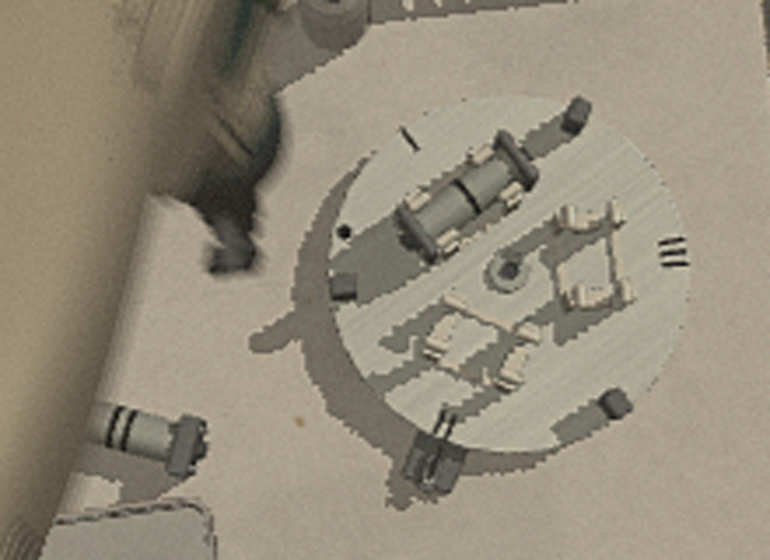

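View pics/side18z.png

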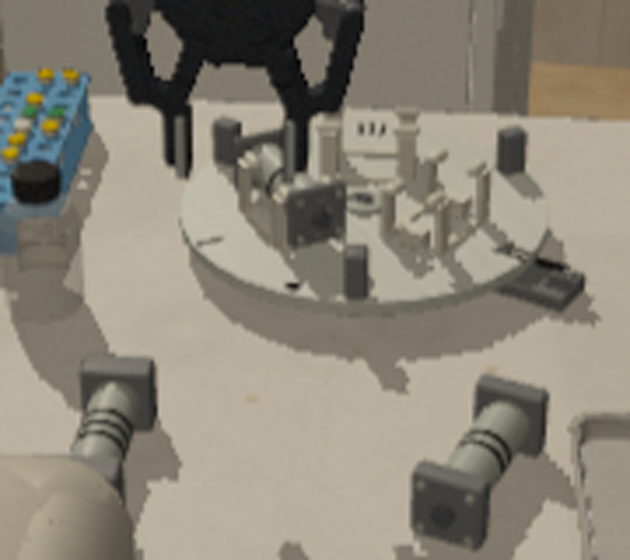

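Run:
```python
from h import *
plan([(.42,-.22,.31,-15,.3,8)])
```

```text
30.85 [ 0.5894 -0.1135  0.3066] [-179.97   -0.61    5.69] w 0.0513 F [-0.4 -0.   0.2]
[-0.0224, 0.0111, -0.0007, -0.0, -0.6, 2.6, 0.3],[-0.0448, 0.0223, -0.0013, -0.1, -0.6, 5.2, 0.3],[-0.0672, 0.0334, -0.002, -0.1, -0.6, 7.8, 0.3],[-0.0895, 0.0446, -0.0027, -0.1, -0.6, 10.3, 0.3],[-0.1119, 0.0557, -0.0033, -0.1, -0.6, 12.9, 0.3],[-0.1343, 0.0669, -0.004, -0.1, -0.6, 15.5, 0.3],[-0.1567, 0.078, -0.0047, -0.1, -0.6, 18.1, 0.3],[-0.1791, 0.0892, -0.0053, -0.1, -0.6, 20.7, 0.3],8
```

send_rows([
  [-0.022, 0.011, 0, 0, -0.6, 2.6, 0.3],
  [-0.045, 0.022, -0.001, 0, -0.6, 5.2, 0.3],
  [-0.067, 0.033, -0.002, 0, -0.6, 7.8, 0.3],
  [-0.09, 0.045, -0.003, 0, -0.6, 10.3, 0.3],
  [-0.112, 0.056, -0.003, 0, -0.6, 13, 0.3],
  [-0.134, 0.067, -0.004, 0, -0.6, 15.5, 0.3],
  [-0.157, 0.078, -0.005, 0, -0.6, 18, 0.3],
  [-0.179, 0.089, -0.005, 0, -0.6, 20.7, 0.3],
  [-0.179, 0.089, -0.005, 0, -0.6, 20.7, 0.3],
  [-0.179, 0.089, -0.005, 0, -0.6, 20.7, 0.3],
])

```text
time_s: 31.85
tool_pos: [0.4195, -0.2201, 0.3097]
tcp_rot: [-3.139, 0.0, -0.263]
contact_force: [0.1, 0.6, 0.5]
width: 0.0596
```

Run:
```python
from h import *
plan([])
look("19",sc=(180,230,360,330),tc=(165,120,265,255),s=4.4)
```

```text
31.85 [ 0.4195 -0.2201  0.3097] [-1.7984e+02  1.0000e-02 -1.5050e+01] w 0.0596 F [0.1 0.6 0.5]
0
```

View pics/top19z.png

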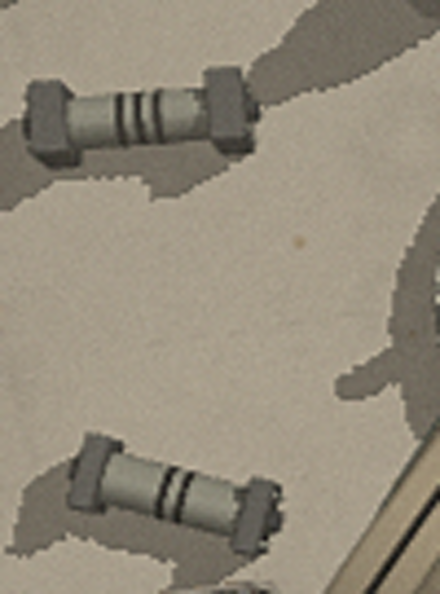

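View pics/side19z.png

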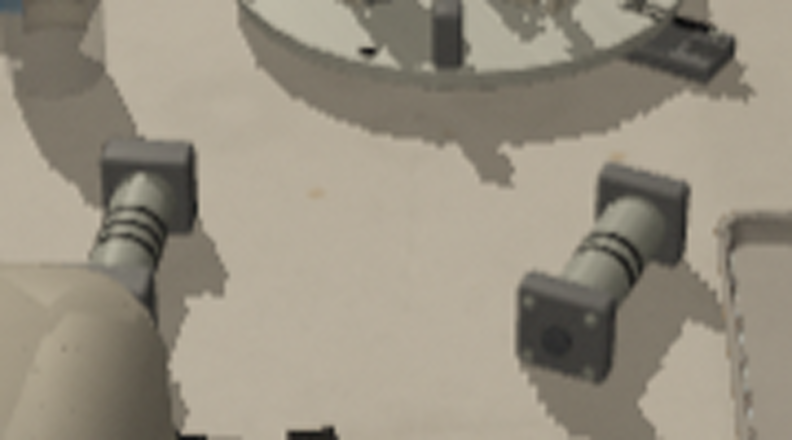

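Run:
```python
from h import *
f=lambda x,y:[165+(x-1.7)/4.4,120+(y-1.7)/4.4]
for n,a,b,c in(("c2",(108,478),(175,494),(238,507)),("c3",(68,119),(139,118),(206,115))):
  for z in(.02,.034): print(n,z,atz("top",f(*b),z))
  d=atz("top",f(*c),.02)-atz("top",f(*a),.02);print(np.degrees(np.arctan2(d[1],d[0])), (atz("top",f(*c),.02)+atz("top",f(*a),.02))/2)
im=load("top18.png");C=np.array([.5492,-.2930]);g=lambda x,y:(int(170+x/3.5),int(110+y/3.5))
for n,(x0,y0,x1,y1) in {"m3":(655,230,692,275),"dot":(332,220,358,243)}.items():
  a=g(x0,y0);b=g(x1,y1);p=darkcen(im,a[0],b[0],a[1],b[1],300);print(n,ang("top",p,C))
print(outline("top",im,C))
```

```text
c2 0.02 [ 0.44997712 -0.03170705  0.02      ]
c2 0.034 [ 0.44948417 -0.03415286  0.034     ]
-104.04673119325244 [ 0.4507926  -0.03066448  0.02      ]
c3 0.02 [ 0.65266757 -0.01336862  0.02      ]
c3 0.034 [ 0.64917588 -0.01608575  0.034     ]
-89.47348202621266 [ 0.65324048 -0.01234082  0.02      ]
m3 (0.1108, 274.23)
dot (0.1147, 75.93)
(array([ 0.54897382, -0.29350306]), 31, np.float64(-0.0001014469146521646), array([0.00057758, 0.0007654 ]))
```

Run:
```python
from h import *
im=env.camera("top")
i2=cv2.resize(im[215:260,270:330],None,fx=13,fy=13,interpolation=cv2.INTER_CUBIC)
cv2.imwrite("pics/t20p.png",cv2.cvtColor(i2,cv2.COLOR_RGB2BGR))
im=load("top18.png")
i2=cv2.resize(im[215:260,270:330],None,fx=13,fy=13,interpolation=cv2.INTER_CUBIC)
cv2.imwrite("pics/t18p.png",cv2.cvtColor(i2,cv2.COLOR_RGB2BGR))
```

```text
(no output)
```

View pics/t18p.png

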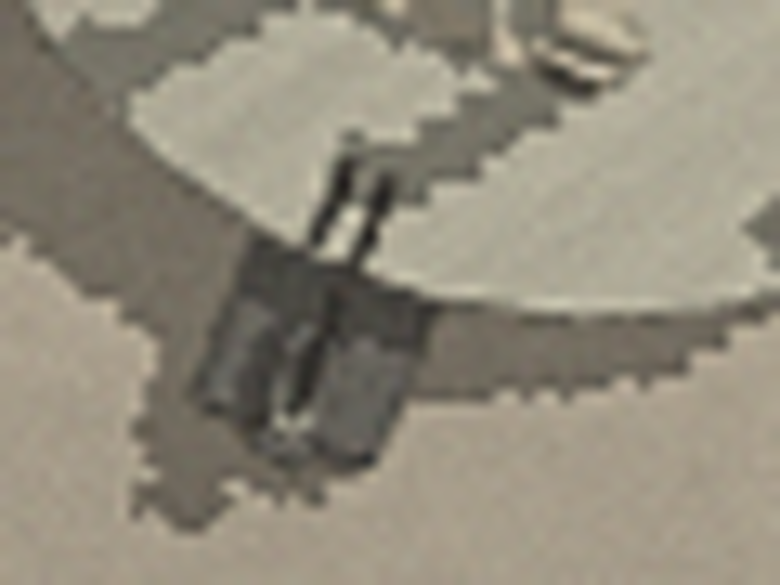

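Run:
```python
from h import *
plan([(.450,-.0345,.29,-14,.45,6),(.450,-.0345,.23,-14,.45,2)])
```

```text
32.0 [ 0.4206 -0.2197  0.3098] [-179.86    0.    -14.95] w 0.0604 F [-0.   0.2  0.2]
[-0.0032, -0.0311, 0.0034, -0.1, 0.0, -0.2, 0.45],[-0.0064, -0.0621, 0.0068, -0.1, 0.0, -0.3, 0.45],[-0.0097, -0.0932, 0.0101, -0.1, 0.0, -0.5, 0.45],[-0.0129, -0.1243, 0.0135, -0.1, 0.0, -0.6, 0.45],[-0.0161, -0.1554, 0.0169, -0.1, 0.0, -0.8, 0.45],[-0.0193, -0.1864, 0.0203, -0.1, 0.0, -0.9, 0.45],[-0.0193, -0.1864, 0.0503, -0.1, 0.0, -0.9, 0.45],[-0.0193, -0.1863, 0.0803, -0.1, 0.0, -0.9, 0.45],8
```

send_rows([
  [-0.003, -0.031, 0.003, 0, 0, 0, 0.45],
  [-0.0065, -0.062, 0.007, 0, 0, 0, 0.45],
  [-0.0095, -0.093, 0.01, 0, 0, -0.5, 0.45],
  [-0.013, -0.1245, 0.0135, 0, 0, -0.6, 0.45],
  [-0.016, -0.1555, 0.017, 0, 0, -0.8, 0.45],
  [-0.0193, -0.1865, 0.02, 0, 0, -1, 0.45],
  [-0.0193, -0.1865, 0.05, 0, 0, -1, 0.45],
  [-0.0193, -0.1865, 0.07, 0, 0, -1, 0.45],
  [-0.0193, -0.1865, 0.08, 0, 0, -1, 0.45],
  [-0.0193, -0.1865, 0.08, 0, 0, -1, 0.45],
])

```text
time_s: 33.0
tool_pos: [0.4495, -0.0337, 0.2289]
tcp_rot: [-3.139, 0.003, -0.242]
contact_force: [0.2, -0.9, -0.4]
width: 0.047
```

Run:
```python
from h import *
plan([(.45,-.0345,.178,-14,.45,5)])
look("21",sc=(240,200,360,320),tc=None,s=5)
```

```text
33.0 [ 0.4495 -0.0337  0.2289] [-179.86    0.19  -13.89] w 0.047 F [ 0.2 -0.9 -0.4]
[0.0002, 0.0001, 0.0102, -0.1, 0.2, 0.0, 0.45],[0.0003, 0.0003, 0.0204, -0.1, 0.2, 0.0, 0.45],[0.0005, 0.0004, 0.0305, -0.1, 0.2, 0.1, 0.45],[0.0007, 0.0006, 0.0407, -0.1, 0.2, 0.1, 0.45],[0.0008, 0.0007, 0.0509, -0.1, 0.2, 0.1, 0.45],5
```

View pics/side21z.png

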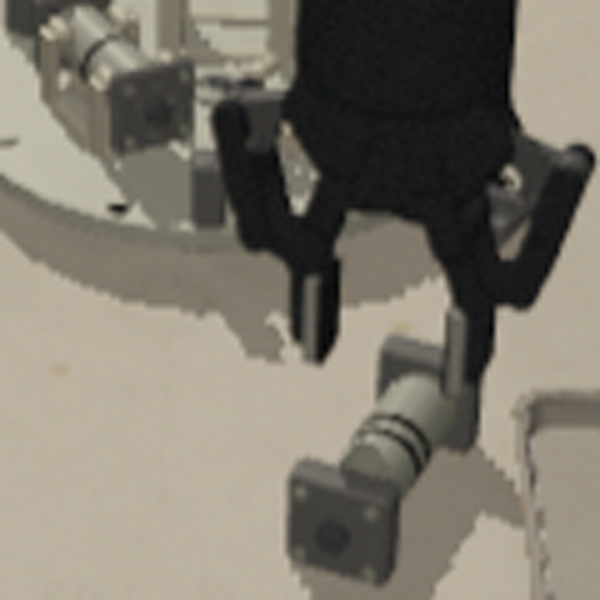

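send_rows([
  [0, 0, 0.01, 0, 0, 0, 0.45],
  [0, 0, 0.02, 0, 0, 0, 0.45],
  [0.0005, 0.0005, 0.03, 0, 0, 0, 0.45],
  [0.0005, 0.0005, 0.0405, 0, 0, 0, 0.45],
  [0.0005, 0.0005, 0.051, 0, 0, 0, 0.45],
  [0.0005, 0.0005, 0.051, 0, 0, 0, 1],
  [0.0005, 0.0005, 0.051, 0, 0, 0, 1],
  [0.0005, 0.0005, 0.051, 0, 0, 0, 1],
  [0.0005, 0.0005, 0.051, 0, 0, 0, 1],
  [0.0005, 0.0005, 0.051, 0, 0, 0, 1],
], grip_force=80)

```text
time_s: 34.05
tool_pos: [0.4507, -0.0346, 0.1793]
tcp_rot: [-3.139, 0.0, -0.243]
contact_force: [0.9, -0.3, -1.5]
width: 0.0256
```

Run:
```python
from h import *
plan([(.45,-.0345,.285,-14,1,9)])
```

```text
34.05 [ 0.4507 -0.0346  0.1793] [-1.7985e+02  3.0000e-02 -1.3910e+01] w 0.0256 F [ 0.9 -0.3 -1.5]
[-0.0001, -0.0, -0.0117, -0.1, 0.0, 0.0, 1],[-0.0002, -0.0, -0.0235, -0.1, 0.0, 0.0, 1],[-0.0002, -0.0001, -0.0352, -0.1, 0.0, 0.0, 1],[-0.0003, -0.0001, -0.047, -0.1, 0.0, 0.0, 1],[-0.0004, -0.0001, -0.0587, -0.1, 0.0, 0.0, 1],[-0.0005, -0.0001, -0.0705, -0.1, 0.0, 0.1, 1],[-0.0006, -0.0001, -0.0822, -0.1, 0.0, 0.1, 1],[-0.0006, -0.0002, -0.094, -0.1, 0.0, 0.1, 1],[-0.0007, -0.0002, -0.1057, -0.1, 0.0, 0.1, 1],9
```

send_rows([
  [0, 0, -0.012, 0, 0, 0, 1],
  [0, 0, -0.024, 0, 0, 0, 1],
  [0, 0, -0.036, 0, 0, 0, 1],
  [0, 0, -0.048, 0, 0, 0, 1],
  [0, 0, -0.06, 0, 0, 0, 1],
  [0, 0, -0.072, 0, 0, 0, 1],
  [0, 0, -0.084, 0, 0, 0, 1],
  [0, 0, -0.096, 0, 0, 0, 1],
  [0, 0, -0.1, 0, 0, 0, 1],
  [0, 0, -0.1, 0, 0, 0, 1],
])

```text
time_s: 35.05
tool_pos: [0.4511, -0.0349, 0.2801]
tcp_rot: [-3.139, -0.001, -0.243]
contact_force: [0.2, -0.3, -0.5]
width: 0.0257
```

Run:
```python
from h import *
plan([(.4965,-.2698,.275,-23.5,1,9),(.4965,-.2698,.275,-23.5,1,1)])
```

```text
35.05 [ 0.4511 -0.0349  0.2801] [-1.7985e+02 -7.0000e-02 -1.3910e+01] w 0.0257 F [ 0.2 -0.3 -0.5]
[0.0112, 0.0241, 0.0005, -0.2, -0.1, 1.1, 1],[0.0223, 0.0482, 0.001, -0.2, -0.1, 2.1, 1],[0.0335, 0.0724, 0.0015, -0.2, -0.1, 3.2, 1],[0.0447, 0.0965, 0.0021, -0.2, -0.1, 4.3, 1],[0.0559, 0.1206, 0.0026, -0.2, -0.1, 5.3, 1],[0.067, 0.1447, 0.0031, -0.2, -0.1, 6.4, 1],[0.0782, 0.1688, 0.0036, -0.2, -0.1, 7.5, 1],[0.0894, 0.1929, 0.0041, -0.2, -0.1, 8.5, 1],[0.1006, 0.2171, 0.0046, -0.2, -0.1, 9.6, 1],[0.1006, 0.2171, 0.0046, -0.2, -0.1, 9.6, 1],10
```

send_rows([
  [0.011, 0.024, 0.0005, 0, 0, 1, 1],
  [0.0225, 0.048, 0.001, 0, 0, 2, 1],
  [0.0335, 0.0725, 0.0015, 0, 0, 3, 1],
  [0.045, 0.0965, 0.002, 0, 0, 4.3, 1],
  [0.056, 0.1205, 0.0025, 0, 0, 5.3, 1],
  [0.067, 0.1445, 0.003, 0, 0, 6.4, 1],
  [0.078, 0.169, 0.0035, 0, 0, 7.5, 1],
  [0.0895, 0.193, 0.004, 0, 0, 8.5, 1],
  [0.1006, 0.217, 0.0046, 0, 0, 9.6, 1],
  [0.1006, 0.217, 0.0046, 0, 0, 9.6, 1],
])

```text
time_s: 36.05
tool_pos: [0.4972, -0.2727, 0.2744]
tcp_rot: [-3.14, -0.002, -0.414]
contact_force: [0.1, 0.3, -1.3]
width: 0.0259
```

Run:
```python
from h import *
plan([(.4965,-.2698,.235,-23.5,1,8)])
look("22",sc=(220,150,360,255),tc=None,s=5.5)
```

```text
36.05 [ 0.4972 -0.2727  0.2744] [-1.7991e+02 -1.1000e-01 -2.3700e+01] w 0.0259 F [ 0.1  0.3 -1.3]
[-0.0002, -0.0003, 0.0049, -0.1, -0.1, -0.0, 1],[-0.0005, -0.0006, 0.0099, -0.1, -0.1, -0.0, 1],[-0.0007, -0.0009, 0.0148, -0.1, -0.1, -0.1, 1],[-0.001, -0.0011, 0.0197, -0.1, -0.1, -0.1, 1],[-0.0012, -0.0014, 0.0246, -0.1, -0.1, -0.1, 1],[-0.0014, -0.0017, 0.0296, -0.1, -0.1, -0.1, 1],[-0.0017, -0.002, 0.0345, -0.1, -0.1, -0.2, 1],[-0.0019, -0.0023, 0.0394, -0.1, -0.1, -0.2, 1],8
```

View pics/side22z.png

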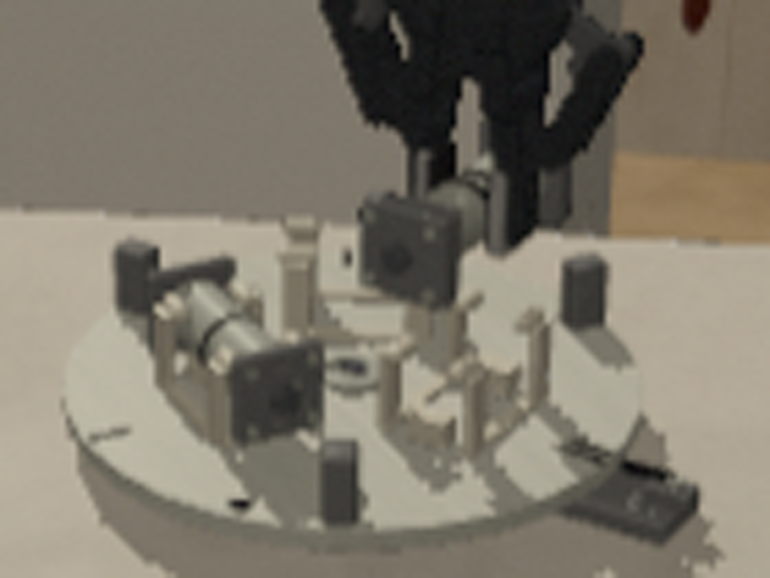

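send_rows([
  [-0.001, -0.001, 0.005, 0, 0, 0, 1],
  [-0.001, -0.001, 0.01, 0, 0, 0, 1],
  [-0.001, -0.001, 0.015, 0, 0, 0, 1],
  [-0.001, -0.001, 0.02, 0, 0, 0, 1],
  [-0.001, -0.001, 0.025, 0, 0, 0, 1],
  [-0.001, -0.001, 0.03, 0, 0, 0, 1],
  [-0.001, -0.001, 0.034, 0, 0, 0, 1],
  [-0.001, -0.001, 0.0385, 0, 0, 0, 1],
  [-0.001, -0.001, 0.0385, 0, 0, 0, 1],
  [-0.001, -0.001, 0.0385, 0, 0, 0, 1],
])

```text
time_s: 37.1
tool_pos: [0.4961, -0.2697, 0.2356]
tcp_rot: [-3.139, 0.0, -0.412]
contact_force: [0.0, 0.2, -0.3]
width: 0.0258
```

Run:
```python
from h import *
plan([(.4958,-.2698,.228,-23.5,1,1)])
```

```text
37.1 [ 0.4961 -0.2697  0.2356] [-1.7983e+02  2.0000e-02 -2.3630e+01] w 0.0258 F [ 0.   0.2 -0.3]
[-0.0002, 0.0003, 0.0076, -0.2, 0.0, -0.1, 1],1
```

send_rows([
  [0, 0, 0.002, 0, 0, 0, 1],
  [-0.0005, 0, 0.004, 0, 0, 0, 1],
  [-0.001, 0, 0.005, 0, 0, 0, 1],
  [-0.001, 0, 0.006, 0, 0, 0, 1],
  [-0.001, 0, 0.007, 0, 0, 0, 1],
  [-0.001, 0, 0.008, 0, 0, 0, 1],
  [-0.001, 0, 0.009, 0, 0, 0, 1],
  [-0.001, 0, 0.009, 0, 0, 0, 1],
  [-0.001, 0, 0.009, 0, 0, 0, 1],
  [-0.001, 0, 0.009, 0, 0, 0, 1],
])

```text
time_s: 38.1
tool_pos: [0.4965, -0.2701, 0.229]
tcp_rot: [-3.139, -0.004, -0.412]
contact_force: [-0.4, 1.2, 10.0]
width: 0.0258
```

Run:
```python
from h import *
plan([])
o=env.get_obs();print(o["wrist_torque"])
look("23",tc=None,sc=(220,150,360,255),s=5.5)
```

```text
38.1 [ 0.4965 -0.2701  0.229 ] [-179.87   -0.24  -23.6 ] w 0.0258 F [-0.4  1.2 10. ]
0
[0.07695499 0.01385088 0.19619208]
```

View pics/side23z.png

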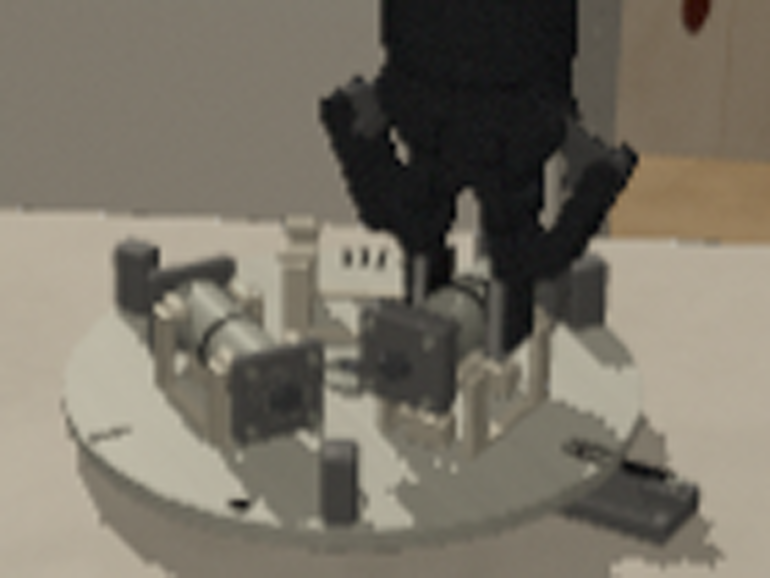

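send_rows([
  [0, 0, 0.003, 0, 0, 0, 1],
  [-0.0005, 0.0005, 0.004, 0, 0, 0, 1],
  [-0.0005, 0.001, 0.005, 0, 0, 0, 1],
  [-0.0005, 0.001, 0.006, 0, 0, 0, 1],
  [-0.0005, 0.001, 0.007, 0, 0, 0, 1],
  [-0.0005, 0.001, 0.008, 0, 0, 0, 1],
  [-0.0005, 0.001, 0.009, 0, 0, 0, 1],
  [-0.0005, 0.001, 0.009, 0, 0, 0, 1],
  [-0.0005, 0.001, 0.009, 0, 0, 0, 1],
  [-0.0005, 0.001, 0.009, 0, 0, 0, 1],
])

```text
time_s: 39.15
tool_pos: [0.4964, -0.2709, 0.2222]
tcp_rot: [-3.139, -0.007, -0.411]
contact_force: [-1.9, 2.3, 12.9]
width: 0.0262
```

Run:
```python
from h import *
plan([])
o=env.get_obs();print(o["wrist_torque"])
look("24",tc=None,sc=(220,150,360,255),s=5.5)
```

```text
39.15 [ 0.4964 -0.2709  0.2222] [-179.84   -0.37  -23.54] w 0.0262 F [-1.9  2.3 12.9]
0
[0.48682985 0.2491098  0.23551132]
```

View pics/side24z.png

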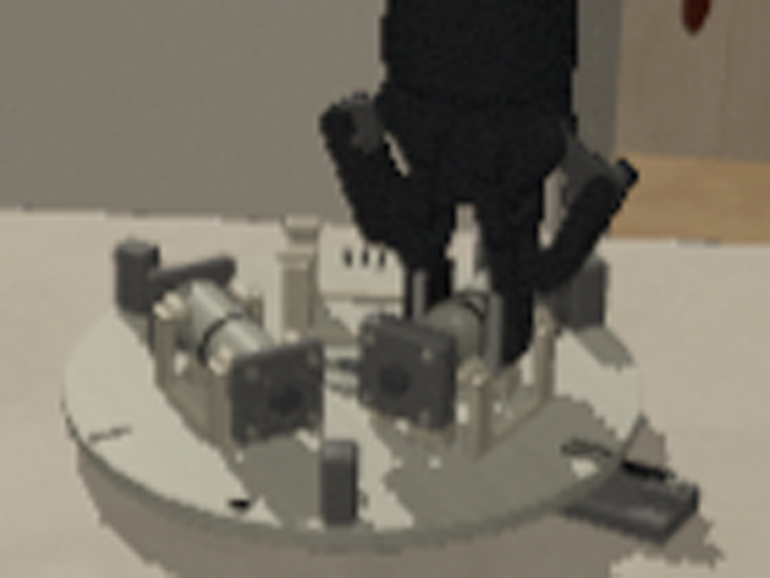

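send_rows([
  [0, 0, 0.003, 0, -0.2, 0, 1],
  [-0.0005, 0, 0.004, 0, -0.2, 0, 1],
  [-0.0005, 0, 0.005, 0, -0.2, 0, 1],
  [-0.0005, 0, 0.006, 0, -0.2, 0, 1],
  [-0.0005, 0, 0.007, 0, -0.2, 0, 1],
  [-0.0005, 0, 0.008, 0, -0.2, 0, 1],
  [-0.0005, 0, 0.008, 0, -0.2, 0, 1],
  [-0.0005, 0, 0.008, 0, -0.2, 0, 1],
  [-0.0005, 0, 0.008, 0, -0.2, 0, 1],
  [-0.0005, 0, 0.008, 0, -0.2, 0, 1],
])

```text
time_s: 40.2
tool_pos: [0.496, -0.2708, 0.2143]
tcp_rot: [-3.139, -0.003, -0.411]
contact_force: [-0.4, -0.0, 2.8]
width: 0.0259
```

Run:
```python
from h import *
plan([])
o=env.get_obs();print(o["wrist_torque"])
```

```text
40.2 [ 0.496  -0.2708  0.2143] [-179.84   -0.19  -23.53] w 0.0259 F [-0.4 -0.   2.8]
0
[-0.03930577 -0.08765866  0.12977431]
```

Nearly in; 4 mm to home (0.2103).

send_rows([
  [0, 0, 0.001, 0, 0, 0, 1],
  [0, 0, 0.002, 0, 0, 0, 1],
  [0, 0, 0.003, 0, 0, 0, 1],
  [0, 0, 0.004, 0, 0, 0, 1],
  [0, 0, 0.004, 0, 0, 0, 1],
  [0, 0, 0.004, 0, 0, 0, 1],
  [0, 0, 0.004, 0, 0, 0, 1],
  [0, 0, 0.004, 0, 0, 0, 1],
  [0, 0, 0.004, 0, 0, 0, 1],
  [0, 0, 0.004, 0, 0, 0, 1],
])

```text
time_s: 41.2
tool_pos: [0.4957, -0.2705, 0.2096]
tcp_rot: [-3.139, -0.002, -0.411]
contact_force: [1.6, -1.9, -9.9]
width: 0.0256
```

Run:
```python
from h import *
plan([])
o=env.get_obs();print(o["wrist_torque"])
```

```text
41.2 [ 0.4957 -0.2705  0.2096] [-1.7983e+02 -1.2000e-01 -2.3540e+01] w 0.0256 F [ 1.6 -1.9 -9.9]
0
[-0.31128048 -0.53483087  0.08467211]
```

send_rows([
  [0, 0, 0, 0, 0, 0, 0.55],
  [0, 0, 0, 0, 0, 0, 0.5],
  [0, 0, 0, 0, 0, 0, 0.5],
  [0, 0, 0, 0, 0, 0, 0.5],
  [0, 0, -0.015, 0, 0, 0, 0.5],
  [0, 0, -0.035, 0, 0, 0, 0.5],
  [0, 0, -0.065, 0, 0, 0, 0.5],
  [0, 0, -0.1, 0, 0, 0, 0.5],
  [-0.05, 0, -0.1, 0, 0, -8, 0.4],
  [-0.1, 0, -0.1, 0, 0, -16, 0.4],
])

```text
time_s: 42.2
tool_pos: [0.4044, -0.2315, 0.3118]
tcp_rot: [3.141, -0.007, -0.125]
contact_force: [-0.3, 0.4, 0.5]
width: 0.0516
```

Run:
```python
from h import *
plan([(.4602,-.3580,.30,126,.4,17)])
look("25",tc=(170,110,380,260),sc=(220,170,340,260),s=4)
```

```text
42.2 [ 0.4044 -0.2315  0.3118] [179.96  -0.43  -7.18] w 0.0516 F [-0.3  0.4  0.5]
[0.0042, 0.007, 0.0007, 0.1, -0.4, -7.8, 0.4],[0.0084, 0.0139, 0.0015, 0.1, -0.4, -15.7, 0.4],[0.0125, 0.0209, 0.0022, 0.1, -0.4, -23.5, 0.4],[0.0167, 0.0279, 0.0029, 0.2, -0.4, -31.3, 0.4],[0.0209, 0.0349, 0.0037, 0.2, -0.4, -39.2, 0.4],[0.0251, 0.0418, 0.0044, 0.2, -0.4, -47.0, 0.4],[0.0293, 0.0488, 0.0051, 0.2, -0.4, -54.8, 0.4],[0.0335, 0.0558, 0.0058, 0.3, -0.4, -62.7, 0.4],[0.0376, 0.0627, 0.0066, 0.3, -0.3, -70.5, 0.4],[0.0418, 0.0697, 0.0073, 0.3, -0.3, -78.3, 0.4],[0.046, 0.0767, 0.008, 0.4, -0.3, -86.2, 0.4],[0.0502, 0.0837, 0.0088, 0.4, -0.3, -94.0, 0.4],[0.0544, 0.0906, 0.0095, 0.4, -0.3, -101.8, 0.4],[0.0586, 0.0976, 0.0102, 0.4, -0.2, -109.7, 0.4],[0.0627, 0.1046, 0.011, 0.5, -0.2, -117.5, 0.4],[0.0669, 0.1115, 0.0117, 0.5, -0.2, -125.3, 0.4],[0.0711, 0.1185, 0.0124, 0.5, -0.2, -133.2, 0.4],17
```

View pics/side25z.png

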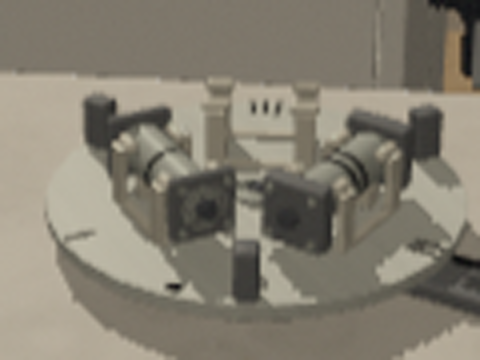

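View pics/top25z.png

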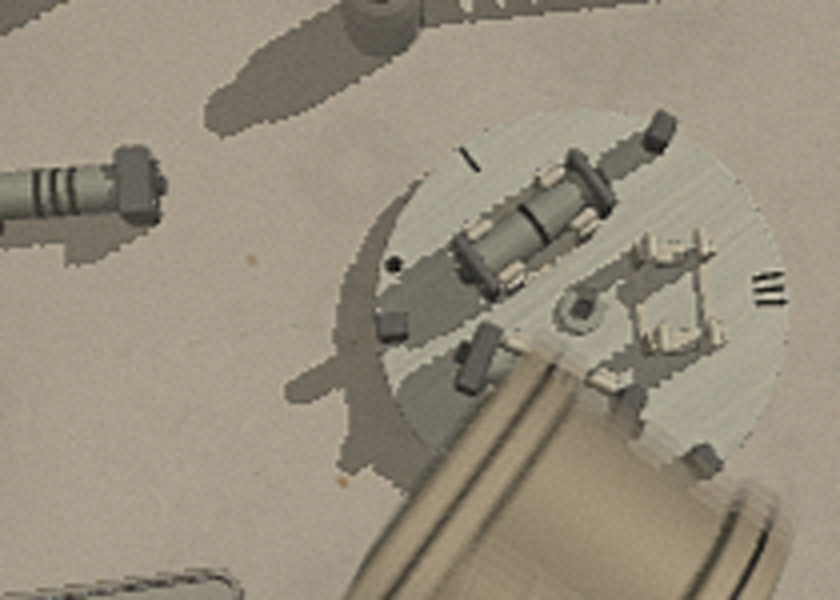

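Run:
```python
from h import *
im=load("top25.png");C=np.array([.5491,-.2931]);g=lambda x,y:(int(170+x/4),int(110+y/4))
for n,(x0,y0,x1,y1) in {"m3":(745,265,795,310),"dot":(378,250,410,278)}.items():
  a=g(x0,y0);b=g(x1,y1);p=darkcen(im,a[0],b[0],a[1],b[1],300);print(n,ang("top",p,C))
```

```text
m3 (0.1106, 274.43)
dot (0.1147, 75.72)
```

send_rows([
  [0.004, 0.007, 0, 0, -0.4, -8, 0.4],
  [0.0085, 0.014, 0.001, 0, -0.4, -16, 0.4],
  [0.0125, 0.021, 0.002, 0, -0.4, -24, 0.4],
  [0.017, 0.028, 0.003, 0, -0.4, -32, 0.4],
  [0.021, 0.035, 0.004, 0, -0.4, -40, 0.4],
  [0.025, 0.042, 0.004, 0, -0.4, -48, 0.4],
  [0.0295, 0.049, 0.005, 0, -0.4, -56, 0.4],
  [0.0335, 0.056, 0.006, 0, -0.4, -64, 0.4],
  [0.0375, 0.063, 0.0065, 0, -0.4, -72, 0.4],
  [0.042, 0.07, 0.007, 0, -0.4, -80, 0.4],
])

```text
time_s: 43.3
tool_pos: [0.4294, -0.3011, 0.2988]
tcp_rot: [-3.128, -0.002, 1.271]
contact_force: [0.8, -0.5, -0.2]
width: 0.0514
```

Run:
```python
from h import *
x,y=pol(.111,216)
plan([(x,y,.26,126,.4,8),(x,y,.25,126,.4,2)])
```

```text
43.3 [ 0.4294 -0.3011  0.2988] [-1.7922e+02 -1.1000e-01  7.2820e+01] w 0.0514 F [ 0.8 -0.5 -0.2]
[-0.0056, 0.0053, 0.0048, -0.8, -0.2, -6.6, 0.4],[-0.0112, 0.0107, 0.0095, -0.8, -0.2, -13.3, 0.4],[-0.0168, 0.016, 0.0143, -0.8, -0.2, -19.9, 0.4],[-0.0224, 0.0214, 0.0191, -0.7, -0.3, -26.6, 0.4],[-0.028, 0.0267, 0.0239, -0.7, -0.3, -33.2, 0.4],[-0.0336, 0.032, 0.0286, -0.7, -0.4, -39.9, 0.4],[-0.0392, 0.0374, 0.0334, -0.7, -0.4, -46.5, 0.4],[-0.0448, 0.0427, 0.0382, -0.7, -0.5, -53.2, 0.4],[-0.0448, 0.0428, 0.0432, -0.7, -0.5, -53.2, 0.4],[-0.0448, 0.0428, 0.0482, -0.7, -0.5, -53.2, 0.4],10
```

send_rows([
  [-0.0055, 0.0055, 0.005, -0.7, 0, -6.6, 0.4],
  [-0.011, 0.0105, 0.0095, -0.7, 0, -13.3, 0.4],
  [-0.017, 0.016, 0.0145, -0.7, 0, -20, 0.4],
  [-0.0225, 0.0215, 0.019, -0.7, 0, -26.6, 0.4],
  [-0.028, 0.0265, 0.024, -0.7, -0.3, -33, 0.4],
  [-0.0335, 0.032, 0.0285, -0.7, -0.4, -40, 0.4],
  [-0.039, 0.0375, 0.0335, -0.7, -0.4, -46.5, 0.4],
  [-0.045, 0.0427, 0.038, -0.7, -0.5, -53, 0.4],
  [-0.045, 0.0427, 0.045, -0.7, -0.5, -53, 0.4],
  [-0.045, 0.0427, 0.048, -0.7, -0.5, -53, 0.4],
])

```text
time_s: 44.3
tool_pos: [0.456, -0.3561, 0.2494]
tcp_rot: [-3.142, -0.001, 2.193]
contact_force: [0.2, -0.0, 0.2]
width: 0.051
```

Run:
```python
from h import *
x,y=pol(.111,216)
plan([(x,y,.206,126,.4,5)])
```

```text
44.3 [ 0.456  -0.3561  0.2494] [-1.8000e+02 -4.0000e-02  1.2565e+02] w 0.051 F [ 0.2 -0.   0.2]
[-0.0001, 0.0001, 0.0087, -0.0, -0.0, -0.1, 0.4],[-0.0002, 0.0001, 0.0174, -0.0, -0.0, -0.1, 0.4],[-0.0003, 0.0002, 0.026, -0.0, -0.0, -0.2, 0.4],[-0.0004, 0.0002, 0.0347, -0.0, -0.0, -0.3, 0.4],[-0.0004, 0.0003, 0.0434, -0.0, -0.0, -0.3, 0.4],5
```

send_rows([
  [0, 0, 0.01, 0, 0, 0, 0.4],
  [0, 0, 0.02, 0, 0, 0, 0.4],
  [0, 0, 0.03, 0, 0, 0, 0.4],
  [0, 0, 0.038, 0, 0, 0, 0.4],
  [0, 0, 0.0435, 0, 0, 0, 0.4],
  [0, 0, 0.0435, 0, 0, 0, 0.7],
  [0, 0, 0.0435, 0, 0, 0, 1],
  [0, 0, 0.0435, 0, 0, 0, 1],
  [0, 0, 0.0435, 0, 0, 0, 1],
  [0, 0, 0.0435, 0, 0, 0, 1],
], grip_force=30)

```text
time_s: 45.3
tool_pos: [0.4562, -0.3563, 0.2063]
tcp_rot: [-3.142, 0.0, 2.193]
contact_force: [0.1, 0.1, -0.5]
width: 0.0134
```

Run:
```python
from h import *
arc(-59.3)
```

```text
r,a 0.11129011529150441 -144.08777286441745
45.3 [ 0.4562 -0.3563  0.2063] [-1.8000e+02  1.0000e-02  1.2565e+02] w 0.0134 F [ 0.1  0.1 -0.5]
[0.0115, 0.0005, -0.0, -0.0, 0.0, 5.9, 1],[0.0229, 0.0023, -0.0, -0.0, 0.0, 11.9, 1],[0.034, 0.0052, -0.0, 0.0, 0.0, 17.8, 1],[0.0448, 0.0092, -0.0, 0.0, 0.0, 23.7, 1],[0.0551, 0.0143, -0.0, 0.0, 0.0, 29.6, 1],[0.0648, 0.0205, -0.0, 0.0, 0.0, 35.6, 1],[0.0739, 0.0276, -0.0, 0.0, 0.0, 41.5, 1],[0.0821, 0.0356, -0.0, 0.0, 0.0, 47.4, 1],[0.0895, 0.0445, -0.0, 0.0, 0.0, 53.4, 1],[0.0959, 0.054, -0.0, 0.0, 0.0, 59.3, 1],10
```

send_rows([
  [0.0115, 0.0005, 0, 0, 0, 5.9, 1],
  [0.023, 0.0025, 0, 0, 0, 11.9, 1],
  [0.034, 0.005, 0, 0, 0, 17.8, 1],
  [0.045, 0.009, 0, 0, 0, 23.7, 1],
  [0.055, 0.0145, 0, 0, 0, 29.6, 1],
  [0.065, 0.0205, 0, 0, 0, 35.6, 1],
  [0.074, 0.0275, 0, 0, 0, 41.5, 1],
  [0.082, 0.0355, 0, 0, 0, 47.4, 1],
  [0.0895, 0.0445, 0, 0, 0, 53.4, 1],
  [0.096, 0.054, 0, 0, 0, 59.3, 1],
])

```text
time_s: 46.3
tool_pos: [0.4447, -0.2467, 0.2063]
tcp_rot: [3.139, 0.0, 1.154]
contact_force: [3.5, -2.2, -7.4]
width: 0.0134
```

Run:
```python
from h import *
o=env.get_obs();p=o["tool_pos"][:2]-AX;a=np.degrees(np.arctan2(p[1],p[0]))
arc(97.3-a)
```

```text
r,a 0.11081105020585097 156.44652083448426
46.3 [ 0.4447 -0.2467  0.2063] [1.7986e+02 2.0000e-02 6.6120e+01] w 0.0134 F [ 3.5 -2.2 -7.4]
[0.0114, 0.0005, -0.0, 0.1, 0.0, 5.9, 1],[0.0227, 0.0022, -0.0, 0.1, 0.0, 11.8, 1],[0.0338, 0.0051, 0.0, 0.1, -0.0, 17.7, 1],[0.0445, 0.0091, 0.0, 0.1, -0.0, 23.7, 1],[0.0548, 0.0141, 0.0, 0.1, -0.0, 29.6, 1],[0.0644, 0.0202, 0.0, 0.1, -0.0, 35.5, 1],[0.0734, 0.0273, 0.0, 0.1, -0.0, 41.4, 1],[0.0817, 0.0352, 0.0001, 0.1, -0.0, 47.3, 1],[0.089, 0.044, 0.0001, 0.1, -0.0, 53.2, 1],[0.0954, 0.0534, 0.0001, 0.1, -0.1, 59.1, 1],10
```

send_rows([
  [0.013, 0.0007, 0, 0, 0, 6.7, 1],
  [0.0255, 0.003, 0, 0, 0, 13.3, 1],
  [0.038, 0.0065, 0, 0, 0, 20, 1],
  [0.05, 0.0115, 0, 0, 0, 26.7, 1],
  [0.061, 0.018, 0, 0, 0, 33.3, 1],
  [0.0715, 0.0255, 0, 0, 0, 40, 1],
  [0.081, 0.0345, 0, 0, 0, 46.7, 1],
  [0.089, 0.0438, 0, 0, 0, 53.2, 1],
  [0.095, 0.053, 0, 0, 0, 59, 1],
  [0.095, 0.053, 0, 0, 0, 59, 1],
])

```text
time_s: 47.3
tool_pos: [0.5326, -0.1814, 0.2063]
tcp_rot: [3.139, -0.002, 0.125]
contact_force: [0.4, -1.6, -0.6]
width: 0.0132
```

Run:
```python
from h import *
arc(0,1)
look("26",sc=None,tc=(270,210,335,260),s=12)
arc(0,1)
```

```text
r,a 0.11043022774030166 97.11141744856873
47.3 [ 0.5326 -0.1814  0.2063] [ 1.7985e+02 -1.4000e-01  7.1400e+00] w 0.0132 F [ 0.4 -1.6 -0.6]
[0.0, 0.0, 0.0, 0.2, -0.1, -0.0, 1],1
r,a 0.11042310367011696 97.39222040577306
47.35 [ 0.5321 -0.1815  0.2064] [ 1.7985e+02 -1.2000e-01  7.2600e+00] w 0.0131 F [ 2.2 -1.4 -4.1]
[0.0, -0.0, -0.0, 0.1, -0.1, -0.0, 1],1
```

View pics/top26z.png

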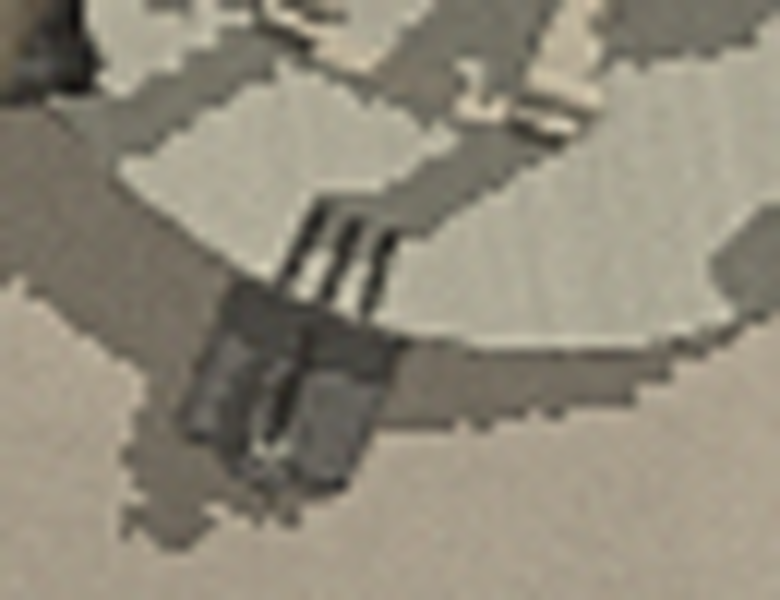

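send_rows([
  [0, 0, 0, 0, 0, 0, 0.75],
  [0, 0, 0, 0, 0, 0, 0.6],
  [0, 0, 0, 0, 0, 0, 0.5],
  [0, 0, 0, 0, 0, 0, 0.4],
  [0, 0, 0, 0, 0, 0, 0.4],
  [0, 0, -0.03, 0, 0, 0, 0.4],
  [0, 0, -0.06, 0, 0, 0, 0.4],
  [0, 0, -0.09, 0, 0, 0, 0.4],
  [-0.04, 0, -0.1, 0, 0, 0, 0.35],
  [-0.08, 0, -0.1, 0, 0, 0, 0.35],
])

```text
time_s: 48.35
tool_pos: [0.4534, -0.1921, 0.3089]
tcp_rot: [3.135, -0.007, 0.128]
contact_force: [-0.3, -0.6, 1.0]
width: 0.0555
```

Run:
```python
from h import *
plan([(.42,-.23,.31,0,.35,5)])
look("27",sc=None,tc=(270,210,335,260),s=12)
```

```text
48.35 [ 0.4534 -0.1921  0.3089] [179.63  -0.39   7.35] w 0.0555 F [-0.3 -0.6  1. ]
[-0.0076, 0.0067, -0.0002, 0.4, -0.4, 1.5, 0.35],[-0.0152, 0.0133, -0.0004, 0.4, -0.4, 2.9, 0.35],[-0.0228, 0.02, -0.0007, 0.4, -0.4, 4.4, 0.35],[-0.0303, 0.0267, -0.0009, 0.3, -0.4, 5.9, 0.35],[-0.0379, 0.0333, -0.0011, 0.3, -0.4, 7.4, 0.35],5
```

View pics/top27z.png

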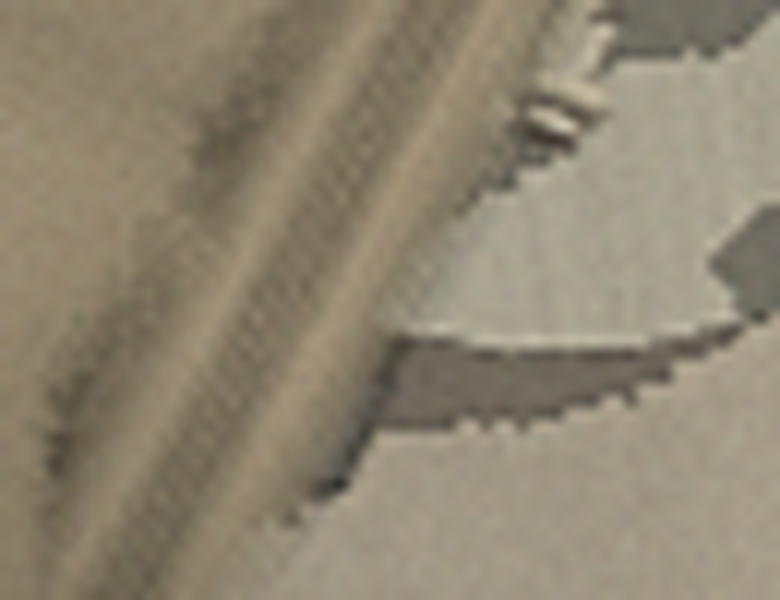

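View pics/top27.png

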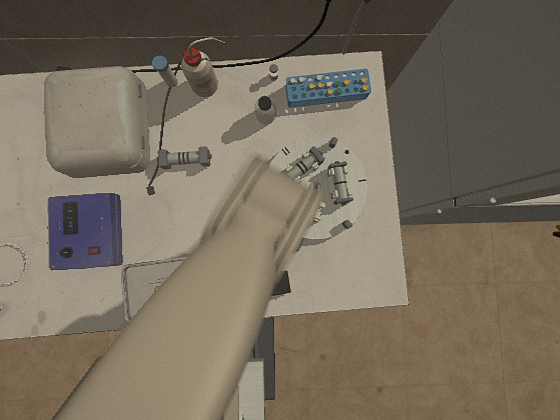

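Run:
```python
from h import *
im=load("top27.png");C=np.array([.5491,-.2931])
for n,b in {"dot":(342,351,148,157),"m1":(356,368,176,186)}.items():
  p=darkcen(im,*b,300);print(n,p,ang("top",p,C))
# mark3 = mark1-120 ; mark1=dot-40
look("28",tc=(140,125,240,190),sc=(150,220,300,320),s=5)
```

```text
dot [np.float64(346.45623342175065), np.float64(151.58532272325377)] (0.1126, 317.1)
m1 [np.float64(361.7514409221902), np.float64(180.0871757925072)] (0.1107, 276.8)
```

View pics/top28z.png

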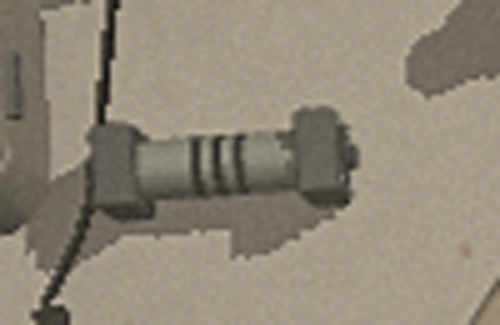

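View pics/side28z.png

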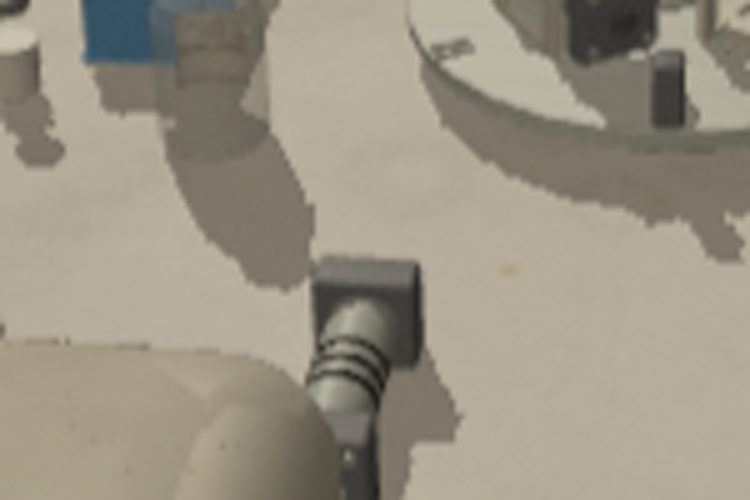

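Run:
```python
from h import *
f=lambda x,y:[140+(x-2)/5,125+(y-2)/5]
for z in(.02,.034): print(z,atz("top",f(218,166),z))
a,c=(137,168),(295,161)
d=atz("top",f(*c),.02)-atz("top",f(*a),.02);print(np.degrees(np.arctan2(d[1],d[0])), (atz("top",f(*c),.02)+atz("top",f(*a),.02))/2)
print([r for r in env.spot_point("top","column_3_mid")[:2]])
for r in env.regions_of("top","dc_adapter_mid")[:1]: print(r["rect"])
g=lambda x,y:[150+(x-2)/5,220+(y-2)/5]
print(atz("side",g(350,368),.034),atz("side",g(350,368),.02))
plan([])
```

```text
0.02 [0.62587396 0.01724684 0.02      ]
0.034 [0.62277867 0.01407677 0.034     ]
-88.62134181084902 [0.62661661 0.01814084 0.02      ]
[{'at': [185.1, 158.5], 'confidence': 0.87}]
[282.5, 286.2, 16.8, 20.0]
[0.61901181 0.02221356 0.034     ] [0.62417595 0.00411186 0.02      ]
48.6 [ 0.4527 -0.1915  0.3064] [179.82  -0.19   7.24] w 0.0556 F [-0.   0.5 -0.4]
0
```

Run:
```python
from h import *
plan([(.6255,.0145,.29,1.4,.4,7),(.6255,.0145,.235,1.4,.4,3)])
```

```text
48.6 [ 0.4527 -0.1915  0.3064] [179.82  -0.19   7.24] w 0.0556 F [-0.   0.5 -0.4]
[0.0282, -0.0261, 0.0024, 0.2, -0.2, 0.8, 0.4],[0.0564, -0.0522, 0.0047, 0.2, -0.2, 1.7, 0.4],[0.0846, -0.0783, 0.0071, 0.2, -0.2, 2.5, 0.4],[0.1128, -0.1044, 0.0094, 0.2, -0.2, 3.3, 0.4],[0.1409, -0.1305, 0.0118, 0.2, -0.2, 4.2, 0.4],[0.1691, -0.1566, 0.0142, 0.2, -0.2, 5.0, 0.4],[0.1973, -0.1827, 0.0165, 0.2, -0.2, 5.8, 0.4],[0.1973, -0.1827, 0.0349, 0.2, -0.2, 5.8, 0.4],[0.1972, -0.1828, 0.0532, 0.2, -0.2, 5.8, 0.4],[0.1971, -0.1828, 0.0715, 0.2, -0.2, 5.8, 0.4],10
```

send_rows([
  [0.028, -0.026, 0.002, 0, 0, 0.8, 0.4],
  [0.0565, -0.052, 0.005, 0, 0, 1.7, 0.4],
  [0.085, -0.078, 0.007, 0, 0, 2.5, 0.4],
  [0.113, -0.1045, 0.0095, 0, 0, 3.3, 0.4],
  [0.141, -0.1305, 0.012, 0, 0, 4.2, 0.4],
  [0.169, -0.1565, 0.014, 0, 0, 5, 0.4],
  [0.197, -0.183, 0.02, 0.2, -0.2, 5.8, 0.4],
  [0.197, -0.183, 0.045, 0.2, -0.2, 5.8, 0.4],
  [0.197, -0.183, 0.07, 0.2, -0.2, 5.8, 0.4],
  [0.197, -0.183, 0.0715, 0.2, -0.2, 5.8, 0.4],
])

```text
time_s: 49.6
tool_pos: [0.6246, 0.0158, 0.2309]
tcp_rot: [-3.14, 0.007, 0.027]
contact_force: [-0.7, -0.2, 0.5]
width: 0.0512
```

Run:
```python
from h import *
plan([(.6255,.0145,.178,1.4,.4,5)])
look("29",sc=(150,190,300,320),tc=None,s=4.5)
```

```text
49.6 [0.6246 0.0158 0.2309] [-179.92    0.39    1.53] w 0.0512 F [-0.7 -0.2  0.5]
[0.0002, 0.0003, 0.0106, -0.1, 0.4, 0.0, 0.4],[0.0005, 0.0006, 0.0212, -0.1, 0.4, 0.1, 0.4],[0.0007, 0.0009, 0.0317, -0.1, 0.4, 0.1, 0.4],[0.001, 0.0011, 0.0423, -0.1, 0.4, 0.1, 0.4],[0.0012, 0.0014, 0.0529, -0.1, 0.4, 0.1, 0.4],5
```

View pics/side29z.png

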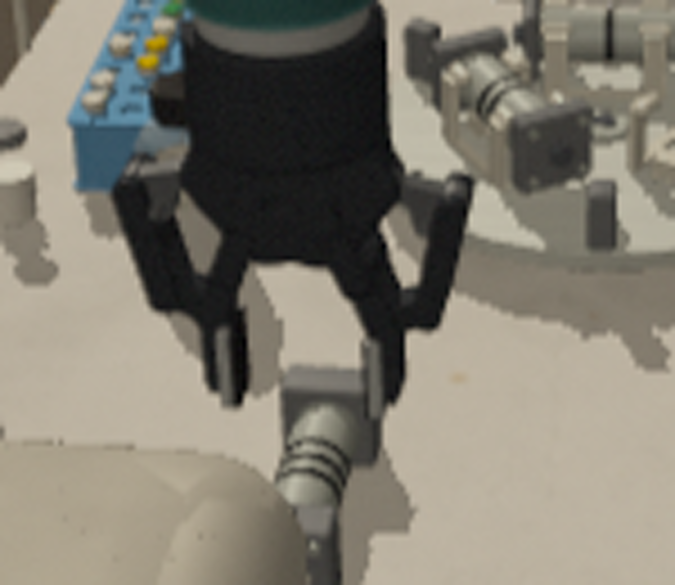

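send_rows([
  [-0.0005, 0, 0.01, 0, 0.4, 0, 0.4],
  [-0.0005, 0.0005, 0.02, 0, 0.4, 0, 0.4],
  [-0.0005, 0.001, 0.032, 0, 0.4, 0, 0.4],
  [-0.0005, 0.001, 0.042, 0, 0.4, 0, 0.4],
  [-0.0005, 0.001, 0.053, 0, 0.4, 0, 0.4],
  [-0.0005, 0.001, 0.053, 0, 0.4, 0, 1],
  [-0.0005, 0.001, 0.053, 0, 0.4, 0, 1],
  [-0.0005, 0.001, 0.053, 0, 0.4, 0, 1],
  [-0.0005, 0.001, 0.053, 0, 0.4, 0, 1],
  [-0.0005, 0.001, 0.053, 0, 0.4, 0, 1],
], grip_force=80)

```text
time_s: 50.65
tool_pos: [0.6244, 0.0145, 0.1798]
tcp_rot: [-3.141, -0.003, 0.026]
contact_force: [-0.4, -0.1, -1.0]
width: 0.0257
```

Run:
```python
from h import *
plan([])
```

```text
50.65 [0.6244 0.0145 0.1798] [-1.7994e+02 -1.7000e-01  1.5000e+00] w 0.0257 F [-0.4 -0.1 -1. ]
0
```

send_rows([
  [0, 0, -0.012, 0, 0, 0, 1],
  [0, 0, -0.024, 0, 0, 0, 1],
  [0, 0, -0.036, 0, 0, 0, 1],
  [0, 0, -0.048, 0, 0, 0, 1],
  [0, 0, -0.06, 0, 0, 0, 1],
  [0, 0, -0.072, 0, 0, 0, 1],
  [0, 0, -0.084, 0, 0, 0, 1],
  [0, 0, -0.096, 0, 0, 0, 1],
  [0, 0, -0.1, 0, 0, 0, 1],
  [0, 0, -0.1, 0, 0, 0, 1],
])

```text
time_s: 51.65
tool_pos: [0.6246, 0.0143, 0.2809]
tcp_rot: [-3.141, -0.005, 0.026]
contact_force: [-0.0, 0.0, -1.7]
width: 0.0256
```

Run:
```python
from h import *
plan([(.60,-.08,.285,-8,1,3),(.4960,-.2702,.28,-22.8,1,6),(.4960,-.2702,.275,-22.8,1,1)])
look("30",sc=(150,170,350,290),tc=None,s=4)
```

```text
51.65 [0.6246 0.0143 0.2809] [-179.95   -0.27    1.5 ] w 0.0256 F [-0.   0.  -1.7]
[-0.009, 0.0312, -0.0015, -0.1, -0.3, 3.2, 1],[-0.018, 0.0624, -0.0029, -0.1, -0.3, 6.3, 1],[-0.027, 0.0936, -0.0044, -0.1, -0.3, 9.5, 1],[-0.0452, 0.1249, -0.0036, -0.1, -0.3, 12.0, 1],[-0.0633, 0.1561, -0.0029, -0.1, -0.3, 14.4, 1],[-0.0815, 0.1873, -0.0022, -0.1, -0.3, 16.9, 1],[-0.0997, 0.2186, -0.0015, -0.1, -0.3, 19.4, 1],[-0.1178, 0.2498, -0.0008, -0.1, -0.3, 21.8, 1],[-0.136, 0.2811, -0.0, -0.1, -0.3, 24.3, 1],[-0.136, 0.2811, 0.005, -0.1, -0.3, 24.3, 1],10
```

View pics/side30z.png

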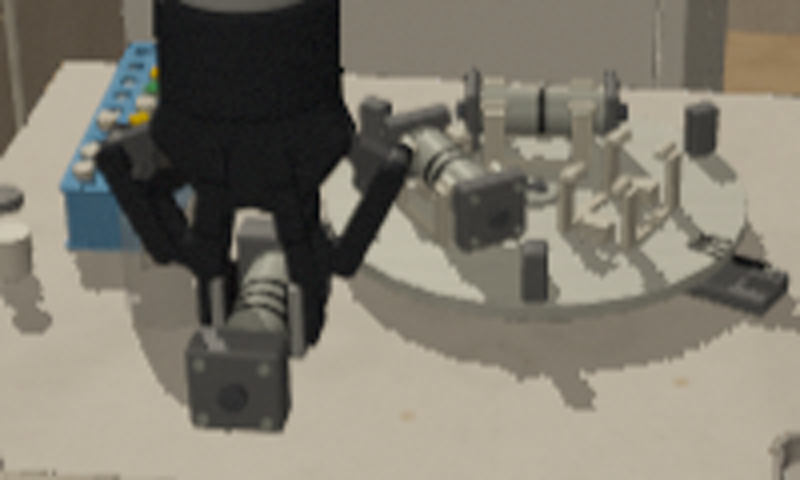

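send_rows([
  [-0.009, 0.031, -0.0015, 0, 0, 3.2, 1],
  [-0.018, 0.0625, -0.003, 0, 0, 6.3, 1],
  [-0.027, 0.0935, -0.0045, 0, 0, 9.5, 1],
  [-0.045, 0.125, -0.0035, 0, 0, 12, 1],
  [-0.0635, 0.156, -0.003, 0, 0, 14.4, 1],
  [-0.0815, 0.1875, -0.002, 0, 0, 17, 1],
  [-0.1, 0.2185, -0.0015, 0, -0.3, 19.4, 1],
  [-0.118, 0.25, -0.001, 0, -0.3, 21.8, 1],
  [-0.136, 0.281, 0, 0, -0.3, 24.3, 1],
  [-0.136, 0.281, 0.005, 0, -0.3, 24.3, 1],
])

```text
time_s: 52.7
tool_pos: [0.4941, -0.2732, 0.2739]
tcp_rot: [3.141, 0.003, -0.404]
contact_force: [0.3, 0.5, -0.7]
width: 0.0257
```

Run:
```python
from h import *
plan([])
look("31",sc=(220,150,360,255),tc=None,s=5.5)
plan([(.4960,-.2700,.2365,-22.8,1,8)])
```

```text
52.7 [ 0.4941 -0.2732  0.2739] [ 1.7997e+02  1.5000e-01 -2.3120e+01] w 0.0257 F [ 0.3  0.5 -0.7]
0
52.75 [ 0.4943 -0.2714  0.2727] [-179.9     0.26  -22.99] w 0.0258 F [-1.  -0.  -2.4]
[0.0001, -0.0002, 0.0045, -0.1, 0.3, -0.0, 1],[0.0003, -0.0005, 0.0091, -0.1, 0.3, -0.0, 1],[0.0004, -0.0007, 0.0136, -0.1, 0.3, -0.1, 1],[0.0006, -0.0009, 0.0181, -0.1, 0.3, -0.1, 1],[0.0007, -0.0012, 0.0226, -0.1, 0.3, -0.1, 1],[0.0009, -0.0014, 0.0272, -0.1, 0.3, -0.1, 1],[0.001, -0.0017, 0.0317, -0.1, 0.3, -0.2, 1],[0.0012, -0.0019, 0.0362, -0.1, 0.3, -0.2, 1],8
```

View pics/side31z.png

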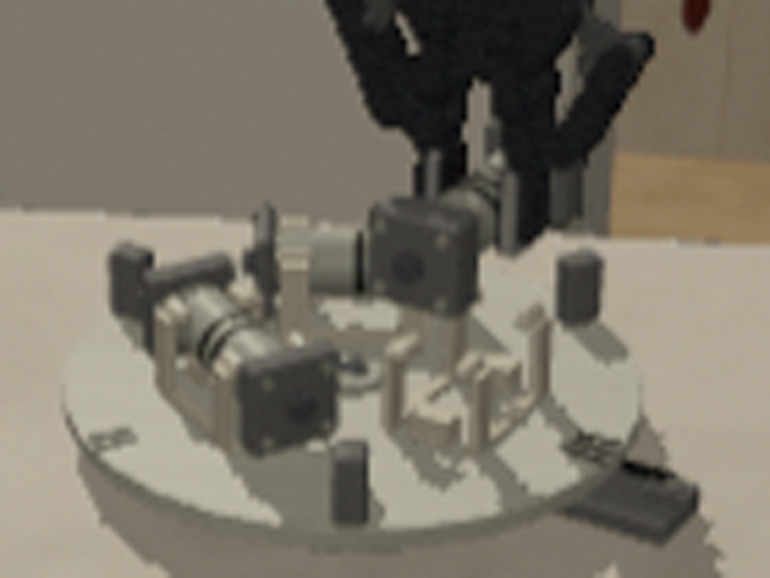

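```bash
python3 - <<'E'
from h import *
t=np.array([np.cos(np.radians(67.2)),np.sin(np.radians(67.2))])
m=np.array([.4943,-.2714]);zz=.2727-.1598
z=lambda p:(np.array(p)-[220,150])*5.5+2.2
for s in(-.003,0,.003): print(s,z(proj("side",[*(m+t*(.063+s)),zz])),z(proj("side",[*(m+t*(.057+s)),zz])))
E
python3 -c "
import cv2
im=cv2.imread('pics/side31.png');cv2.imwrite('pics/s31p.png',cv2.resize(im[175:245,230:330],None,fx=8,fy=8,interpolation=cv2.INTER_CUBIC))"
```

```text
-0.003 [401.96854682 273.85873419] [409.7739333  267.87979587]
0 [398.04200013 276.86647512] [405.87915894 270.86319915]
0.003 [394.0994213 279.8864967] [401.96854682 273.85873419]
```

View pics/s31p.png

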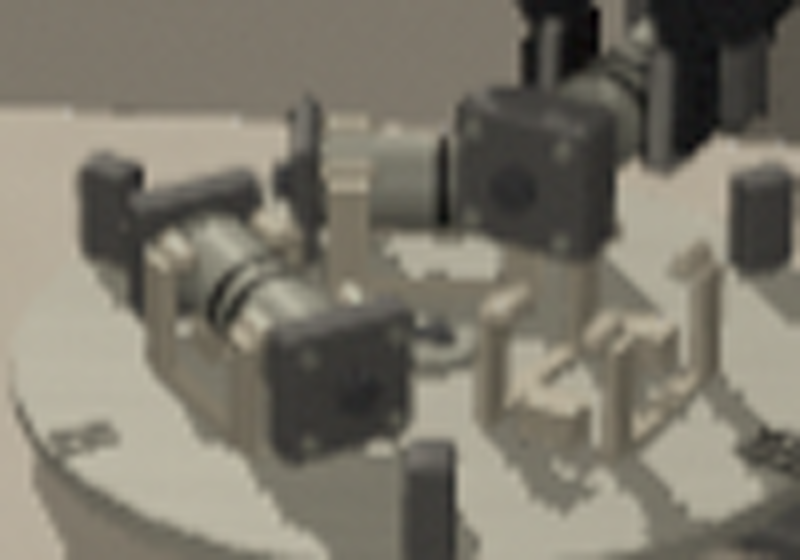

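send_rows([
  [0.001, 0, 0.005, 0, 0.3, 0, 1],
  [0.001, 0, 0.01, 0, 0.3, 0, 1],
  [0.001, 0, 0.015, 0, 0.3, 0, 1],
  [0.001, 0, 0.02, 0, 0.3, 0, 1],
  [0.001, 0, 0.025, 0, 0.3, 0, 1],
  [0.001, 0, 0.03, 0, 0.3, 0, 1],
  [0.001, 0, 0.034, 0, 0.3, 0, 1],
  [0.001, 0, 0.036, 0, 0.3, 0, 1],
  [0.001, 0, 0.036, 0, 0.3, 0, 1],
  [0.001, 0, 0.036, 0, 0.3, 0, 1],
])

```text
time_s: 53.75
tool_pos: [0.4952, -0.2718, 0.2369]
tcp_rot: [-3.14, -0.001, -0.401]
contact_force: [0.6, -0.3, -2.0]
width: 0.0258
```

Run:
```python
from h import *
plan([])
im=shot("side","side32.png")
i2=cv2.resize(im[175:255,230:340],None,fx=7,fy=7,interpolation=cv2.INTER_CUBIC)
o=env.get_obs()
cv2.imwrite("pics/s32p.png",cv2.cvtColor(i2,cv2.COLOR_RGB2BGR))
m=np.array(o["tool_pos"][:2]);zz=o["tool_pos"][2]-.1598
t=np.array([np.cos(np.radians(67.2)),np.sin(np.radians(67.2))]);u=np.array([-t[1],t[0]])
z=lambda p:(np.array(p)-[230,175])*7+3
print("nipple",z(proj("side",[*(m+t*.063),zz])))
print("per mm along",z(proj("side",[*(m+t*.064),zz]))-z(proj("side",[*(m+t*.063),zz])),"rad",z(proj("side",[*(m+t*.063+u*.001),zz]))-z(proj("side",[*(m+t*.063),zz])),"z",z(proj("side",[*(m+t*.063),zz+.001]))-z(proj("side",[*(m+t*.063),zz])))
for a,b in((-.02,-.02),(-.02,.02),(.02,.02),(.02,-.02)): print("corner",z(proj("side",[*(m+t*.057+u*a),zz+b])))
```

```text
53.75 [ 0.4952 -0.2718  0.2369] [-1.799e+02 -6.000e-02 -2.300e+01] w 0.0258 F [ 0.6 -0.3 -2. ]
0
nipple [431.63033283 281.64014876]
per mm along [-1.6477389   1.32913889] rad [2.84998558 0.83172342] z [ 0.06289531 -2.8946017 ]
corner [384.24395318 314.24411838]
corner [385.94983848 199.46197147]
corner [500.60052047 231.81262234]
corner [496.9337737  347.86576815]
```

View pics/s32p.png

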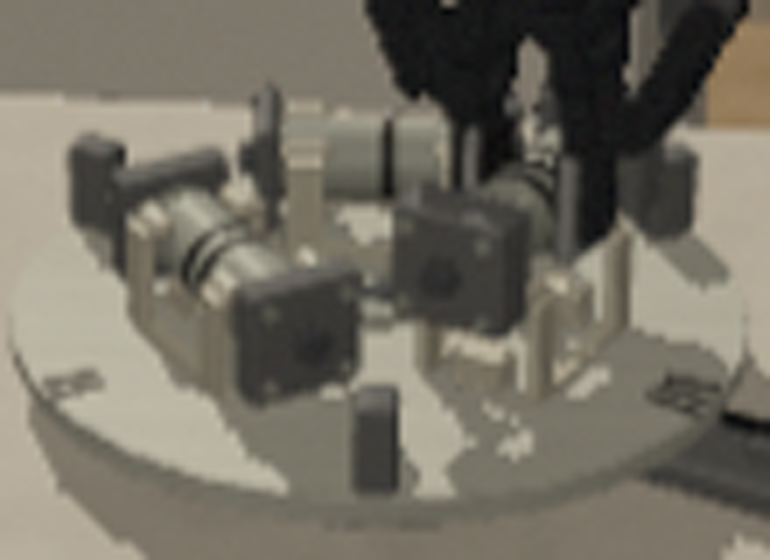

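```bash
python3 - <<'E'
from h import *
C=np.array([.5463,-.291])
def chk(ang_,half,z0,obs):
    u=np.array([np.cos(np.radians(ang_)),np.sin(np.radians(ang_))]);t=np.array([u[1],-u[0]])
    f=lambda a,r:proj("side",[*(C+u*(.054+r)+t*(half+a)),z0])
    b=f(0,0);J=np.array([(f(.001,0)-b),(f(0,.001)-b)]).T
    print(b,np.linalg.solve(J,np.array(obs)-b))
chk(155.8,.057,.051,(220+(288-1.5)/4,170+(217-1.5)/4))
chk(158.8,.051,.051,(210+(358-1.6)/4.2,160+(266-1.6)/4.2))
chk(157.2,.063,.0771,(230+(440-3)/7,175+(273-3)/7))
E
python3 -c "
import cv2
im=cv2.imread('pics/side25.png');cv2.imwrite('pics/s25p.png',cv2.resize(im[185:245,230:340],None,fx=7,fy=7,interpolation=cv2.INTER_CUBIC))"
```

```text
[290.82764096 224.77613688] [-4.30965546 -0.62328024]
[293.9929561  223.41189637] [-2.73705793  0.65670969]
[290.52398487 215.18223615] [-8.3563324 -0.1688133]
```

View pics/s25p.png

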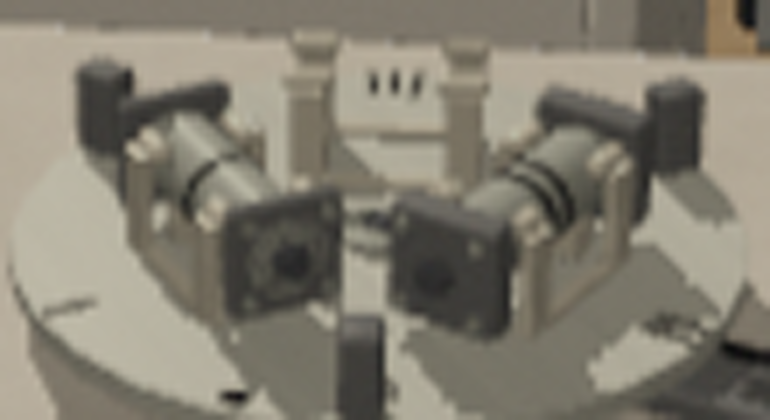

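send_rows([
  [0, -0.002, 0, 0, 0, 0, 1],
  [0, -0.004, 0, 0, 0, 0, 1],
  [0, -0.0055, 0, 0, 0, 0, 1],
  [0, -0.0055, 0.002, 0, 0, 0, 1],
  [0, -0.0055, 0.004, 0, 0, 0, 1],
  [-0.0005, -0.0055, 0.005, 0, 0, 0, 1],
  [-0.0005, -0.0055, 0.006, 0, 0, 0, 1],
  [-0.0005, -0.0055, 0.007, 0, 0, 0, 1],
  [-0.0005, -0.0055, 0.008, 0, 0, 0, 1],
  [-0.0005, -0.0055, 0.008, 0, 0, 0, 1],
])

```text
time_s: 54.8
tool_pos: [0.4981, -0.2676, 0.2313]
tcp_rot: [-3.141, -0.006, -0.402]
contact_force: [-3.3, -2.7, 10.7]
width: 0.0254
```

Run:
```python
from h import *
plan([])
print(env.get_obs()["wrist_torque"])
im=shot("side","side33.png")
i2=cv2.resize(im[175:255,230:340],None,fx=7,fy=7,interpolation=cv2.INTER_CUBIC)
cv2.imwrite("pics/s33p.png",cv2.cvtColor(i2,cv2.COLOR_RGB2BGR))
```

```text
54.8 [ 0.4981 -0.2676  0.2313] [-179.99   -0.33  -23.04] w 0.0254 F [-3.3 -2.7 10.7]
0
[-0.79634874  0.60157734 -0.24742938]
```

View pics/s33p.png

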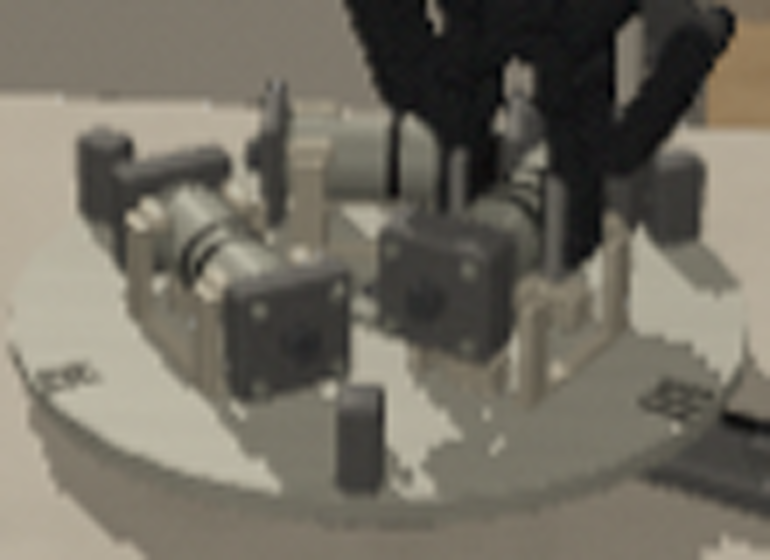

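send_rows([
  [0, 0.0005, 0.001, 0, -0.3, 0, 1],
  [-0.0005, 0.001, 0.001, 0, -0.3, 0, 1],
  [-0.0005, 0.0015, 0.001, 0, -0.3, 0, 1],
  [-0.0005, 0.002, 0.001, 0, -0.3, 0, 1],
  [-0.0005, 0.0025, 0.001, 0, -0.3, 0, 1],
  [-0.0005, 0.0025, 0.002, 0, -0.3, 0, 1],
  [-0.0005, 0.0025, 0.003, 0, -0.3, 0, 1],
  [-0.0005, 0.0025, 0.003, 0, -0.3, 0, 1],
  [-0.0005, 0.0025, 0.003, 0, -0.3, 0, 1],
  [-0.0005, 0.0025, 0.003, 0, -0.3, 0, 1],
])

```text
time_s: 55.85
tool_pos: [0.4978, -0.2695, 0.2304]
tcp_rot: [-3.139, -0.004, -0.401]
contact_force: [-1.6, 0.9, 11.8]
width: 0.0257
```

Run:
```python
from h import *
plan([])
print(env.get_obs()["wrist_torque"])
im=shot("side","side34.png")
i2=cv2.resize(im[175:255,230:340],None,fx=7,fy=7,interpolation=cv2.INTER_CUBIC)
cv2.imwrite("pics/s34p.png",cv2.cvtColor(i2,cv2.COLOR_RGB2BGR))
```

```text
55.85 [ 0.4978 -0.2695  0.2304] [-179.87   -0.21  -22.99] w 0.0257 F [-1.6  0.9 11.8]
0
[-0.02891942  0.44069187 -0.09215508]
```

View pics/s34p.png

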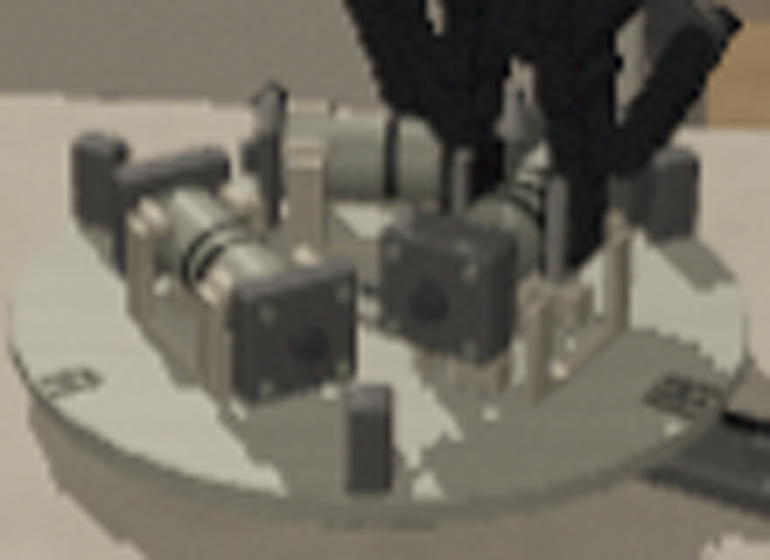

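send_rows([
  [-0.0005, 0.0005, 0.002, 0, -0.2, 0, 1],
  [-0.001, 0.001, 0.003, 0, -0.2, 0, 1],
  [-0.001, 0.001, 0.004, 0, -0.2, 0, 1],
  [-0.001, 0.001, 0.005, 0, -0.2, 0, 1],
  [-0.001, 0.001, 0.006, 0, -0.2, 0, 1],
  [-0.001, 0.001, 0.007, 0, -0.2, 0, 1],
  [-0.001, 0.001, 0.008, 0, -0.2, 0, 1],
  [-0.001, 0.001, 0.008, 0, -0.2, 0, 1],
  [-0.001, 0.001, 0.008, 0, -0.2, 0, 1],
  [-0.001, 0.001, 0.008, 0, -0.2, 0, 1],
])

```text
time_s: 56.9
tool_pos: [0.4975, -0.2704, 0.225]
tcp_rot: [-3.139, -0.004, -0.402]
contact_force: [-3.3, -0.5, 14.3]
width: 0.0258
```

Run:
```python
from h import *
plan([])
print(env.get_obs()["wrist_torque"])
im=shot("side","side35.png")
i2=cv2.resize(im[175:255,230:340],None,fx=7,fy=7,interpolation=cv2.INTER_CUBIC)
cv2.imwrite("pics/s35p.png",cv2.cvtColor(i2,cv2.COLOR_RGB2BGR))
```

```text
56.9 [ 0.4975 -0.2704  0.225 ] [-179.84   -0.2   -23.01] w 0.0258 F [-3.3 -0.5 14.3]
0
[-0.06330326  0.7981579  -0.24908698]
```

View pics/s35p.png

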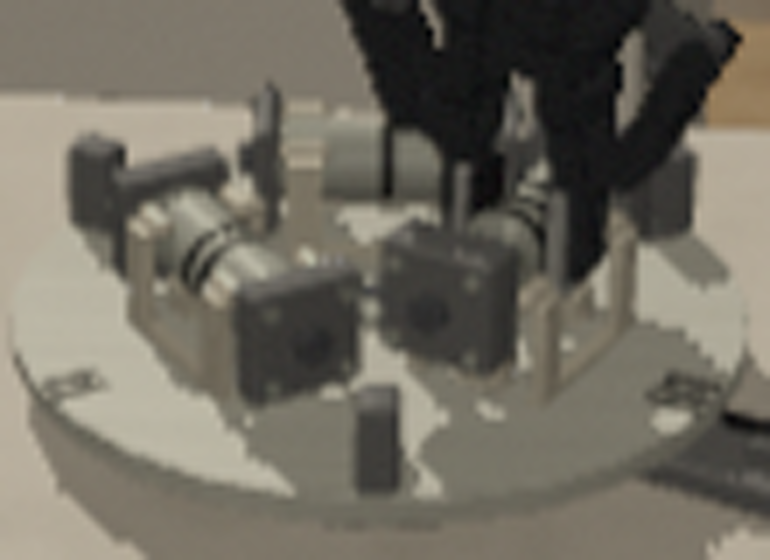

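send_rows([
  [-0.0005, 0, 0.003, 0, -0.2, 0, 1],
  [-0.001, 0, 0.004, 0, -0.2, 0, 1],
  [-0.001, 0, 0.005, 0, -0.2, 0, 1],
  [-0.001, 0, 0.006, 0, -0.2, 0, 1],
  [-0.001, 0, 0.007, 0, -0.2, 0, 1],
  [-0.001, 0, 0.008, 0, -0.2, 0, 1],
  [-0.001, 0, 0.009, 0, -0.2, 0, 1],
  [-0.001, 0, 0.009, 0, -0.2, 0, 1],
  [-0.001, 0, 0.009, 0, -0.2, 0, 1],
  [-0.001, 0, 0.009, 0, -0.2, 0, 1],
])

```text
time_s: 57.95
tool_pos: [0.4972, -0.2702, 0.2172]
tcp_rot: [-3.138, -0.002, -0.402]
contact_force: [-3.1, -1.9, 7.0]
width: 0.0254
```

Run:
```python
from h import *
plan([])
print(env.get_obs()["wrist_torque"])
```

```text
57.95 [ 0.4972 -0.2702  0.2172] [-1.7982e+02 -1.2000e-01 -2.3030e+01] w 0.0254 F [-3.1 -1.9  7. ]
0
[-0.47357456  0.50852873 -0.25458104]
```

Past the peak; home is 0.2108. Six more millimetres, gently.

send_rows([
  [-0.0005, 0, 0.001, 0, 0, 0, 1],
  [-0.0005, 0.0005, 0.002, 0, 0, 0, 1],
  [-0.0005, 0.0005, 0.003, 0, 0, 0, 1],
  [-0.0005, 0.0005, 0.004, 0, 0, 0, 1],
  [-0.0005, 0.0005, 0.005, 0, 0, 0, 1],
  [-0.0005, 0.0005, 0.006, 0, 0, 0, 1],
  [-0.0005, 0.0005, 0.006, 0, 0, 0, 1],
  [-0.0005, 0.0005, 0.006, 0, 0, 0, 1],
  [-0.0005, 0.0005, 0.006, 0, 0, 0, 1],
  [-0.0005, 0.0005, 0.006, 0, 0, 0, 1],
])

```text
time_s: 58.95
tool_pos: [0.4964, -0.2701, 0.2105]
tcp_rot: [-3.138, -0.001, -0.402]
contact_force: [1.5, -0.3, -4.7]
width: 0.0256
```

Run:
```python
from h import *
plan([])
print(env.get_obs()["wrist_torque"])
```

```text
58.95 [ 0.4964 -0.2701  0.2105] [-1.7977e+02 -7.0000e-02 -2.3020e+01] w 0.0256 F [ 1.5 -0.3 -4.7]
0
[-0.24359167 -0.23174496 -0.15844852]
```

send_rows([
  [0, 0, 0, 0, 0, 0, 0.55],
  [0, 0, 0, 0, 0, 0, 0.5],
  [0, 0, 0, 0, 0, 0, 0.5],
  [0, 0, 0, 0, 0, 0, 0.5],
  [0, 0, -0.015, 0, 0, 0, 0.5],
  [0, 0, -0.035, 0, 0, 0, 0.5],
  [0, 0, -0.065, 0, 0, 0, 0.5],
  [0, 0, -0.1, 0, 0, 0, 0.5],
  [-0.05, 0, -0.1, 0, 0, -8, 0.4],
  [-0.1, 0, -0.1, 0, 0, -16, 0.4],
])

```text
time_s: 59.95
tool_pos: [0.4047, -0.232, 0.3127]
tcp_rot: [-3.141, -0.007, -0.116]
contact_force: [-0.9, 0.4, 0.1]
width: 0.0518
```

Run:
```python
from h import *
x,y=pol(.111,217.3)
plan([(x,y,.28,127,.4,17)])
look("36",tc=(240,120,390,260),sc=(220,170,340,260),s=4.2)
im=load("top36.png");C=np.array([.5491,-.2931])
for n,b in {"dot":(342,351,148,157),"m1":(356,368,176,186)}.items():
  p=darkcen(im,*b,300);print(n,p,ang("top",p,C))
```

```text
59.95 [ 0.4047 -0.232   0.3127] [-179.96   -0.39   -6.65] w 0.0518 F [-0.9  0.4  0.1]
[0.004, 0.007, 0.0019, -0.0, -0.4, -7.9, 0.4],[0.0079, 0.014, 0.0039, 0.0, -0.4, -15.7, 0.4],[0.0119, 0.021, 0.0058, 0.0, -0.4, -23.6, 0.4],[0.0158, 0.0281, 0.0078, 0.1, -0.4, -31.4, 0.4],[0.0198, 0.0351, 0.0097, 0.1, -0.4, -39.3, 0.4],[0.0238, 0.0421, 0.0117, 0.1, -0.4, -47.2, 0.4],[0.0277, 0.0491, 0.0136, 0.1, -0.4, -55.0, 0.4],[0.0317, 0.0561, 0.0155, 0.2, -0.4, -62.9, 0.4],[0.0357, 0.0631, 0.0175, 0.2, -0.4, -70.8, 0.4],[0.0396, 0.0701, 0.0194, 0.2, -0.4, -78.6, 0.4],[0.0436, 0.0771, 0.0214, 0.3, -0.3, -86.5, 0.4],[0.0475, 0.0842, 0.0233, 0.3, -0.3, -94.3, 0.4],[0.0515, 0.0912, 0.0253, 0.3, -0.3, -102.2, 0.4],[0.0555, 0.0982, 0.0272, 0.3, -0.3, -110.1, 0.4],[0.0594, 0.1052, 0.0291, 0.4, -0.3, -117.9, 0.4],[0.0634, 0.1122, 0.0311, 0.4, -0.3, -125.8, 0.4],[0.0673, 0.1192, 0.033, 0.4, -0.2, -133.7, 0.4],17
dot [np.float64(346.25738396624473), np.float64(151.300515705579)] (0.1128, 317.51)
m1 [np.float64(361.57056043214044), np.float64(179.92505064145848)] (0.1104, 277.03)
```

View pics/side36z.png

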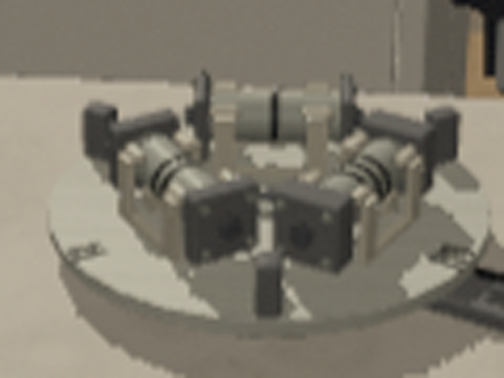

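View pics/top36z.png

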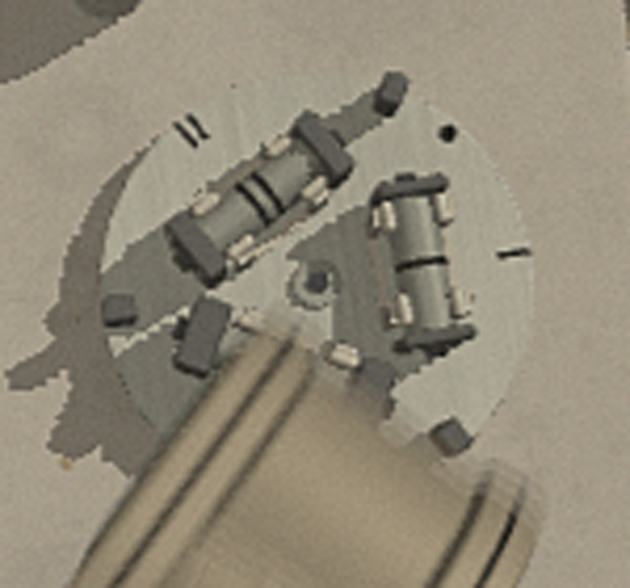

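send_rows([
  [0.004, 0.007, 0.002, 0, -0.4, -8, 0.4],
  [0.008, 0.014, 0.004, 0, -0.4, -16, 0.4],
  [0.012, 0.021, 0.006, 0, -0.4, -24, 0.4],
  [0.016, 0.028, 0.008, 0, -0.4, -32, 0.4],
  [0.02, 0.035, 0.01, 0, -0.4, -40, 0.4],
  [0.024, 0.042, 0.0115, 0, -0.4, -48, 0.4],
  [0.0275, 0.049, 0.0135, 0, -0.4, -56, 0.4],
  [0.0315, 0.056, 0.0155, 0, -0.4, -64, 0.4],
  [0.0355, 0.063, 0.0175, 0, -0.4, -72, 0.4],
  [0.0395, 0.07, 0.0195, 0, -0.4, -80, 0.4],
])

```text
time_s: 61.05
tool_pos: [0.428, -0.3009, 0.287]
tcp_rot: [-3.127, -0.003, 1.28]
contact_force: [0.1, 0.5, -0.0]
width: 0.0513
```

Run:
```python
from h import *
x,y=pol(.111,217.3)
plan([(x,y,.26,127.3,.4,8),(x,y,.25,127.3,.4,2)])
```

```text
61.05 [ 0.428  -0.3009  0.287 ] [-179.18   -0.2    73.35] w 0.0513 F [ 0.1  0.5 -0. ]
[-0.0058, 0.0057, 0.0033, -0.8, -0.2, -6.7, 0.4],[-0.0116, 0.0114, 0.0065, -0.8, -0.3, -13.5, 0.4],[-0.0174, 0.0171, 0.0098, -0.8, -0.3, -20.2, 0.4],[-0.0232, 0.0228, 0.0131, -0.8, -0.4, -27.0, 0.4],[-0.029, 0.0285, 0.0163, -0.7, -0.4, -33.7, 0.4],[-0.0348, 0.0342, 0.0196, -0.7, -0.5, -40.5, 0.4],[-0.0406, 0.0399, 0.0229, -0.7, -0.5, -47.2, 0.4],[-0.0464, 0.0456, 0.0262, -0.7, -0.6, -54.0, 0.4],[-0.0464, 0.0457, 0.0312, -0.7, -0.6, -54.0, 0.4],[-0.0465, 0.0457, 0.0362, -0.7, -0.6, -54.0, 0.4],10
```

send_rows([
  [-0.006, 0.0055, 0.003, -0.7, 0, -6.7, 0.4],
  [-0.0115, 0.0115, 0.0065, -0.7, 0, -13.5, 0.4],
  [-0.0175, 0.017, 0.01, -0.7, -0.3, -20.2, 0.4],
  [-0.023, 0.023, 0.013, -0.7, -0.4, -27, 0.4],
  [-0.029, 0.0285, 0.0165, -0.7, -0.4, -33.7, 0.4],
  [-0.035, 0.034, 0.0195, -0.7, -0.5, -40.5, 0.4],
  [-0.0405, 0.04, 0.023, -0.7, -0.5, -47.2, 0.4],
  [-0.0465, 0.0457, 0.026, -0.7, -0.6, -54, 0.4],
  [-0.0465, 0.0457, 0.031, -0.7, -0.6, -54, 0.4],
  [-0.0465, 0.0457, 0.036, -0.7, -0.6, -54, 0.4],
])

```text
time_s: 62.05
tool_pos: [0.4579, -0.3582, 0.2498]
tcp_rot: [3.141, 0.0, 2.22]
contact_force: [0.0, 0.2, -0.5]
width: 0.0511
```

Run:
```python
from h import *
x,y=pol(.111,217.3)
plan([(x,y,.206,127.3,.4,1)])
```

```text
62.05 [ 0.4579 -0.3582  0.2498] [1.7997e+02 2.0000e-02 1.2719e+02] w 0.0511 F [ 0.   0.2 -0.5]
[-0.0001, -0.0, 0.0438, 0.0, 0.0, -0.1, 0.4],1
```

send_rows([
  [0, 0, 0.01, 0, 0, 0, 0.4],
  [0, 0, 0.02, 0, 0, 0, 0.4],
  [0, 0, 0.03, 0, 0, 0, 0.4],
  [0, 0, 0.038, 0, 0, 0, 0.4],
  [0, 0, 0.0435, 0, 0, 0, 0.4],
  [0, 0, 0.0435, 0, 0, 0, 0.7],
  [0, 0, 0.0435, 0, 0, 0, 1],
  [0, 0, 0.0435, 0, 0, 0, 1],
  [0, 0, 0.0435, 0, 0, 0, 1],
  [0, 0, 0.0435, 0, 0, 0, 1],
], grip_force=30)

```text
time_s: 63.05
tool_pos: [0.4582, -0.3585, 0.2068]
tcp_rot: [3.141, 0.002, 2.22]
contact_force: [0.7, -0.3, 0.1]
width: 0.0131
```

Run:
```python
from h import *
arc(-60)
```

```text
r,a 0.11098133923629194 -142.51880124814494
63.05 [ 0.4582 -0.3585  0.2068] [1.7997e+02 1.0000e-01 1.2718e+02] w 0.0131 F [ 0.7 -0.3  0.1]
[0.0116, 0.0005, -0.0, 0.0, 0.1, 6.0, 1],[0.0231, 0.0023, -0.0, 0.0, 0.1, 12.0, 1],[0.0343, 0.0053, -0.0001, 0.0, 0.1, 18.0, 1],[0.0452, 0.0094, -0.0001, 0.1, 0.1, 24.0, 1],[0.0556, 0.0146, -0.0001, 0.1, 0.1, 30.0, 1],[0.0653, 0.0209, -0.0001, 0.1, 0.1, 36.0, 1],[0.0744, 0.0281, -0.0001, 0.1, 0.1, 42.0, 1],[0.0827, 0.0363, -0.0001, 0.1, 0.1, 48.0, 1],[0.09, 0.0453, -0.0001, 0.1, 0.1, 54.0, 1],[0.0964, 0.055, -0.0001, 0.1, 0.1, 60.0, 1],10
```

send_rows([
  [0.0115, 0.0005, 0, 0, 0, 6, 1],
  [0.023, 0.0025, 0, 0, 0, 12, 1],
  [0.0345, 0.0055, 0, 0, 0, 18, 1],
  [0.045, 0.0095, 0, 0, 0, 24, 1],
  [0.0555, 0.0145, 0, 0, 0, 30, 1],
  [0.0655, 0.021, 0, 0, 0, 36, 1],
  [0.0745, 0.028, 0, 0, 0, 42, 1],
  [0.0825, 0.0365, 0, 0, 0, 48, 1],
  [0.09, 0.0455, 0, 0, 0, 54, 1],
  [0.0965, 0.055, 0, 0, 0, 60, 1],
])

```text
time_s: 64.05
tool_pos: [0.4442, -0.2484, 0.2068]
tcp_rot: [3.138, 0.001, 1.168]
contact_force: [3.7, -3.2, -5.7]
width: 0.0134
```

Run:
```python
from h import *
arc(-40)
```

```text
r,a 0.11059726141998444 157.32703799168198
64.05 [ 0.4442 -0.2484  0.2068] [1.7978e+02 6.0000e-02 6.6930e+01] w 0.0134 F [ 3.7 -3.2 -5.7]
[0.0077, 0.0002, -0.0, 0.2, 0.0, 4.0, 1],[0.0154, 0.001, -0.0, 0.2, 0.0, 8.0, 1],[0.023, 0.0023, -0.0, 0.2, 0.0, 12.0, 1],[0.0305, 0.0041, -0.0, 0.2, 0.0, 16.0, 1],[0.0379, 0.0064, -0.0, 0.2, 0.0, 20.0, 1],[0.045, 0.0093, -0.0, 0.2, 0.0, 24.0, 1],[0.052, 0.0126, -0.0, 0.2, 0.0, 28.0, 1],[0.0587, 0.0164, 0.0, 0.2, -0.0, 32.0, 1],[0.0652, 0.0207, 0.0, 0.2, -0.0, 36.0, 1],[0.0713, 0.0254, 0.0, 0.2, -0.0, 40.0, 1],10
```

send_rows([
  [0.0095, 0.0004, 0, 0, 0, 5, 1],
  [0.019, 0.0016, 0, 0, 0, 10, 1],
  [0.0285, 0.0036, 0, 0, 0, 15, 1],
  [0.038, 0.0064, 0, 0, 0, 20, 1],
  [0.0465, 0.01, 0, 0, 0, 25, 1],
  [0.0555, 0.0145, 0, 0, 0, 30, 1],
  [0.0635, 0.0195, 0, 0, 0, 35, 1],
  [0.0713, 0.0254, 0, 0, 0, 40, 1],
  [0.0713, 0.0254, 0, 0, 0, 40, 1],
  [0.0713, 0.0254, 0, 0, 0, 40, 0.7],
])

```text
time_s: 65.05
tool_pos: [0.4954, -0.1926, 0.2069]
tcp_rot: [3.138, -0.001, 0.472]
contact_force: [-0.0, 0.5, 0.2]
width: 0.0251
```

send_rows([
  [0, 0, 0, 0, 0, 0, 0.5],
  [0, 0, 0, 0, 0, 0, 0.4],
  [0, 0, 0, 0, 0, 0, 0.4],
  [0, 0, -0.02, 0, 0, 0, 0.4],
  [0, 0, -0.05, 0, 0, 0, 0.4],
  [0, 0, -0.08, 0, 0, 0, 0.4],
  [0, 0, -0.085, 0, 0, -8, 0.4],
  [0, 0, -0.085, 0, 0, -16, 0.4],
  [0, 0, -0.085, 0, 0, -24, 0.4],
  [0, 0, -0.085, 0, 0, -32, 0.4],
])

```text
time_s: 66.05
tool_pos: [0.495, -0.1925, 0.2922]
tcp_rot: [3.138, 0.0, 1.037]
contact_force: [0.2, 0.4, 0.1]
width: 0.0515
```

Run:
```python
from h import *
x,y=pol(.111,237)
plan([(x,y,.285,147,.4,13)])
look("37",sc=(200,150,360,260),tc=None,s=4.2)
```

```text
66.05 [ 0.495  -0.1925  0.2922] [1.7978e+02 2.0000e-02 5.9400e+01] w 0.0515 F [0.2 0.4 0.1]
[-0.013, 0.0069, 0.0006, 0.2, 0.0, -6.7, 0.4],[-0.0261, 0.0138, 0.0012, 0.2, 0.0, -13.5, 0.4],[-0.0391, 0.0207, 0.0018, 0.2, 0.1, -20.2, 0.4],[-0.0522, 0.0276, 0.0023, 0.2, 0.1, -27.0, 0.4],[-0.0652, 0.0345, 0.0029, 0.2, 0.1, -33.7, 0.4],[-0.0783, 0.0414, 0.0035, 0.2, 0.1, -40.4, 0.4],[-0.0913, 0.0483, 0.0041, 0.2, 0.1, -47.2, 0.4],[-0.1043, 0.0552, 0.0047, 0.2, 0.1, -53.9, 0.4],[-0.1174, 0.0621, 0.0053, 0.2, 0.1, -60.6, 0.4],[-0.1304, 0.069, 0.0058, 0.2, 0.1, -67.4, 0.4],[-0.1435, 0.0759, 0.0064, 0.2, 0.2, -74.1, 0.4],[-0.1565, 0.0828, 0.007, 0.2, 0.2, -80.9, 0.4],[-0.1695, 0.0897, 0.0076, 0.2, 0.2, -87.6, 0.4],13
```

View pics/side37z.png

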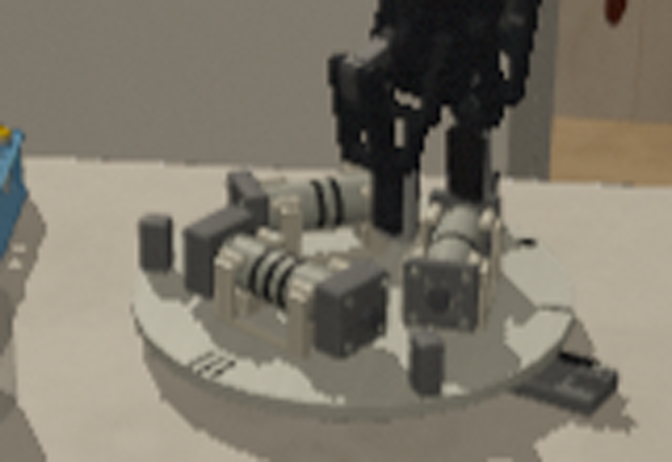

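send_rows([
  [-0.016, 0.0085, 0, 0, 0, -8.4, 0.4],
  [-0.032, 0.017, 0, 0, 0, -16.8, 0.4],
  [-0.048, 0.0255, 0, 0, 0, -25, 0.4],
  [-0.064, 0.034, 0, 0, 0, -33.5, 0.4],
  [-0.08, 0.0425, 0, 0, 0, -42, 0.4],
  [-0.097, 0.051, 0.002, 0, 0, -50, 0.4],
  [-0.115, 0.06, 0.004, 0, 0, -58.5, 0.4],
  [-0.135, 0.07, 0.005, 0, 0, -67, 0.4],
  [-0.152, 0.08, 0.006, 0, 0, -75.5, 0.4],
  [-0.1695, 0.09, 0.007, 0, 0, -84, 0.4],
])

```text
time_s: 67.1
tool_pos: [0.4865, -0.3851, 0.2854]
tcp_rot: [3.141, 0.003, 2.51]
contact_force: [-0.8, -0.2, 0.1]
width: 0.051
```

Run:
```python
from h import *
look("38",sc=None,tc=(240,120,390,260),s=4.2)
x,y=pol(.111,237.3)
plan([(x,y,.25,147.3,.4,6),(x,y,.235,147.3,.4,4)])
im=load("top38.png")
```

```text
67.15 [ 0.4868 -0.388   0.2855] [-179.87    0.37  143.96] w 0.0515 F [ 0.8 -2.9  0.3]
[0.0005, 0.0005, 0.0059, -0.1, 0.4, -0.6, 0.4],[0.0009, 0.0009, 0.0118, -0.1, 0.4, -1.1, 0.4],[0.0014, 0.0014, 0.0177, -0.1, 0.4, -1.7, 0.4],[0.0018, 0.0018, 0.0237, -0.1, 0.4, -2.2, 0.4],[0.0023, 0.0023, 0.0296, -0.1, 0.4, -2.8, 0.4],[0.0027, 0.0027, 0.0355, -0.1, 0.4, -3.3, 0.4],[0.0027, 0.0027, 0.0392, -0.1, 0.4, -3.3, 0.4],[0.0028, 0.0027, 0.043, -0.1, 0.4, -3.3, 0.4],[0.0028, 0.0028, 0.0467, -0.1, 0.4, -3.3, 0.4],[0.0028, 0.0028, 0.0505, -0.1, 0.4, -3.3, 0.4],10
```

View pics/top38z.png

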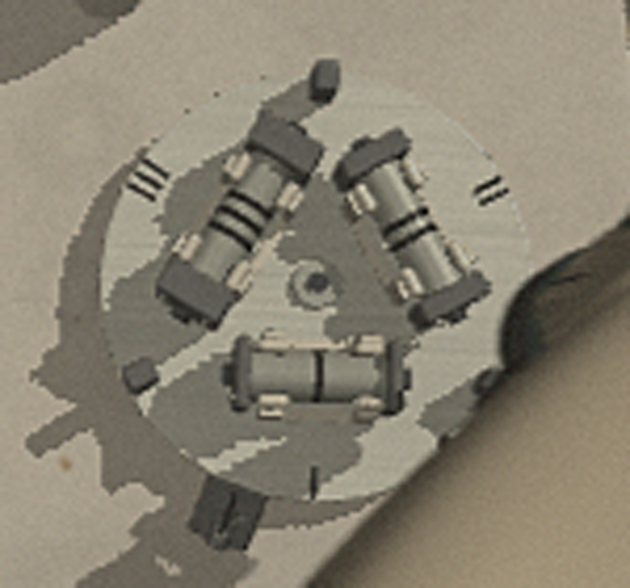

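send_rows([
  [0.0005, 0.0005, 0.008, 0, 0.4, -1, 0.4],
  [0.001, 0.001, 0.018, 0, 0.4, -2, 0.4],
  [0.002, 0.002, 0.028, 0, 0.4, -3.3, 0.4],
  [0.0028, 0.0028, 0.038, 0, 0.4, -3.3, 0.4],
  [0.0028, 0.0028, 0.045, 0, 0.4, -3.3, 0.4],
  [0.0028, 0.0028, 0.05, 0, 0.4, -3.3, 0.4],
  [0.0028, 0.0028, 0.05, 0, 0.4, -3.3, 0.4],
  [0.0028, 0.0028, 0.05, 0, 0.4, -3.3, 0.4],
  [0.0028, 0.0028, 0.05, 0, 0.4, -3.3, 0.4],
  [0.0028, 0.0028, 0.05, 0, 0.4, -3.3, 0.4],
])

```text
time_s: 68.15
tool_pos: [0.4866, -0.3846, 0.2361]
tcp_rot: [-3.139, 0.0, 2.57]
contact_force: [0.9, -0.2, 0.5]
width: 0.0511
```

Run:
```python
from h import *
C=np.array([.5491,-.2931])
print(ang("top",[240+(313-1.6)/4.2,120+(483-1.6)/4.2],C))
x,y=pol(.111,237.3)
plan([(x,y,.206,147.3,.4,6)])
look("39",tc=None,sc=(220,150,360,250),s=5)
```

```text
(0.1125, 176.35)
68.15 [ 0.4866 -0.3846  0.2361] [-1.7985e+02  3.0000e-02  1.4725e+02] w 0.0511 F [ 0.9 -0.2  0.5]
[0.0001, 0.0, 0.005, -0.1, 0.0, -0.0, 0.4],[0.0001, 0.0001, 0.01, -0.1, 0.0, -0.0, 0.4],[0.0002, 0.0001, 0.015, -0.1, 0.0, -0.0, 0.4],[0.0002, 0.0001, 0.02, -0.1, 0.0, -0.0, 0.4],[0.0003, 0.0001, 0.0251, -0.1, 0.0, -0.0, 0.4],[0.0003, 0.0002, 0.0301, -0.1, 0.0, -0.1, 0.4],6
```

View pics/side39z.png

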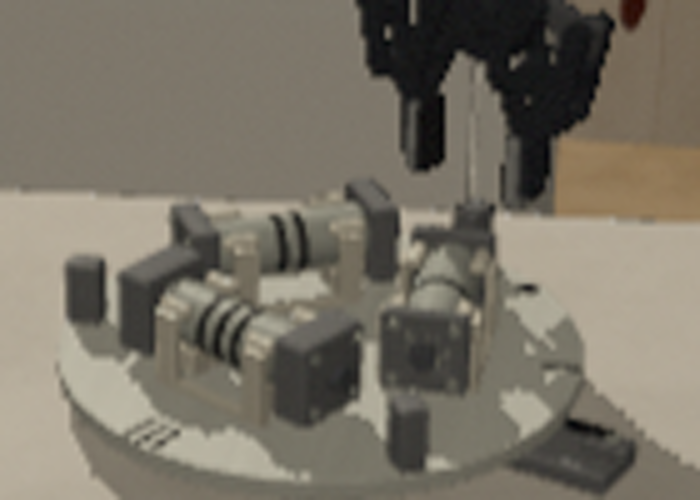

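send_rows([
  [0, 0, 0.006, 0, 0, 0, 0.4],
  [0, 0, 0.012, 0, 0, 0, 0.4],
  [0, 0, 0.018, 0, 0, 0, 0.4],
  [0, 0, 0.024, 0, 0, 0, 0.4],
  [0, 0, 0.03, 0, 0, 0, 0.4],
  [0, 0, 0.03, 0, 0, 0, 0.7],
  [0, 0, 0.03, 0, 0, 0, 1],
  [0, 0, 0.03, 0, 0, 0, 1],
  [0, 0, 0.03, 0, 0, 0, 1],
  [0, 0, 0.03, 0, 0, 0, 1],
])

```text
time_s: 69.2
tool_pos: [0.4865, -0.3847, 0.2062]
tcp_rot: [-3.139, 0.001, 2.57]
contact_force: [0.3, -0.8, -1.3]
width: 0.0133
```

Run:
```python
from h import *
o=env.get_obs();p=o["tool_pos"][:2]-AX;a=np.degrees(np.arctan2(p[1],p[0]))
arc((177.3-a+180)%360-180)
```

```text
r,a 0.11117196928403135 -122.52429822621428
69.2 [ 0.4865 -0.3847  0.2062] [-1.7985e+02  3.0000e-02  1.4725e+02] w 0.0133 F [ 0.3 -0.8 -1.3]
[0.0117, 0.0006, -0.0, -0.2, 0.0, 6.0, 1],[0.0232, 0.0024, -0.0, -0.1, 0.0, 12.0, 1],[0.0345, 0.0053, -0.0, -0.1, 0.1, 18.1, 1],[0.0454, 0.0095, -0.0001, -0.1, 0.1, 24.1, 1],[0.0558, 0.0148, -0.0001, -0.1, 0.1, 30.1, 1],[0.0656, 0.0211, -0.0001, -0.1, 0.1, 36.1, 1],[0.0747, 0.0284, -0.0001, -0.1, 0.1, 42.1, 1],[0.0829, 0.0367, -0.0001, -0.1, 0.1, 48.1, 1],[0.0903, 0.0457, -0.0002, -0.1, 0.1, 54.2, 1],[0.0967, 0.0555, -0.0002, -0.1, 0.1, 60.2, 1],10
```

send_rows([
  [0.0117, 0.0006, 0, 0, 0, 6, 1],
  [0.023, 0.0025, 0, 0, 0, 12, 1],
  [0.0345, 0.0055, 0, 0, 0, 18, 1],
  [0.0455, 0.0095, 0, 0, 0, 24, 1],
  [0.056, 0.015, 0, 0, 0, 30, 1],
  [0.0655, 0.021, 0, 0, 0, 36, 1],
  [0.0747, 0.0284, 0, 0, 0, 42, 1],
  [0.083, 0.0367, 0, 0, 0, 48, 1],
  [0.0903, 0.0457, 0, 0, 0, 54, 1],
  [0.0965, 0.0555, 0, 0, 0, 60, 1],
])

```text
time_s: 70.2
tool_pos: [0.4356, -0.2856, 0.2061]
tcp_rot: [3.141, 0.003, 1.519]
contact_force: [1.2, -0.6, -2.7]
width: 0.013
```

send_rows([
  [0, 0, 0, 0, 0, 0, 1],
  [0, 0, 0, 0, 0, 0, 0.75],
  [0, 0, 0, 0, 0, 0, 0.5],
  [0, 0, 0, 0, 0, 0, 0.4],
  [0, 0, 0, 0, 0, 0, 0.4],
  [0, 0, -0.02, 0, 0, 0, 0.4],
  [0, 0, -0.05, 0, 0, 0, 0.4],
  [0, 0, -0.08, 0, 0, 0, 0.4],
  [0, -0.04, -0.1, 0, 0, 0, 0.4],
  [0, -0.08, -0.12, 0, 0, 0, 0.4],
])

```text
time_s: 71.2
tool_pos: [0.3555, -0.2815, 0.3276]
tcp_rot: [3.14, 0.005, 1.521]
contact_force: [-0.7, -1.8, 0.4]
width: 0.0512
```

Run:
```python
from h import *
plan([(.33,.15,.32,0,.4,10)])
look("40",tc=(240,120,390,260),sc=(220,150,360,260),s=4.2)
```

```text
71.2 [ 0.3555 -0.2815  0.3276] [179.9    0.26  87.12] w 0.0512 F [-0.7 -1.8  0.4]
[0.043, -0.0047, 0.0006, 0.1, 0.3, 8.7, 0.4],[0.0859, -0.0094, 0.0011, 0.1, 0.2, 17.4, 0.4],[0.1289, -0.0142, 0.0017, 0.2, 0.2, 26.1, 0.4],[0.1719, -0.0189, 0.0022, 0.2, 0.2, 34.8, 0.4],[0.2149, -0.0236, 0.0028, 0.2, 0.2, 43.6, 0.4],[0.2578, -0.0283, 0.0033, 0.2, 0.2, 52.3, 0.4],[0.3008, -0.0331, 0.0039, 0.2, 0.2, 61.0, 0.4],[0.3438, -0.0378, 0.0044, 0.2, 0.2, 69.7, 0.4],[0.3868, -0.0425, 0.005, 0.3, 0.2, 78.4, 0.4],[0.4297, -0.0472, 0.0055, 0.3, 0.1, 87.1, 0.4],10
```

View pics/top40z.png

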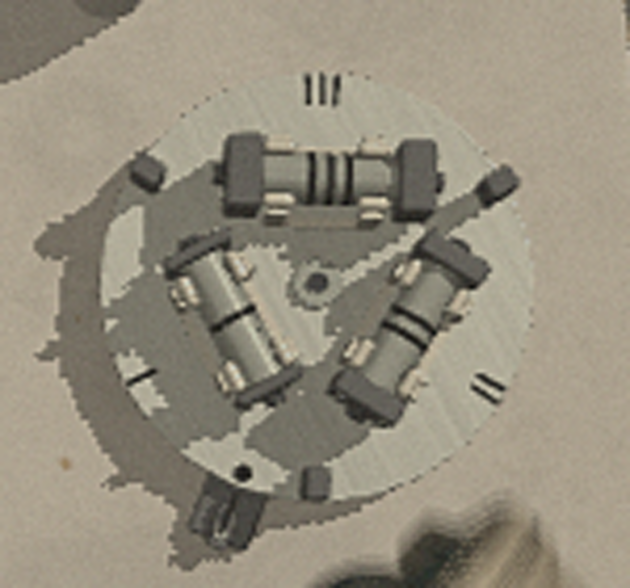

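View pics/side40z.png

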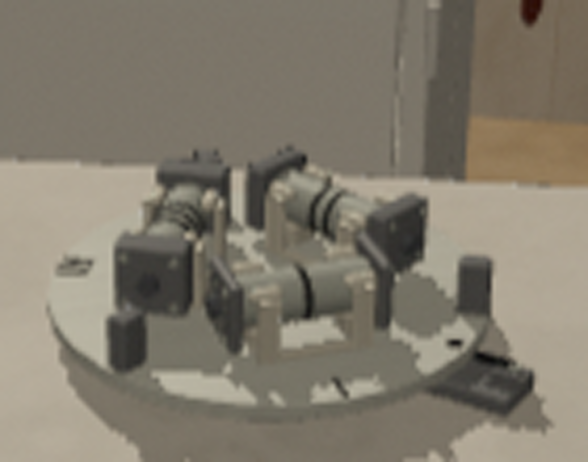

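Run:
```python
from h import *
im=load("top40.png");C,*r=outline("top",im,[.549,-.293]);print(C,r)
C=np.array([.5491,-.2931])
p=darkcen(im,293,303,228,236,220);print(p,ang("top",p,C))
a=(240+475/4.2,120+370/4.2)
for n,b in {"m2":(351,362,207,218),"m3":(311,323,134,147)}.items():
  p=darkcen(im,*b,280);print(n,p,ang("top",p,C))
i2=cv2.resize(im[215:260,270:330],None,fx=13,fy=13,interpolation=cv2.INTER_CUBIC)
cv2.imwrite("pics/t40p.png",cv2.cvtColor(i2,cv2.COLOR_RGB2BGR))
```

```text
[ 0.54954512 -0.29312979] [23, np.float64(0.00012352027012520195), array([0.00048041, 0.00088195])]
[np.float64(297.2987447698745), np.float64(232.40167364016736)] (0.1157, 156.5)
m2 [np.float64(355.81064531323597), np.float64(211.88035798398494)] (0.1112, 236.22)
m3 [np.float64(315.80297872340424), np.float64(140.8787234042553)] (0.1101, 357.67)
```

View pics/t40p.png

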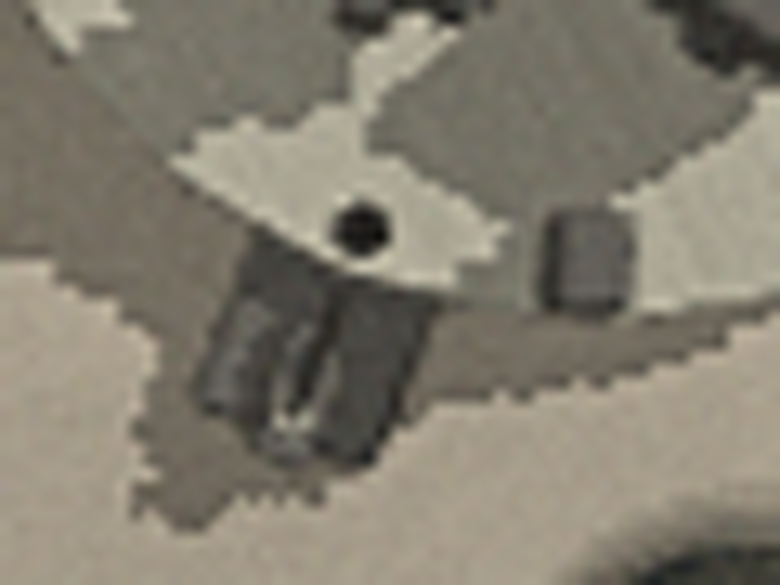

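Run:
```python
from h import *
C=np.array([.5463,-.291])
def chk(n,ang_,half,obs,off=(220,150),s=4.2):
    obs=[off[0]+(obs[0]-1.6)/s,off[1]+(obs[1]-1.6)/s]
    u=np.array([np.cos(np.radians(ang_)),np.sin(np.radians(ang_))]);t=np.array([u[1],-u[0]])
    f=lambda a,z:proj("side",[*(C+u*.054+t*(half+a)),.051+z])
    b=f(0,0);J=np.array([(f(.001,0)-b),(f(0,.001)-b)]).T
    print(n,b,obs,np.linalg.solve(J,np.array(obs)-b))
chk("c3",357,-.063,(150,284))
chk("c2",237,.057,(404,230))
chk("c1",117,-.051,(385,262)) 
chk("c1b",117,.051,(225,302))
for c in ("column_1_mid","column_2_mid","column_3_mid"):
  for r in env.spot_point("side",c)[:1]:
    o,d=ray("side",r["at"]);k={"1":117,"2":237,"3":357}[c[7]]
    s=C+.054*np.array([np.cos(np.radians(k)),np.sin(np.radians(k))])
    # z at horizontally closest point to seat
    lam=np.dot(s-o[:2],d[:2])/np.dot(d[:2],d[:2]);print(c,r["confidence"],o+lam*d,s)
print(env.get_obs()["tool_pos"],env.get_obs()["contact_force"])
```

```text
c3 [254.12940893 218.69133523] [255.33333333333334, 217.23809523809524] [10.99809172 -2.27068164]
c2 [317.95015298 207.76722445] [315.8095238095238, 204.38095238095238] [-6.53217536  6.44423893]
c1 [313.25226506 215.59583783] [311.2857142857143, 212.0] [5.12920128 9.95957994]
c1b [269.60914668 222.43760079] [273.1904761904762, 221.52380952380952] [-8.16114552  0.87661995]
column_1_mid 0.93 [ 0.5204971  -0.24303219  0.05172164] [ 0.52178451 -0.24288565]
column_2_mid 0.68 [ 0.51748467 -0.33622777  0.05253537] [ 0.51688949 -0.33628821]
column_3_mid 0.74 [ 0.60457927 -0.29301045  0.05460871] [ 0.60022599 -0.29382614]
[ 0.35578188 -0.28138746  0.3262378 ] [ 0.28002403 -0.6517578   0.34827616]
```

```bash
python3 -c "
import cv2
im=cv2.imread('pics/side40.png');cv2.imwrite('pics/s40p.png',cv2.resize(im[180:250,228:340],None,fx=7,fy=7,interpolation=cv2.INTER_CUBIC))"
```

```text
(no output)
```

View pics/s40p.png

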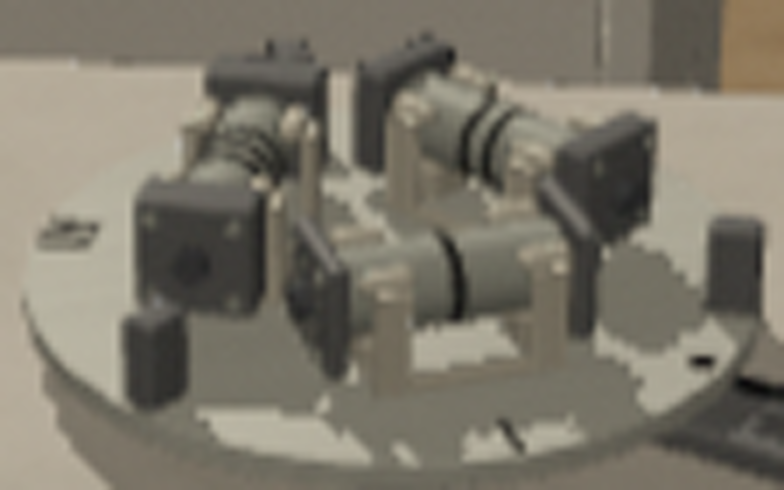

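Run:
```python
from h import *
print(env.close_job())
```

```text
the job is handed in; nothing more can be done
None
```

I loaded columns 1, 2 and 3 in that order. Then I turned the wheel until the round dot faced the pointer and handed the job in at about 71 s, with the arm clear of everything.

**Checks that passed**
- **Seating:** each column was released at its computed home height, with the clips pulling it down. The last pictures show all three tubes held in their clips. The network put their middles at 51.7, 52.5 and 54.6 mm, against 51 mm nominal.
- **Dot:** about 0.3 to 0.7° off the pointer. The two measures disagreed on which side.
- **Column 3:** it was knocked aside during the run. I found it again in a picture before gripping it.

**Checks that were off or disagreed**
- **First press on column 1:** it was misaligned and reached about 28 N before I backed off and realigned. The wheel then crept about 1.5°, leaving mark 1 about 1.5 to 2° off when the column went in.
- **Mark 2:** about 1.5° off at its insertion. Mark 3 was within about 0.5°.
- **Position along the seats:** the columns sit an estimated 3 to 4 mm off centre along their seats. They do not touch each other.
- **Final height check:** my own pixel picks of the column ends gave inconsistent heights because the ends were partly hidden. I relied on the network heights, release heights and pull-down forces instead.

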